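# Pack a tube with cane-sugar rounds and close it on the lever press

### The arm

A 6-joint arm with a two-finger parallel gripper is mounted at the origin on the work surface. World frame = base frame: x ahead of the robot, y to its left, z up, the work surface at z = 0. Lengths are in m, angles in rad, forces in N, time in s.
With the tool pointing down it reaches from about 0.25 to 0.775 m from the base axis. Payload 4 kg.
Tool frame: the origin (TCP) lies at the centre of the arm's flange, where the gripper is bolted on; the fingertips stand 173 mm ahead of it and the grasp point (between the pads) lies 155 mm ahead of it; z points along the fingers, x is the direction in which the jaws open and shut, and the axes are right-handed (so a half turn about z gives the same grasp; the last joint's range is limited). The gripper opens to 85 mm and grips with 20 to 120 N. Pads are 22 mm wide; open, the fingers measure 114 mm over their backs; the gripper's body (76 mm by 85 mm) begins 54 mm behind the grasp point. The pads swing forward as they close: fully open they stand 13 mm farther back than shut.
Start: joints at [1.232, 0.087, 1.371, -0, 1.684, -0.103], TCP at [0.128, 0.535, 0.405] pointing down, gripper open.
Joint ranges: [-3.1, 3.1], [-0.76, 2.03], [0.27, 2.55], [-1.08, 4.22], [0.17, 2.65], [-2.57, 2.57]. Speed limits (rad/s): [2.79, 2.79, 3.14, 3.14, 3.14, 3.14].

### API

Orientations are given as a rotation vector (axis times angle).
In Python, from bench import manip gives the robot as it stands.
- The arm moves only by the shell command python3 -m pendant 'ROWS'. ROWS is JSON, one flat list of numbers, 7 for each row, row after row: the turn, a rotation vector about the world's x, y, z in rad, then the shift along the world's x, y, z in mm, then the gripper's target within -1 to 1 (fully open at 1, half-way at 0, shut at -1). In form: [ax, ay, az, tx, ty, tz, gripper, ax, ay, az, tx, ty, tz, gripper, ...]. A call has 1 to 10 rows; each row shifts and turns the pose as measured when the row begins; what a row does not reach is not made up. A row lasts 1/8 s, in which the tool goes at most 62.5 mm and 10.7 degrees, less where a joint would pass 70% of its speed; a pose out of reach is approached as far as the arm can. A call with a gripper value outside its range is refused whole. The fingers move at their own pace and stop on an object; the grip force is fixed at half the most. Time passes only in rows, so rows that do not move let the fingers close. It gives the time, the measured TCP pose, the force and the opening at its end, in the units of the state.
- manip.observe(): the state, without advancing time (a new reading comes with each control period).
- manip.grab_frame(name): name is "side" or "top"; returns the picture (420x560x3 uint8, red, green, blue); there is no depth.
- manip.calibration(name): a dict with "mtx" (3x3 intrinsics, pixels), "extrinsics" (4x4, takes a point from camera to world coordinates). Camera axes: x right, y down, z forward; pixel columns grow to the right and rows downward; lengths in m; the calibration is good to about 2 mm. A picture is of the moment at which its call begins. calibration takes no time and is no camera call.
- manip.close_job(): hands the job in, once; it reports no verdict.
The state is a dict: "time_s": time; "joint_positions": joint angles; "joint_vel": joint speeds; "joint_torque": joint torques, N m; "position": TCP position; "ee_rot": TCP orientation; "force": force on the tool from outside, world axes, zero at the start; "ft_torque": the same for the moment, N m; "gripper_width": finger opening in m.
Only numpy, scipy, OpenCV 4.12 (cv2) and the standard library are available. Lean on these libraries where they do the work, as an engineer would, in place of code of your own. Each camera call takes 0.05 s, during which the arm holds its last target.

### The job

Drop all the brown cane-sugar rounds on the table into the paperboard tube that stands on the press carriage, and ram them down firmly with the wooden packing rod until the tube's push-up base is right at the bottom. Then lay the lid in the tube's ring, slide the carriage fully in under the ram, pull the lever down through its whole stroke so that ring and lid are pressed home, and ease the lever back up slowly without letting it fly. Finally stand the closed tube upright in the crate next to the finished one, with the rod standing in its saucer again and the other things on the table left undisturbed.

Things in the scene. Friction and masses are not known exactly. Their poses are not given: they have to be found in the camera images.
- round1_mid (a point): Centre of a hard brown cane-sugar round with a white paper band: upright cylinder 45 mm in diameter and 34 mm tall, 80 g or so, z axis along it. Two or three rounds are present; they are all alike and their order does not matter.
- round2_mid (a point): Centre of a hard brown cane-sugar round with a white paper band: upright cylinder 45 mm in diameter and 34 mm tall, 80 g or so, z axis along it. Two or three rounds are present; they are all alike and their order does not matter.
- round3_mid (a point): Centre of a hard brown cane-sugar round with a white paper band: upright cylinder 45 mm in diameter and 34 mm tall, 80 g or so, z axis along it. Two or three rounds are present; they are all alike and their order does not matter.
- tube_mid (a point): Centre (70 mm above the underside) of the upright kraft paperboard tube to pack: 140 mm tall, 57 mm outside, 51 mm inside, floor 6 mm thick, 0.16 kg empty, z up along it. It starts in the carriage's locating ring (60 mm wide, 12 mm high), underside 26 mm above the table. To carry it, grip the tube itself or its pressed-home ring: the lid alone would come off.
- pushup (a joint): Height in m of the tube's push-up base (a paper disc 4 mm thick, 49 mm wide, inside the tube) above its lowest position: 0 = at the bottom, resting on the tube floor. It starts 28 to 40 mm up, is held by friction (about 12 N to move it) and stays where it is left.
- ring (a joint): How far in m the tube's closing ring has been pressed down: 0 = as delivered, standing proud, its top 150 mm above the tube's underside (10 mm above the paperboard rim); 0.008 = fully home, its top 142 mm above the underside. The ring is 58 mm wide and 10 mm tall, bore 50 mm. About 30 N to move it; it stays where it is left.
- lid_mid (a point): Centre (11 mm above its underside) of the plug lid: a bare metal disc 57 mm in diameter and 10 mm thick, with a plug 47 mm in diameter and 12 mm deep below it (22 mm tall in all), z axis up, 50 g. It lies plug down. In place, the plug hangs inside the ring and the disc's underside lies on the ring's top.
- rod_mid (a point): Centre (75 mm above its foot) of the wooden packing rod, 150 mm long, 0.15 kg, z axis up: flat foot 42 mm in diameter and 24 mm tall, plain shaft 28 mm in diameter above it. It stands on its foot in the saucer.
- saucer: White saucer, fixed, 120 mm across its 12 mm high rim, for the rod to stand in; origin at the centre of its underside, the flat 80 mm wide floor on which the rod stands is 6 mm higher.
- press: Grey lever lid press, fixed; origin on the ram axis at table height. x points from ram to column (350 mm high, starts 92 mm behind the ram axis); y points along the slide, from ram to where the carriage stands out. Head: 75 mm wide, from 30 mm before the ram to the column, underside 222 mm up. Ram pad 50 mm wide, 204 mm up, lowered 22.5 mm per rad of lever.
- carriage (a joint): Position in m of the sliding carriage along the slide: 0 = fully out (tube axis 150 mm from the ram axis along the press's y), 0.150 = fully in, tube axis under the ram. About 4 N of friction; it stays where it is left.
- carriage_knob (a point): Centre of the upright black carriage knob to be held when sliding: 22 mm in diameter, from 26 to 84 mm above the table, 137 mm outward (along the press's y) from the tube's axis. This point is 65 mm above the table, its axes parallel to the press's.
- lever (a joint): Angle in rad of the press lever: 0 = up at rest, 25 degrees above level, pointing along the press's -x; grows as it is pulled down; ring and lid are home at about 1.15; end stop 1.2. A spring always drives it back up: pulling takes about 3 N at the handle at first, 13 N near the end, 5 N more while the ring moves. Let go, it flies back.
- lever_grip (a point): Middle of the lever's black handle grip: a sleeve 24 mm in diameter and about 100 mm long, level and parallel to the press's y axis, 170 mm from the lever's pivot. It turns freely on its spindle, so it can be held from above all through the stroke. Free grip 40 mm to either side of this point.
- lever_pivot (a point): Point on the lever's pivot axis (which runs along the press's y), level with the middle of the handle bar; 262 mm above the table. The handle swings about it in the vertical plane along the press's x.
- crate: Low slatted wooden crate, fixed, 150 (x) by 210 (y) by 55 mm high, walls 8 mm with 16 mm square posts inside the corners, floor 8 mm thick; origin at the centre of its underside. A finished tube (58 mm wide, 152 mm tall) stands in it about 55 mm from the centre towards the crate's +y; the -y half is empty.
- donetube: The finished tube already in the crate, origin at the centre of its underside; to be left standing.
- jar: Bystander: small jar of red preserve, 68 mm wide, 85 mm tall.
- mug: Bystander: white mug, 76 mm wide, 80 mm tall.
- spoon: Bystander: wooden spoon, 200 mm long, lying flat.
- funnel: Bystander: yellow funnel standing on its wide mouth, 96 mm wide, 90 mm tall.
- bottle: Bystander: amber bottle, 72 mm wide, 220 mm tall.
- bowl: Bystander: small metal bowl, 140 mm wide, 60 mm tall.

How it is judged:
On the way, in this order (a step that is already met when the one before it is completed fails the run):
1. with every round inside the tube and the push-up base at the bottom, the rod presses firmly on the rounds (x of round1_mid in the frame of tube_mid between -0.006 and 0.006 m and y of round1_mid in the frame of tube_mid between -0.006 and 0.006 m and z of round1_mid in the frame of tube_mid between -0.07 and 0.045 m and x of round2_mid in the frame of tube_mid between -0.006 and 0.006 m and y of round2_mid in the frame of tube_mid between -0.006 and 0.006 m and z of round2_mid in the frame of tube_mid between -0.07 and 0.045 m and x of round3_mid in the frame of tube_mid between -0.006 and 0.006 m and y of round3_mid in the frame of tube_mid between -0.006 and 0.006 m and z of round3_mid in the frame of tube_mid between -0.07 and 0.045 m and value of joint pushup below 0.002 m and (contact force between rod and round1 above 6 N or contact force between rod and round2 above 6 N or contact force between rod and round3 above 6 N)), for 0.05 s.
2. the lid lies in the still proud ring and the carriage is fully in under the ram (x of lid_mid in the frame of tube_mid between -0.006 and 0.006 m and y of lid_mid in the frame of tube_mid between -0.006 and 0.006 m and angle between the z axis of lid_mid and the z axis of tube_mid, either way round below 0.1 rad and z of lid_mid in the frame of tube_mid below 0.083 m and value of joint ring below 0.004 m and value of joint carriage above 0.146 m), for 0.2 s.
3. the lever is pulled through its stroke and ring and lid are pressed home (x of lid_mid in the frame of tube_mid between -0.006 and 0.006 m and y of lid_mid in the frame of tube_mid between -0.006 and 0.006 m and angle between the z axis of lid_mid and the z axis of tube_mid, either way round below 0.1 rad and z of lid_mid in the frame of tube_mid below 0.0735 m and value of joint lever above 1.08 rad and value of joint ring above 0.0065 m), for 0.1 s.
4. the lever is back up (value of joint lever below 0.08 rad), for 0.2 s.
At the end, for the whole second after the job is handed in: Tube upright (6 deg) on the crate floor with every round in it, base at the bottom (3 mm), lid centred (6 mm), ring home (2 mm); lever up (0.08 rad); rod upright in the saucer (40 mm of its centre); finished tube still standing (x of round1_mid in the frame of tube_mid between -0.006 and 0.006 m and y of round1_mid in the frame of tube_mid between -0.006 and 0.006 m and z of round1_mid in the frame of tube_mid between -0.07 and 0.045 m and x of round2_mid in the frame of tube_mid between -0.006 and 0.006 m and y of round2_mid in the frame of tube_mid between -0.006 and 0.006 m and z of round2_mid in the frame of tube_mid between -0.07 and 0.045 m and x of round3_mid in the frame of tube_mid between -0.006 and 0.006 m and y of round3_mid in the frame of tube_mid between -0.006 and 0.006 m and z of round3_mid in the frame of tube_mid between -0.07 and 0.045 m and x of lid_mid in the frame of tube_mid between -0.006 and 0.006 m and y of lid_mid in the frame of tube_mid between -0.006 and 0.006 m and angle between the z axis of lid_mid and the z axis of tube_mid, either way round below 0.1 rad and z of lid_mid in the frame of tube_mid below 0.0735 m and value of joint pushup below 0.003 m and value of joint ring above 0.0062 m and value of joint lever below 0.08 rad and x of tube_mid in the frame of crate between -0.05 and 0.05 m and y of tube_mid in the frame of crate between -0.08 and 0.08 m and z of tube_mid in the frame of crate between 0.072 and 0.083 m and angle between each of tube_mid, rod_mid, donetube's own z axis and vertical below 0.1 rad and linear speed of tube below 0.02 m/s and horizontal distance between rod_mid and saucer below 0.04 m and height (world z) of rod_mid below 0.09 m); the robot touches nothing.
It fails at once if the lever flies back (faster than 1.5 rad/s) (velocity of joint lever below -1.5 rad/s).
It fails at once if a bystander is knocked over or shoved more than 60 mm (distance of any of jar, mug, spoon, funnel, bottle, bowl, donetube from where it was at the start of the episode above 0.06 m or angle between any of jar, mug, funnel, bottle, bowl, donetube's own z axis and vertical above 0.6 rad).
Of round1, round2, round3 only 2 to 3 are there at a start; the rules pass over those that are not, and their reading is None.
At some moment in a run one of round1, round2, round3, lid may be knocked a few centimetres aside while the robot is not near it.
It also fails if it takes over 210 s, if anything falls off the work surface, if the arm or the gripper's body presses on something with over 40 N, if the wrist force passes 120 N, or if a joint passes its speed limit or range.

## Working session

There is one attempt and no reset: what is moved stays moved. The work goes in short steps, Python scripts to look and compute and a shell command to move; the robot and the scene stay as the last step left them, time stands still between calls to the robot, and variables do not carry over. Pictures are saved under pics/ and viewed, and the job is handed in when it is done.

```bash
ls; mkdir -p pics
python3 - <<'E'
from bench import manip
import cv2,numpy as np
s=manip.observe()
for k,v in s.items(): print(k,np.round(v,4))
for n in("side","top"):
    c=manip.calibration(n); print(n,np.round(c["mtx"],1).tolist(),np.round(c["extrinsics"],4).tolist())
    im=manip.grab_frame(n); cv2.imwrite(f"pics/{n}0.png",im[:,:,::-1])
E
```

```text
pics
time_s 0.0
joint_positions [ 1.2319  0.088   1.3723  0.      1.6836 -0.1031]
joint_vel [-0.0003  0.0007  0.0015 -0.001   0.0009  0.0007]
joint_torque [-1.60000e-03 -3.51895e+01 -3.13257e+01 -5.00000e-04  1.14000e-02
 -0.00000e+00]
position [0.1285 0.5347 0.4035]
ee_rot [ 2.4664  1.9439 -0.003 ]
force [ 0.7269  0.1758 -0.1846]
ft_torque [ 0.013   0.014  -0.0522]
gripper_width 0.0853
side [[437.6, 0.0, 272.0], [0.0, 437.6, 205.5], [0.0, 0.0, 1.0]] [[0.8345, -0.3677, 0.4104, -0.0092], [-0.5511, -0.5558, 0.6225, -0.8088], [-0.0008, -0.7456, -0.6664, 1.1045], [0.0, 0.0, 0.0, 1.0]]
top [[422.4, 0.0, 281.8], [0.0, 422.4, 210.5], [0.0, 0.0, 1.0]] [[-0.022, -0.981, 0.1928, 0.3205], [-0.9996, 0.0181, -0.0216, 0.0234], [0.0177, -0.1932, -0.981, 1.2706], [0.0, 0.0, 0.0, 1.0]]
```

View pics/side0.png

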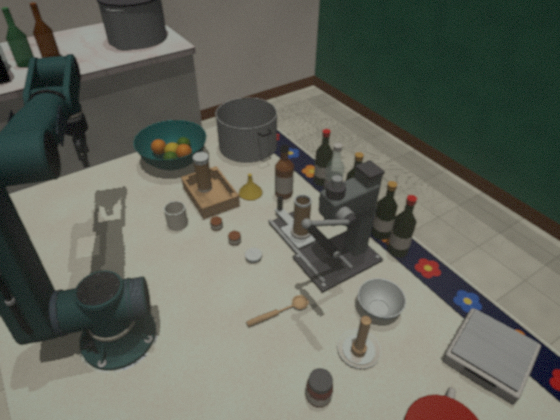

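View pics/top0.png

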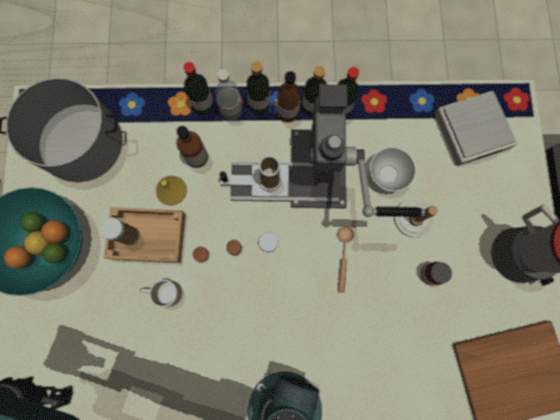

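```bash
cat > h.py <<'E'
from bench import manip
import cv2,numpy as np
from scipy.spatial.transform import Rotation as R
C={n:manip.calibration(n) for n in("side","top")}
def grab(n,name):
    im=manip.grab_frame(n)[:,:,::-1].copy(); cv2.imwrite(f"pics/{name}.png",im); return im
def crop(src,u0,v0,w,h,name,f=4):
    im=cv2.imread(f"pics/{src}.png")[v0:v0+h,u0:u0+w]
    cv2.imwrite(f"pics/{name}.png",cv2.resize(im,None,fx=f,fy=f,interpolation=cv2.INTER_CUBIC))
def ray(n,u,v):
    c=C[n];E=np.array(c["extrinsics"]);K=np.array(c["mtx"])
    d=E[:3,:3]@np.linalg.solve(K,[u,v,1.]);return E[:3,3],d/np.linalg.norm(d)
def atz(n,u,v,z):
    o,d=ray(n,u,v);return o+d*(z-o[2])/d[2]
def tri(s,t):
    A=np.zeros((3,3));b=np.zeros(3);rs=[ray("side",*s),ray("top",*t)]
    for o,d in rs:
        P=np.eye(3)-np.outer(d,d);A+=P;b+=P@o
    p=np.linalg.solve(A,b);e=[np.linalg.norm((np.eye(3)-np.outer(d,d))@(p-o))*1000 for o,d in rs]
    return p.round(4),np.round(e,1)
def proj(n,p):
    c=C[n];E=np.linalg.inv(np.array(c["extrinsics"]));q=np.array(c["mtx"])@(E[:3,:3]@np.asarray(p)+E[:3,3]);return (q[:2]/q[2]).round(1)
E
python3 - <<'E'
from h import *
crop("side0",180,140,200,150,"s0a",4)
crop("top0",100,130,200,150,"t0a",4)
crop("top0",260,70,200,150,"t0b",4)
crop("side0",240,260,200,150,"s0b",4)
E
```

```text
(no output)
```

View pics/s0a.png

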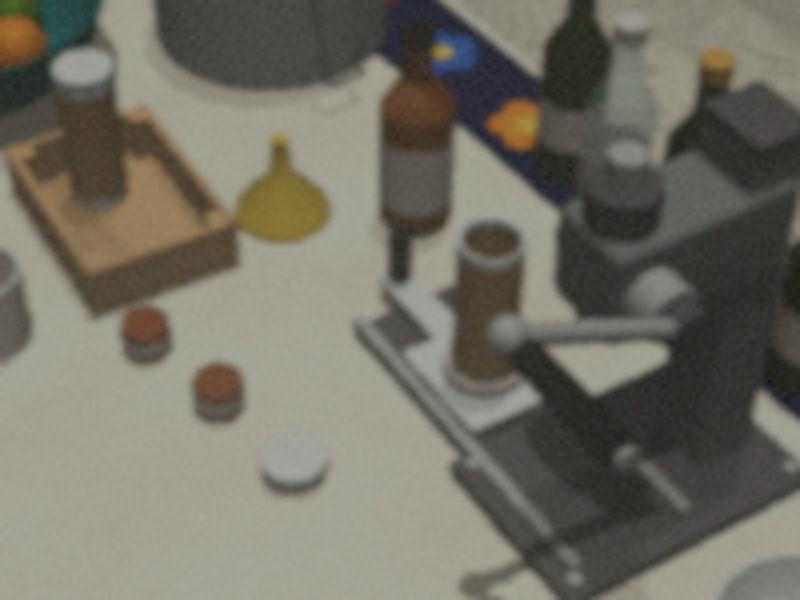

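View pics/t0a.png

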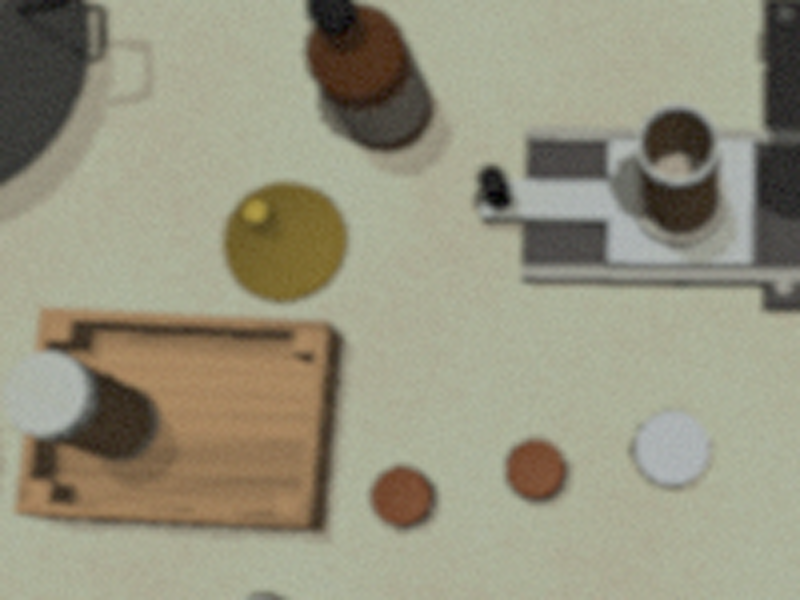

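View pics/t0b.png

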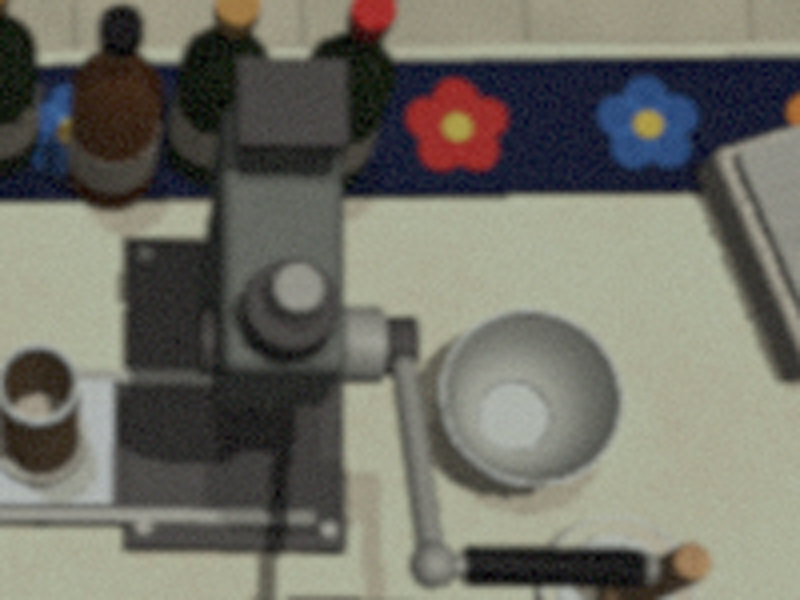

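View pics/s0b.png

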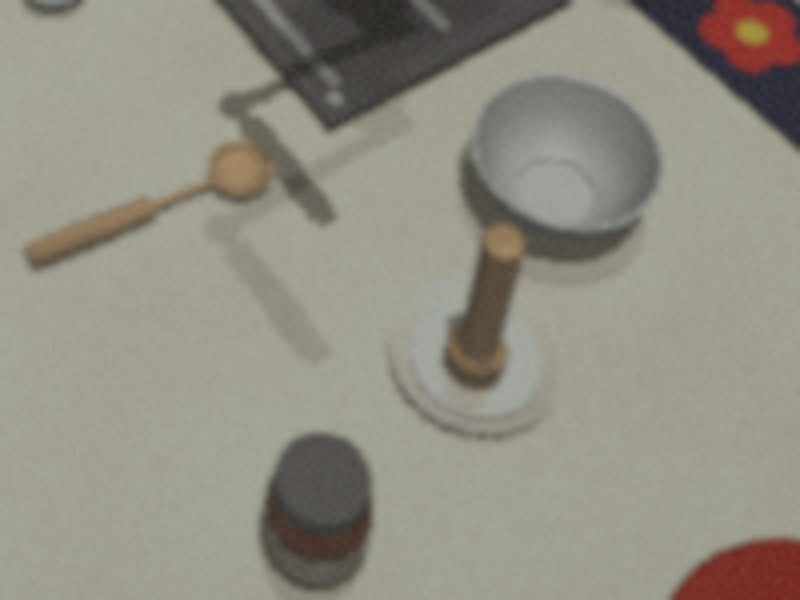

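Run:
```python
from h import *
P={"rA":((216.2,220.7),(200.7,254)),"rB":((234.5,235),(234,247.2)),"lid":((253.5,254),(268,242.2)),"rim":((302.7,200.5),(269.7,166.5)),
"knobtop":((280,198.2),(223,174)),"donelid":((200.7,157),(112.5,228)),"grip":((324.2,240.5),(399,211.5)),"rodtop":((366,320.7),(432.5,210)),
"leverball":((180+506/4,140+332/4),(260+434/4,70+563/4)),"pistontop":((180+628/4,140+153/4),(260+299/4,70+287/4)),
"spindleend":((180+687/4,140+505/4),(260+650/4,70+570/4))}
for k,(s,t) in P.items(): print(k,*tri(s,t))
print("crate",[atz("top",100+a/4,130+b/4,.055).round(4)[:2].tolist() for a,b in((40,310),(330,322),(318,522),(20,510))])
print("saucer",atz("side",358,350.5,.012),"bowl",tri((240+565/4,260+155/4),(260+530/4,70+398/4)))
print("rails",[atz("top",100+a/4,130+b/4,.012).round(4)[:2].tolist() for a,b in((528,135),(524,278),(765,268))])
for nm,a in (("A",(200.7,254)),("B",(234,247.2))): print(nm,atz("top",*a,.034))
print("lid",atz("top",268,242.2,.022))
```

```text
rA [0.4405 0.235  0.0321] [1.7 1.7]
rB [0.4588 0.1378 0.0322] [2.1 2.1]
lid [0.4731 0.038  0.0194] [2.2 2.2]
rim [0.6602 0.0285 0.1712] [1.7 1.7]
knobtop [0.6671 0.1659 0.0791] [0.7 0.7]
donelid [0.5014 0.4474 0.1572] [1. 1.]
grip [ 0.4992 -0.2645  0.3334] [1.8 1.8]
rodtop [ 0.5356 -0.4125  0.1492] [0.9 0.9]
leverball [ 0.5004 -0.1938  0.3353] [0.2 0.2]
pistontop [ 0.6565 -0.1207  0.3627] [0.8 0.8]
spindleend [ 0.5135 -0.3382  0.2957] [13.7 13.7]
crate [[0.5776, 0.4973], [0.5648, 0.2865], [0.4194, 0.2917], [0.4323, 0.5033]]
saucer [ 0.53198375 -0.41427347  0.012     ] bowl (array([ 0.6807, -0.3407,  0.0499]), array([0.4, 0.4]))
rails [[0.7183, 0.1466], [0.6049, 0.1495], [0.6094, -0.0343]]
A [0.43873417 0.23525099 0.034     ]
B [0.45665837 0.13838083 0.034     ]
lid [0.4708316 0.0388078 0.022    ]
```

```bash
python3 -m pendant '[0,0,0.03,40,-40,10,1, 0,0,0.03,40,-40,10,1, 0,0,0.03,40,-40,0,1, 0,0,0.03,40,-40,0,1, 0,0,0.03,40,-40,0,1, 0,0,0.03,40,-40,0,1, 0,0,0.03,40,-40,0,1, 0,0,0.03,40,-40,0,1]'
```

```text
time_s: 1.1
position: [0.453, 0.206, 0.4189]
ee_rot: [2.195, 2.244, -0.011]
force: [0.5, 1.1, 0.3]
gripper_width: 0.0853
```

```bash
python3 -m pendant '[0,0,0,42,-36,0,1, 0,0,0,42,-36,0,1, 0,0,-0.02,42,-36,0,1, 0,0,0,42,-36,0,1, 0,0,0,39,-33,0,1, 0,0,0,0,0,0,1]'
python3 - <<'E'
from h import *
grab("side","s1");grab("top","t1");crop("s1",220,80,200,150,"s1a");crop("t1",180,80,200,150,"t1a")
E
```

```text
time_s: 1.85
position: [0.6679, 0.0182, 0.4122]
ee_rot: [-2.223, -2.214, 0.02]
force: [-0.2, 0.0, -0.0]
gripper_width: 0.0855
```

View pics/s1a.png

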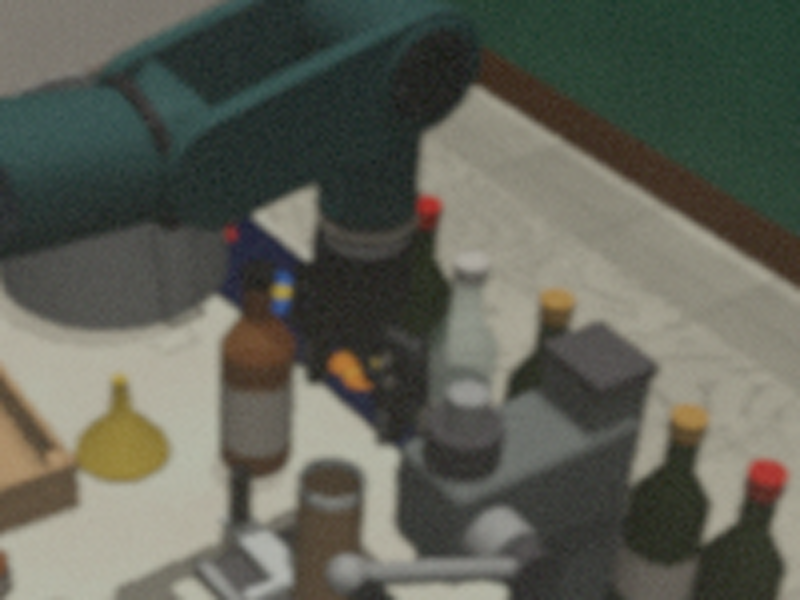

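View pics/t1a.png

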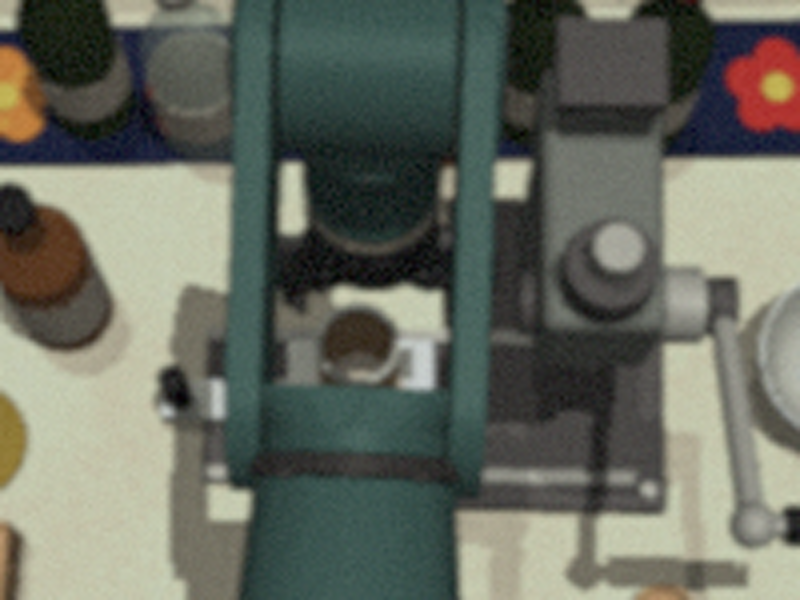

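```bash
python3 -m pendant '[0,0,0,-4,5,-10,1, 0,0,0,-4,5,-25,1, 0,0,0,0,0,-25,1, 0,0,0,0,0,-20,1, 0,0,0,0,0,0,1]'
```

```text
time_s: 2.58
position: [0.6514, 0.039, 0.3333]
ee_rot: [-2.209, -2.228, 0.014]
force: [0.3, 0.1, -0.3]
gripper_width: 0.0854
```

```bash
python3 -c "
from bench import manip
s=manip.observe();print(s['position'],s['time_s'],s['joint_vel'])"; python3 -m pendant '[0,0,0,0,0,0,1]';python3 -m pendant '[0,0,0,0,0,0,1]'
```

```text
[0.65143753 0.03898209 0.33325611] 2.575 [ 0.01746229 -0.03729959 -0.01224757  0.0020526  -0.00364852  0.00395891]
time_s: 2.7
position: [0.6508, 0.04, 0.3346]
ee_rot: [-2.208, -2.23, 0.012]
force: [-0.1, 0.6, 0.4]
gripper_width: 0.0851
time_s: 2.82
position: [0.6507, 0.0405, 0.3358]
ee_rot: [-2.209, -2.231, 0.011]
force: [0.1, 0.7, 1.1]
gripper_width: 0.0854
```

```bash
python3 -m pendant '[0,0,0,9,-12,0,1]';python3 -m pendant '[0,0,0,0,0,0,1]';python3 -m pendant '[0,0,0,0,0,0,1]'
```

```text
time_s: 2.95
position: [0.6598, 0.029, 0.3373]
ee_rot: [-2.208, -2.235, 0.008]
force: [-0.6, -0.5, -0.0]
gripper_width: 0.0855
time_s: 3.08
position: [0.6605, 0.0276, 0.3379]
ee_rot: [2.209, 2.232, -0.007]
force: [-0.8, -1.0, 0.6]
gripper_width: 0.0857
time_s: 3.2
position: [0.6608, 0.0272, 0.3381]
ee_rot: [2.21, 2.231, -0.006]
force: [-0.2, 0.3, 0.6]
gripper_width: 0.0853
```

```bash
python3 -m pendant '[0,0,0,0,1,-20,1, 0,0,0,0,0,-20,1, 0,0,0,0,0,0,1, 0,0,0,0,0,0,1]'
```

```text
time_s: 3.7
position: [0.6603, 0.0283, 0.2937]
ee_rot: [-2.21, -2.231, 0.009]
force: [-0.3, -0.3, 1.0]
gripper_width: 0.0853
```

Run:
```python
from h import *
grab("side","s2");grab("top","t2");crop("s2",220,110,200,150,"s2a");crop("t2",180,80,200,150,"t2a")
```

```text
(no output)
```

View pics/s2a.png

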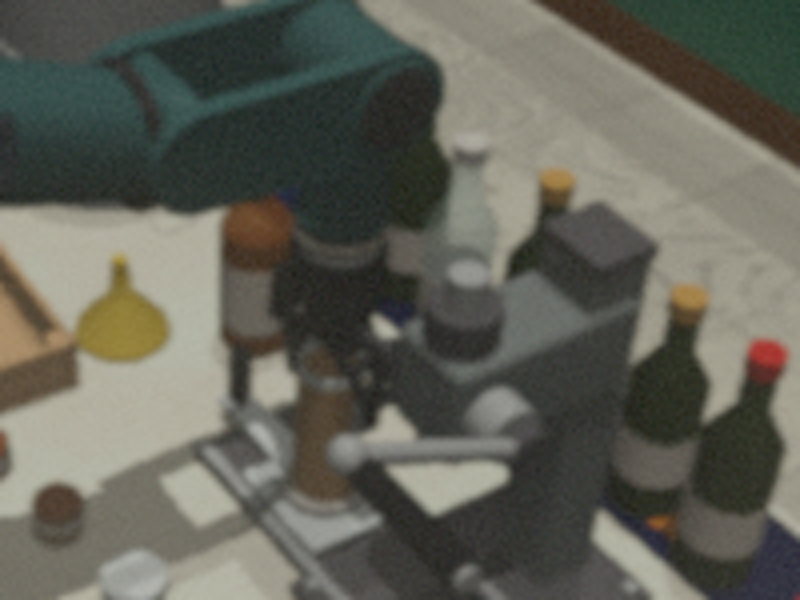

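View pics/t2a.png

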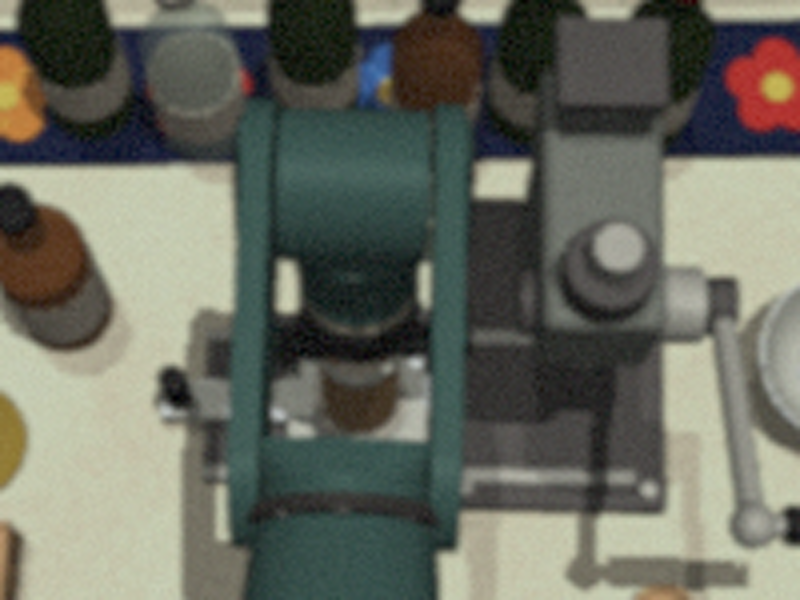

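```bash
python3 -m pendant '[0,0,0,0,0,0,0.32, 0,0,0,0,0,0,0.32, 0,0,0,0,0,0,0.32, 0,0,0,0,0,0,0.32]'; python3 -m pendant '[0,0,0,0,0,0,0.2, 0,0,0,0,0,0,0.2]'
```

```text
time_s: 4.3
position: [0.6605, 0.0286, 0.2954]
ee_rot: [2.21, 2.232, -0.005]
force: [0.1, 0.1, -0.2]
gripper_width: 0.0568
time_s: 4.55
position: [0.6605, 0.0287, 0.2957]
ee_rot: [2.21, 2.232, -0.005]
force: [0.2, 0.5, -0.8]
gripper_width: 0.0554
```

```bash
python3 -m pendant '[0,0,0,0,0,0,0, 0,0,0,0,0,0,0]'
```

```text
time_s: 4.8
position: [0.6605, 0.0286, 0.2957]
ee_rot: [2.21, 2.232, -0.005]
force: [-0.3, 0.9, 0.2]
gripper_width: 0.0555
```

```bash
python3 -m pendant '[0,0,0,0,0,0,1, 0,0,0,0,0,0,1, 0,0,0,0,0,0,1, 0,0,-0.15,0,0,0,1, 0,0,-0.15,0,0,0,1, 0,0,-0.15,0,0,0,1, 0,0,-0.15,0,0,0,1, 0,0,-0.15,0,0,0,1]'; python3 -m pendant '[0,0,-0.15,0,0,0,1, 0,0,-0.15,0,0,0,1, 0,0,-0.15,0,0,0,1, 0,0,-0.15,0,0,0,1, 0,0,0,0,0,0,1]'
```

```text
time_s: 5.8
position: [0.6608, 0.0281, 0.2965]
ee_rot: [2.889, 1.231, -0.005]
force: [-0.1, 1.0, -0.3]
gripper_width: 0.0857
time_s: 6.42
position: [0.6609, 0.0278, 0.2969]
ee_rot: [3.127, 0.292, -0.004]
force: [-0.2, 0.3, -0.6]
gripper_width: 0.0853
```

```bash
python3 -m pendant '[0,0,-0.17,0,1,0,1, 0,0,0,0,0,0,1, 0,0,0,0,0,0,0, 0,0,0,0,0,0,0, 0,0,0,0,0,0,0, 0,0,0,0,0,0,0, 0,0,0,0,0,0,0]'; python3 -m pendant '[0,0,0,0,0,0,0]'
```

```text
time_s: 7.3
position: [0.661, 0.0288, 0.2975]
ee_rot: [3.141, 0.041, -0.003]
force: [-0.3, 0.7, -0.1]
gripper_width: 0.0565
time_s: 7.42
position: [0.661, 0.0288, 0.2975]
ee_rot: [3.141, 0.041, -0.003]
force: [-0.2, 0.6, 0.6]
gripper_width: 0.0562
```

```bash
python3 -m pendant '[0,0,0,0,0,0,1, 0,0,0,0,0,0,1, 0,0,0,0,0,0,1, 0,0,0,0,0,30,1, 0,0,0,0,0,40,1, 0,0,0,-20,10,20,1, 0,0,0,-40,20,0,1, 0,0,0,-40,22,0,1, 0,0,0,-40,22,0,1, 0,0,0,-40,22,-20,1]';python3 -m pendant '[0,0,0,-12,8,-20,1, 0,0,0,0,0,-10,1, 0,0,0,0,0,0,1]'
python3 - <<'E'
from h import *
grab("side","s3");grab("top","t3");crop("s3",180,140,200,150,"s3a");crop("t3",150,180,200,150,"t3a")
E
```

```text
time_s: 8.68
position: [0.4779, 0.1251, 0.3704]
ee_rot: [-3.141, -0.034, -0.005]
force: [-0.0, 0.4, 0.1]
gripper_width: 0.0854
time_s: 9.05
position: [0.463, 0.1343, 0.3395]
ee_rot: [-3.141, -0.039, -0.005]
force: [-0.1, -0.2, -0.0]
gripper_width: 0.0852
```

View pics/s3a.png

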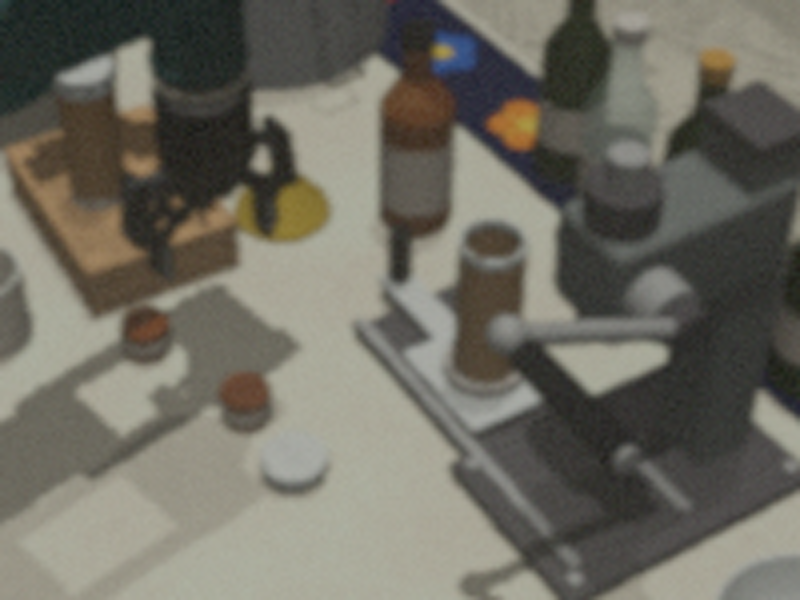

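View pics/t3a.png

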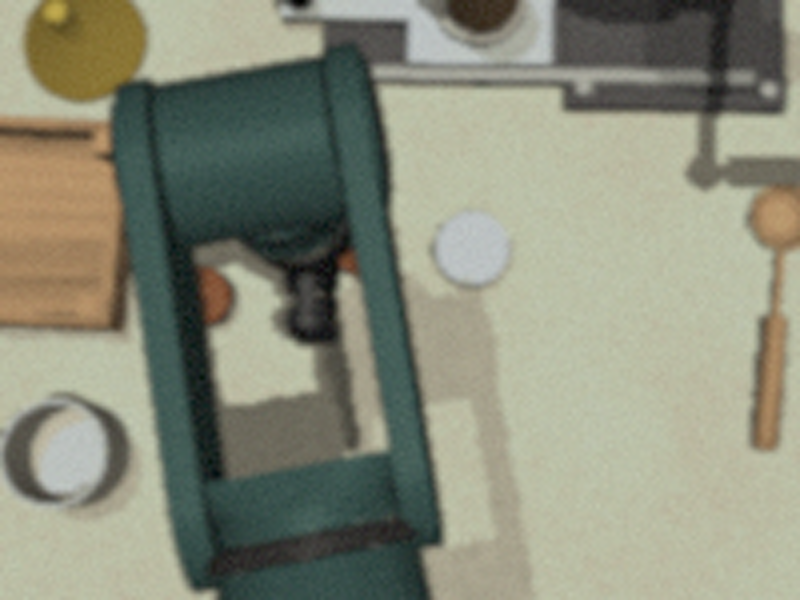

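Run:
```python
from h import *
f=lambda x,y:(180+(x+.5)/4-.5,140+(y+.5)/4-.5)
old=atz("side",*f(218,380),.034);new=atz("side",*f(245,387),.034)
print(old,new,new-old)
for a in((163,275),(268,232)):
    o,d=ray("side",*f(*a)); print(o+d*(.134-o[1])/d[1])
print(proj("top",new))
```

```text
[0.45986058 0.1377531  0.034     ] [0.47488301 0.11784676 0.034     ] [ 0.01502243 -0.01990635  0.        ]
[0.41765283 0.134      0.17894479]
[0.51397646 0.134      0.17783732]
[241.  240.9]
```

```bash
python3 -m pendant '[0,0,0,11,-16,-5,1, 0,0,0,0,0,-20,1, 0,0,0,0,0,-30,1, 0,0,0,0,0,-30,1, 0,0,0,0,0,-20,1, 0,0,0,0,0,-10,1, 0,0,0,0,0,0,1]'
```

```text
time_s: 10.02
position: [0.4831, 0.1096, 0.225]
ee_rot: [3.139, 0.026, 0.024]
force: [-0.7, -0.3, 0.2]
gripper_width: 0.0853
```

```bash
python3 -m pendant '[0,0,0,-8,8,0,1, 0,0,0,0,0,0,1, 0,0,0,0,0,0,1]'
```

```text
time_s: 10.4
position: [0.4758, 0.1181, 0.2277]
ee_rot: [3.14, 0.025, 0.032]
force: [-0.4, 0.4, -0.2]
gripper_width: 0.0853
```

```bash
cat > st.py <<'E'
from h import *
import sys
s=manip.observe();M=R.from_rotvec(s["ee_rot"]).as_matrix();z=M[:,2]
ax=np.cross(z,[0,0,-1]); jaw=np.degrees(np.arctan2(M[1,0],M[0,0]))
print("t",s["time_s"],"pos mm",(np.array(s["position"])*1000).round(1),"tiltfix rad",ax.round(4),"jaw deg",jaw.round(1),"F",np.round(s["force"],1),"T",np.round(s["ft_torque"],2),"w",round(s["gripper_width"]*1000,1),"q6",round(s["joint_positions"][5],2))
if len(sys.argv)>1:
    t=np.array([float(a) for a in sys.argv[1:4]]);p=np.array(s["position"])*1000
    print("need",(t-p[:len(t)]).round(1))
E
python3 st.py 474 118 190.5
python3 -m pendant '[0,0.02,0,-1.5,0,-10,1, 0,0,0,0,0,-14,1, 0,0,0,0,0,-10,1, 0,0,0,0,0,0,1]'; python3 st.py 474 118 190.5
```

```text
t 10.4 pos mm [475.8 118.1 227.7] tiltfix rad [0.0015 0.0203 0.    ] jaw deg 0.9 F [-0.4  0.4 -0.2] T [ 0.01 -0.02 -0.02] w 85.3 q6 0.11
need [ -1.8  -0.1 -37.2]
time_s: 10.9
position: [0.4738, 0.1181, 0.191]
ee_rot: [3.14, 0.026, -0.003]
force: [-0.4, -0.0, 0.1]
gripper_width: 0.0853
t 10.9 pos mm [473.8 118.1 191. ] tiltfix rad [ 0.0018 -0.0018  0.    ] jaw deg 1.0 F [-0.4 -0.   0.1] T [-0.01 -0.06  0.01] w 85.3 q6 0.11
need [ 0.2 -0.1 -0.5]
```

```bash
python3 -m pendant '[0,0,0,0,0,-1,-0.3, 0,0,0,0,0,0,-0.3, 0,0,0,0,0,0,-0.3, 0,0,0,0,0,0,-0.3, 0,0,0,0,0,0,-0.3, 0,0,0,0,0,0,-0.3]'; python3 st.py 474 118 190.5
```

```text
time_s: 11.65
position: [0.4743, 0.1181, 0.1909]
ee_rot: [3.14, 0.026, 0.001]
force: [-0.0, 0.3, -0.5]
gripper_width: 0.043
t 11.65 pos mm [474.3 118.1 190.9] tiltfix rad [0.0015 0.0005 0.    ] jaw deg 0.9 F [-0.   0.3 -0.5] T [-0.   -0.01 -0.01] w 43.0 q6 0.11
need [-0.3 -0.1 -0.4]
```

```bash
python3 -m pendant '[0,0,0,0,0,10,-0.6, 0,0,0,0,12,0,-0.6, 0,0,0,0,20,0,-0.6, 0,0,0,0,0,0,-0.6, 0,0,0,0,0,-8,-0.6, 0,0,0,0,0,0,-0.6]'; python3 st.py 474 153 190.5
```

```text
time_s: 12.4
position: [0.4741, 0.1518, 0.1933]
ee_rot: [3.14, 0.026, 0.001]
force: [-0.2, -0.3, 0.1]
gripper_width: 0.043
t 12.4 pos mm [474.1 151.8 193.3] tiltfix rad [0.0014 0.0006 0.    ] jaw deg 1.0 F [-0.2 -0.3  0.1] T [0.03 0.03 0.01] w 43.0 q6 0.18
need [-0.1  1.2 -2.8]
```

```bash
python3 -m pendant '[0,0,0,0,0,-2,-0.6, 0,0,0,0,0,-1,-0.6, 0,0,0,0,0,0,1, 0,0,0,0,0,0,1, 0,0,0,0,0,0,1, 0,0,0.15,0,0,0,1, 0,0,0.15,0,0,0,1, 0,0,0.15,0,0,0,1, 0,0,0.15,0,0,0,1, 0,0,0.15,0,0,0,1]';python3 st.py 474 152 190.5;python3 -m pendant '[0,0,0.15,0,0,0,1, 0,0,0.15,0,0,0,1, 0,0,0.15,0,0,0,1, 0,0,0.15,0,0,0,1, 0,0,0.15,0,0,0,1, 0,0,0,0,0,0,1, 0,0,0,0,0,0,1]';python3 st.py 474 152 190.5
```

```text
time_s: 13.65
position: [0.4746, 0.1509, 0.1906]
ee_rot: [2.899, 1.208, 0.003]
force: [0.0, -0.1, 0.8]
gripper_width: 0.0852
t 13.65 pos mm [474.6 150.9 190.6] tiltfix rad [0.0002 0.0023 0.    ] jaw deg 45.2 F [ 0.  -0.1  0.8] T [ 0.02  0.03 -0.01] w 85.2 q6 -0.6
need [-0.6  1.1 -0.1]
time_s: 14.52
position: [0.4747, 0.1509, 0.1905]
ee_rot: [2.231, 2.211, 0.004]
force: [-0.4, -0.4, 1.0]
gripper_width: 0.0852
t 14.525 pos mm [474.7 150.9 190.5] tiltfix rad [-0.0015  0.0025  0.    ] jaw deg 89.5 F [-0.4 -0.4  1. ] T [-0.02 -0.   -0.02] w 85.2 q6 -1.37
need [-0.7  1.1  0. ]
```

```bash
python3 -m pendant '[0,0,0,-0.5,0,0,1, 0,0,0,0,0,0,-1, 0,0,0,0,0,0,-1, 0,0,0,0,0,0,-1, 0,0,0,0,0,0,-1, 0,0,0,0,0,0,-1, 0,0,0,0,0,0,-1]';python3 st.py 474 152 190.5; python3 -m pendant '[0,0,0,0,0,20,-1, 0,0,0,0,0,40,-1, 0,0,0,0,0,45,-1, 0,0,0,0,0,45,-1, 0,0,0,0,0,20,-1, 0,0,0,0,0,0,-1]';python3 st.py 661 28.6 370
```

```text
time_s: 15.4
position: [0.4745, 0.1509, 0.191]
ee_rot: [2.234, 2.207, 0.006]
force: [-0.6, -0.4, 0.3]
gripper_width: 0.043
t 15.4 pos mm [474.5 150.9 191. ] tiltfix rad [-0.0017  0.0037  0.    ] jaw deg 89.3 F [-0.6 -0.4  0.3] T [-0.01 -0.03  0.04] w 43.0 q6 -1.37
need [-0.5  1.1 -0.5]
time_s: 16.15
position: [0.472, 0.1504, 0.3627]
ee_rot: [-2.233, -2.206, 0.004]
force: [-0.3, 0.1, -1.0]
gripper_width: 0.0432
t 16.15 pos mm [472.  150.4 362.7] tiltfix rad [-0.0003 -0.0039 -0.    ] jaw deg 89.3 F [-0.3  0.1 -1. ] T [-0.   -0.02 -0.05] w 43.2 q6 -1.36
need [ 189.  -121.8    7.3]
```

```bash
python3 -m pendant '[0,0,0,18,-12,20,-1, 0,0,0,30,-20,15,-1, 0,0,0,36,-24,0,-1, 0,0,0,36,-24,0,-1, 0,0,0,30,-20,0,-1, 0,0,0,16,-10,0,-1, 0,0,0,10,-6,0,-1, 0,0,0,0,0,0,-1, 0,0,0,0,0,0,-1]';python3 st.py 661 28.6 395
```

```text
time_s: 17.27
position: [0.6513, 0.0312, 0.3804]
ee_rot: [-2.216, -2.194, 0.034]
force: [0.9, 0.1, -0.2]
gripper_width: 0.0427
t 17.275 pos mm [651.3  31.2 380.4] tiltfix rad [-0.001  -0.0314 -0.    ] jaw deg 89.4 F [ 0.9  0.1 -0.2] T [ 0.05 -0.01 -0.01] w 42.7 q6 -1.6
need [ 9.7 -2.6 14.6]
```

```bash
python3 -m pendant '[0,-0.03,0,9,-2.5,6,-1, 0,0,0,0,0,0,-1, 0,0,0,0,0,0,-1]';python3 st.py 661 28.6 380; python3 -m pendant '[0,0,0,0,0,0,-1]';python3 st.py 661 28.6 380
```

```text
time_s: 17.65
position: [0.6599, 0.0299, 0.3881]
ee_rot: [2.23, 2.212, 0.004]
force: [0.8, -0.3, -0.6]
gripper_width: 0.0426
t 17.65 pos mm [659.9  29.9 388.1] tiltfix rad [-0.0011  0.0023  0.    ] jaw deg 89.5 F [ 0.8 -0.3 -0.6] T [-0.01  0.03  0.05] w 42.6 q6 -1.6
need [ 1.1 -1.3 -8.1]
time_s: 17.77
position: [0.6598, 0.0301, 0.3885]
ee_rot: [2.229, 2.212, 0.004]
force: [0.9, -0.2, -1.3]
gripper_width: 0.0429
t 17.775 pos mm [659.8  30.1 388.5] tiltfix rad [-0.0012  0.0028  0.    ] jaw deg 89.6 F [ 0.9 -0.2 -1.3] T [-0.01  0.   -0.05] w 42.9 q6 -1.6
need [ 1.2 -1.5 -8.5]
```

```bash
python3 -m pendant '[0,0,0,1.2,-1.5,-3,-1, 0,0,0,0,0,0,-1]';python3 st.py 661 28.6 370;  python3 - <<'E'
from h import *
grab("side","s4");grab("top","t4");crop("s4",250,140,100,75,"s4a",8);crop("t4",220,110,100,75,"t4a",8)
E
```

```text
time_s: 18.02
position: [0.6609, 0.0285, 0.3852]
ee_rot: [2.229, 2.212, 0.004]
force: [0.0, 0.2, 0.2]
gripper_width: 0.0427
t 18.025 pos mm [660.9  28.5 385.2] tiltfix rad [-0.0011  0.0025  0.    ] jaw deg 89.6 F [0.  0.2 0.2] T [ 0.06 -0.02 -0.02] w 42.7 q6 -1.61
need [  0.1   0.1 -15.2]
```

View pics/s4a.png

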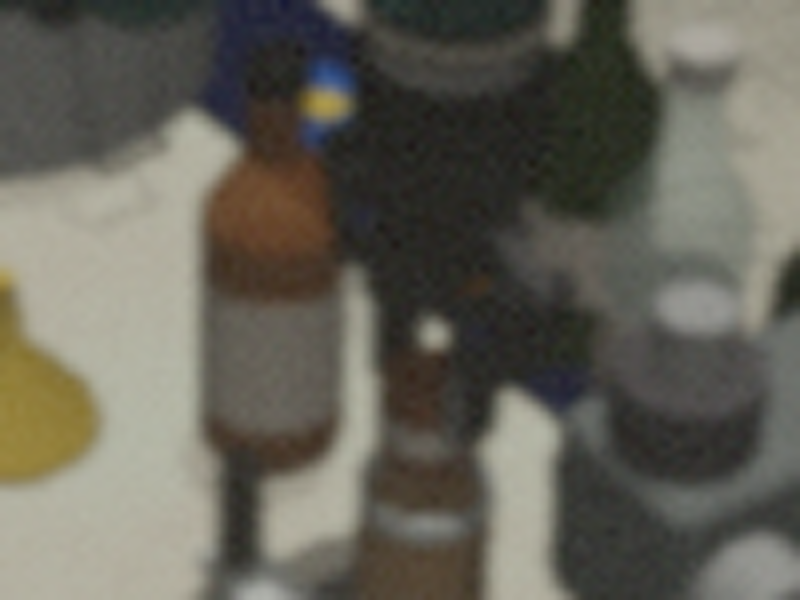

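View pics/t4a.png

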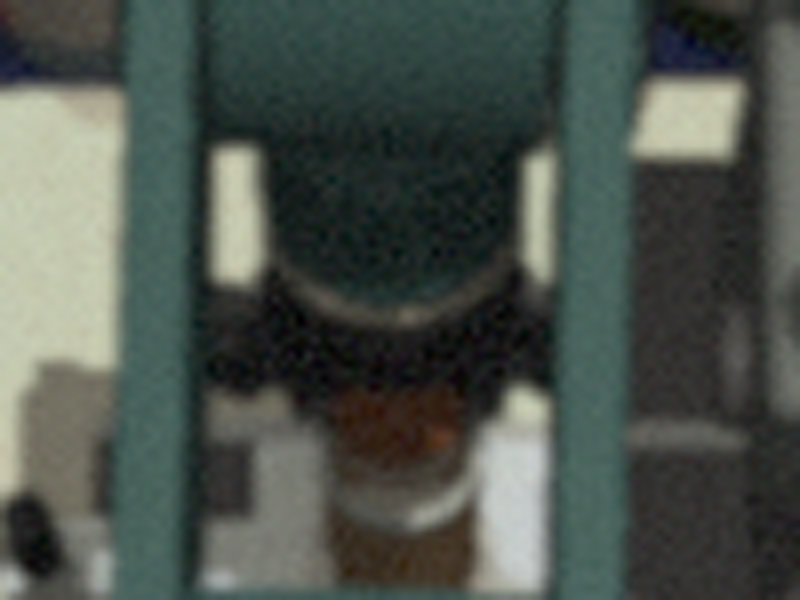

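```bash
python3 -m pendant '[0,0,0,0,0,-10,-1, 0,0,0,0,0,-7,-1, 0,0,0,0,0,0,-1]';python3 st.py 661 28.6 353
```

```text
time_s: 18.5
position: [0.6608, 0.0286, 0.3667]
ee_rot: [2.23, 2.213, 0.004]
force: [-0.0, 0.0, -0.5]
gripper_width: 0.0427
t 18.5 pos mm [660.8  28.6 366.7] tiltfix rad [-0.0013  0.0019  0.    ] jaw deg 89.6 F [-0.   0.  -0.5] T [-0.04  0.06  0.02] w 42.7 q6 -1.61
need [  0.2   0.  -13.7]
```

```bash
python3 -m pendant '[0,0,0,0,0,-7,-1, 0,0,0,0,0,-6,-1, 0,0,0,0,0,0,-1]';python3 st.py 661 28.6 353
```

```text
time_s: 18.88
position: [0.6608, 0.0286, 0.3525]
ee_rot: [2.23, 2.213, 0.003]
force: [-0.2, -0.2, -1.2]
gripper_width: 0.0426
t 18.875 pos mm [660.8  28.6 352.5] tiltfix rad [-0.0013  0.0015  0.    ] jaw deg 89.6 F [-0.2 -0.2 -1.2] T [ 0.07 -0.    0.02] w 42.6 q6 -1.61
need [ 0.2 -0.   0.5]
```

```bash
python3 -m pendant '[0,0,0,0,0,0,0.4, 0,0,0,0,0,0,0.6, 0,0,0,0,0,0,1, 0,0,0,0,0,20,1, 0,0,0,0,0,30,1, 0,0,0,-20,20,20,1, 0,0,0,-30,30,0,1, 0,0,0,-30,30,0,1, 0,0,0,-30,30,0,1, 0,0,0,0,0,0,1]';python3 st.py 440.5 235 353;  python3 - <<'E'
from h import *
grab("side","s5");grab("top","t5");crop("s5",180,140,200,150,"s5a",4);crop("t5",150,120,200,150,"t5a",4)
E
```

```text
time_s: 20.12
position: [0.5476, 0.1405, 0.4281]
ee_rot: [2.229, 2.208, 0.013]
force: [0.2, 0.2, 0.6]
gripper_width: 0.0857
t 20.125 pos mm [547.6 140.5 428.1] tiltfix rad [-0.0028  0.0088  0.    ] jaw deg 89.5 F [0.2 0.2 0.6] T [-0.06  0.04 -0.01] w 85.7 q6 -1.41
need [-107.1   94.5  -75.1]
```

View pics/s5a.png

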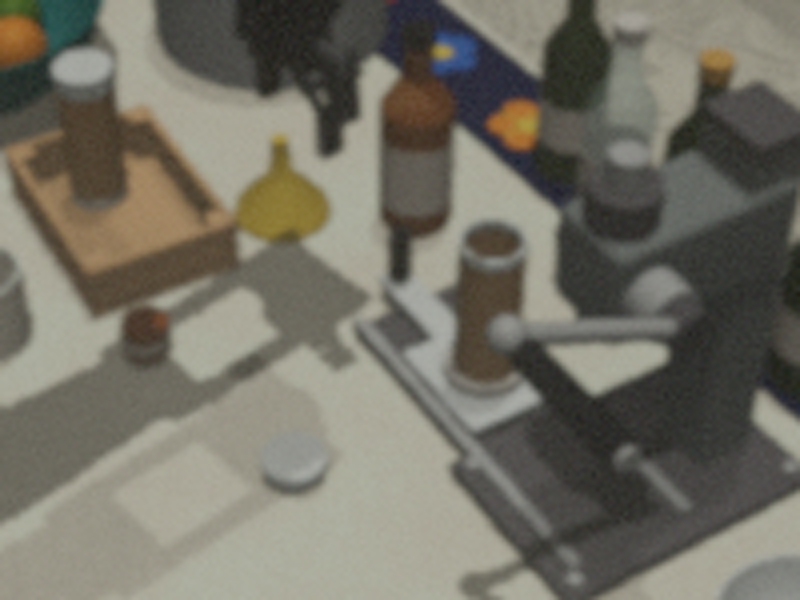

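View pics/t5a.png

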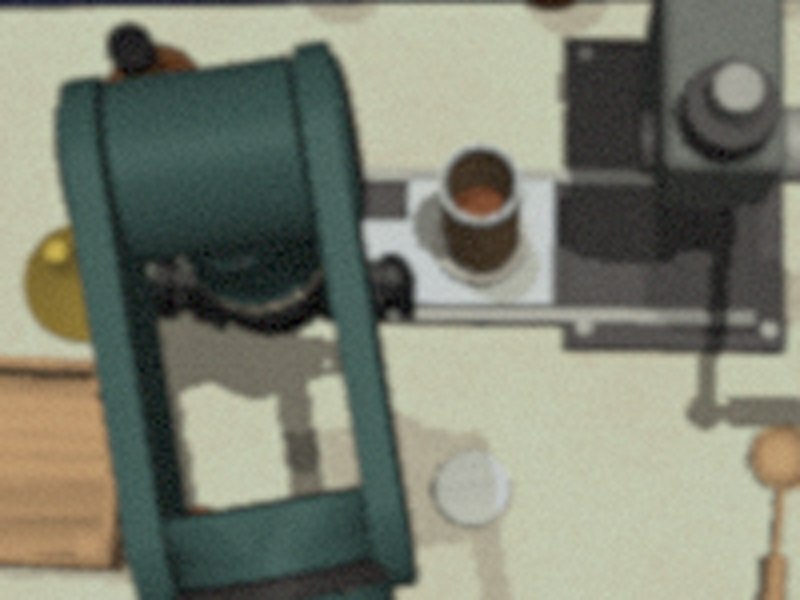

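```bash
python3 -m pendant '[0,0,-0.16,-12,10,-10,1, 0,0,-0.16,-12,12,-20,1, 0,0,-0.16,-12,12,-20,1, 0,0,-0.16,-12,10,-20,1, 0,0,-0.16,-12,10,-20,1, 0,0,-0.16,-12,10,0,1, 0,0,-0.16,-10,10,0,1, 0,0,-0.16,-8,6,0,1, 0,0,-0.16,0,0,0,1, 0,0,-0.1,0,0,0,1]';python3 st.py 440.5 235 353
```

```text
time_s: 21.48
position: [0.4667, 0.212, 0.3325]
ee_rot: [3.124, -0.079, -0.005]
force: [-0.0, -0.2, 0.8]
gripper_width: 0.0849
t 21.475 pos mm [466.7 212.  332.5] tiltfix rad [ 0.0164 -0.0038  0.    ] jaw deg -2.9 F [-0.  -0.2  0.8] T [ 0.02 -0.06 -0.07] w 84.9 q6 0.37
need [-26.2  23.   20.5]
```

```bash
python3 -m pendant '[0.016,-0.003,0.04,-13,12,-10,1, 0,0,0,-12,10,-20,1, 0,0,0,0,0,-30,1, 0,0,0,0,0,-20,1, 0,0,0,0,0,0,1]';python3 st.py 440.5 235 191
```

```text
time_s: 22.1
position: [0.4406, 0.2345, 0.2473]
ee_rot: [-3.139, -0.001, 0.005]
force: [0.3, 0.4, -0.4]
gripper_width: 0.0854
t 22.1 pos mm [440.6 234.5 247.3] tiltfix rad [-0.0024 -0.0031 -0.    ] jaw deg 0.0 F [ 0.3  0.4 -0.4] T [ 0.01 -0.02 -0.02] w 85.4 q6 0.37
need [ -0.1   0.5 -56.3]
```

```bash
python3 -m pendant '[0,0,0,0,0,-20,1, 0,0,0,0,0,-20,1, 0,0,0,0,0,-12,1, 0,0,0,0,0,-4,1, 0,0,0,0,0,0,1]';python3 st.py 440.5 235 191
```

```text
time_s: 22.72
position: [0.4419, 0.2355, 0.1933]
ee_rot: [-3.135, -0.009, -0.005]
force: [-0.2, 0.4, -0.3]
gripper_width: 0.0852
t 22.725 pos mm [441.9 235.5 193.3] tiltfix rad [-0.0063  0.0029  0.    ] jaw deg 0.3 F [-0.2  0.4 -0.3] T [-0.01 -0.03 -0.04] w 85.2 q6 0.37
need [-1.4 -0.5 -2.3]
```

Grip, lift slightly, carry away from the crate wall, set down.

```bash
python3 -m pendant '[0,0,0,-1,0,-3,1, 0,0,0,0,0,0,-1, 0,0,0,0,0,0,-1, 0,0,0,0,0,0,-1, 0,0,0,0,0,0,-1, 0,0,0,0,0,0,-1]';python3 st.py 440.5 235 191;python3 -m pendant '[0,0,0,0,0,12,-1, 0,0,0,10,-18,0,-1, 0,0,0,15,-25,0,-1, 0,0,0,5,-12,0,-1, 0,0,0,0,0,0,-1, 0,0,0,0,0,0,-1]'; python3 st.py 470 180 191
```

```text
time_s: 23.48
position: [0.4418, 0.2359, 0.1926]
ee_rot: [-3.134, -0.009, -0.011]
force: [0.2, 0.2, 1.2]
gripper_width: 0.0426
t 23.475 pos mm [441.8 235.9 192.6] tiltfix rad [-0.0081  0.0073  0.    ] jaw deg 0.3 F [0.2 0.2 1.2] T [ 0.08 -0.05 -0.04] w 42.6 q6 0.37
need [-1.3 -0.9 -1.6]
time_s: 24.22
position: [0.4721, 0.1804, 0.2074]
ee_rot: [-3.132, -0.011, -0.013]
force: [-0.2, -0.5, -0.7]
gripper_width: 0.0425
t 24.225 pos mm [472.1 180.4 207.4] tiltfix rad [-0.0098  0.0081  0.    ] jaw deg 0.4 F [-0.2 -0.5 -0.7] T [ 0.05 -0.02 -0.02] w 42.5 q6 0.24
need [ -2.1  -0.4 -16.4]
```

```bash
python3 -m pendant '[-0.008,0.007,0,0,0,-8,-1, 0,0,0,0,0,-6,-1, 0,0,0,0,0,-1,-1, 0,0,0,0,0,0,-1]'; python3 st.py 472 180 192.6
```

```text
time_s: 24.72
position: [0.4716, 0.1818, 0.1927]
ee_rot: [-3.141, -0.015, -0.002]
force: [0.4, -0.3, 1.3]
gripper_width: 0.0425
t 24.725 pos mm [471.6 181.8 192.7] tiltfix rad [-0.0002  0.0012  0.    ] jaw deg 0.6 F [ 0.4 -0.3  1.3] T [-0.09  0.04  0.01] w 42.5 q6 0.25
need [ 0.4 -1.8 -0.1]
```

```bash
python3 -m pendant '[0,0,0,0,0,0,1, 0,0,0,0,0,0,1, 0,0,0,0,0,0,1, 0,0,0.15,0,0,0,1, 0,0,0.15,0,0,0,1, 0,0,0.15,0,0,0,1, 0,0,0.15,0,0,0,1, 0,0,0.15,0,0,0,1]';python3 -m pendant '[0,0,0.15,0,0,0,1, 0,0,0.15,0,0,0,1, 0,0,0.15,0,0,0,1, 0,0,0.15,0,0,0,1, 0,0,0.15,0,0,0,1, 0,0,0,0,0,0,1, 0,0,0,0,0,0,1]';python3 st.py 471.6 181.8 192
```

```text
time_s: 25.72
position: [0.471, 0.1823, 0.1909]
ee_rot: [-2.902, -1.201, 0.002]
force: [-0.3, -0.2, -0.6]
gripper_width: 0.0854
time_s: 26.6
position: [0.4707, 0.1824, 0.1898]
ee_rot: [-2.236, -2.205, 0.004]
force: [0.2, 0.6, -0.4]
gripper_width: 0.085
t 26.6 pos mm [470.7 182.4 189.8] tiltfix rad [ 0.0011 -0.0028  0.    ] jaw deg 89.2 F [ 0.2  0.6 -0.4] T [-0.    0.02  0.02] w 85.0 q6 -1.3
need [ 0.9 -0.6  2.2]
```

```bash
python3 -m pendant '[0.001,-0.003,0,0.9,0,1.5,1, 0,0,0,0,0,0,-1, 0,0,0,0,0,0,-1, 0,0,0,0,0,0,-1, 0,0,0,0,0,0,-1, 0,0,0,0,0,0,-1, 0,0,0,0,0,0,-1]';python3 st.py 471.6 181.8 192; python3 -m pendant '[0,0,0,0,0,20,-1, 0,0,0,0,0,40,-1, 0,0,0,0,0,45,-1, 0,0,0,0,0,45,-1, 0,0,0,0,0,40,-1, 0,0,0,0,0,0,-1]';python3 st.py 661 28.6 370
```

```text
time_s: 27.48
position: [0.472, 0.1825, 0.192]
ee_rot: [2.24, 2.202, 0.002]
force: [0.3, -0.3, 1.1]
gripper_width: 0.043
t 27.475 pos mm [472.  182.5 192. ] tiltfix rad [-0.0004  0.0017  0.    ] jaw deg 89.0 F [ 0.3 -0.3  1.1] T [0.03 0.   0.01] w 43.0 q6 -1.3
need [-0.4 -0.7  0. ]
time_s: 28.22
position: [0.4693, 0.1817, 0.3839]
ee_rot: [-2.238, -2.2, 0.009]
force: [-0.4, 0.1, -1.3]
gripper_width: 0.0425
t 28.225 pos mm [469.3 181.7 383.9] tiltfix rad [ 0.0018 -0.0066  0.    ] jaw deg 89.0 F [-0.4  0.1 -1.3] T [ 0.01 -0.05  0.03] w 42.5 q6 -1.3
need [ 191.7 -153.1  -13.9]
```

```bash
python3 -m pendant '[0,0,0,18,-15,10,-1, 0,0,0,30,-25,5,-1, 0,0,0,36,-29,0,-1, 0,0,0,36,-29,0,-1, 0,0,0,30,-24,0,-1, 0,-0.015,0,16,-13,0,-1, 0,-0.015,0,12,-8,0,-1, 0,0,0,0,0,0,-1, 0,0,0,0,0,0,-1]';python3 st.py 661 28.6 388
```

```text
time_s: 29.35
position: [0.6498, 0.0362, 0.3849]
ee_rot: [2.234, 2.206, 0.002]
force: [0.1, 0.3, 0.4]
gripper_width: 0.0424
t 29.35 pos mm [649.8  36.2 384.9] tiltfix rad [0.0001 0.0023 0.    ] jaw deg 89.3 F [0.1 0.3 0.4] T [ 0.02 -0.    0.  ] w 42.4 q6 -1.59
need [11.2 -7.6  3.1]
```

```bash
python3 -m pendant '[0,0,0,10,-7,3,-1, 0,0,0,0,0,0,-1, 0,0,0,0,0,0,-1]';python3 st.py 661 28.6 388
```

```text
time_s: 29.72
position: [0.6594, 0.0304, 0.3897]
ee_rot: [2.231, 2.208, 0.005]
force: [0.9, 0.1, -0.6]
gripper_width: 0.0427
t 29.725 pos mm [659.4  30.4 389.7] tiltfix rad [-0.0002  0.0041  0.    ] jaw deg 89.4 F [ 0.9  0.1 -0.6] T [-0.02  0.    0.04] w 42.7 q6 -1.6
need [ 1.6 -1.8 -1.7]
```

```bash
python3 -m pendant '[0,0.004,0,1.6,-1.8,-8,-1, 0,0,0,0,0,0,-1, 0,0,0,0,0,0,-1]';python3 st.py 661 28.6 353
```

```text
time_s: 30.1
position: [0.6609, 0.0287, 0.381]
ee_rot: [-2.232, -2.21, 0.0]
force: [-1.1, -0.2, 0.5]
gripper_width: 0.0428
t 30.1 pos mm [660.9  28.7 381. ] tiltfix rad [-0.0003 -0.0007 -0.    ] jaw deg 89.4 F [-1.1 -0.2  0.5] T [-0.   -0.01 -0.02] w 42.8 q6 -1.6
need [  0.1  -0.1 -28. ]
```

```bash
python3 -m pendant '[0,0,0,0,0,-8,-1, 0,0,0,0,0,-8,-1, 0,0,0,0,0,-7,-1, 0,0,0,0,0,-4,-1, 0,0,0,0,0,0,-1]';python3 st.py 661 28.6 353
```

```text
time_s: 30.72
position: [0.6607, 0.0288, 0.351]
ee_rot: [-2.231, -2.209, 0.002]
force: [0.4, 0.5, -0.9]
gripper_width: 0.0427
t 30.725 pos mm [660.7  28.8 351. ] tiltfix rad [-0.0004 -0.0025 -0.    ] jaw deg 89.4 F [ 0.4  0.5 -0.9] T [0.03 0.   0.  ] w 42.7 q6 -1.6
need [ 0.3 -0.2  2. ]
```

```bash
python3 -m pendant '[0,0,0,0,0,0,0.4, 0,0,0,0,0,0,0.7, 0,0,0,0,0,0,1, 0,0,0,0,0,20,1, 0,0,0,0,0,30,1, 0,0,0,-20,0,20,1, 0,0,0,-40,-10,10,1, 0,0,0,-50,-10,10,1, 0,0,0,-50,-10,0,1, 0,0,0,-30,-30,0,1]';python3 st.py 535.6 -412.5 390;  python3 - <<'E'
from h import *
for y in(-.03,.03):
    for px in((322.5,132.5),(318,161),(260,160)):
        o,d=ray("side",*px);print(y,px,o+d*(y-o[1])/d[1])
grab("side","s6");grab("top","t6");crop("s6",180,140,200,150,"s6a",4);crop("t6",220,120,200,150,"t6a",4)
E
```

```text
time_s: 31.98
position: [0.4667, -0.0311, 0.4463]
ee_rot: [2.226, 2.211, 0.005]
force: [1.0, -0.7, 0.7]
gripper_width: 0.0853
t 31.975 pos mm [466.7 -31.1 446.3] tiltfix rad [0.0007 0.005  0.    ] jaw deg 89.6 F [ 1.  -0.7  0.7] T [-0.02 -0.04 -0.01] w 85.3 q6 -1.75
need [  68.9 -381.4  -56.3]
-0.03 (322.5, 132.5) [ 0.66986472 -0.03        0.4564345 ]
-0.03 (318, 161) [ 0.66245101 -0.03        0.36368077]
-0.03 (260, 160) [ 0.46772704 -0.03        0.44488592]
0.03 (322.5, 132.5) [0.72217878 0.03       0.40650294]
0.03 (318, 161) [0.71419389 0.03       0.30660314]
0.03 (260, 160) [0.50446769 0.03       0.39406462]
```

View pics/s6a.png

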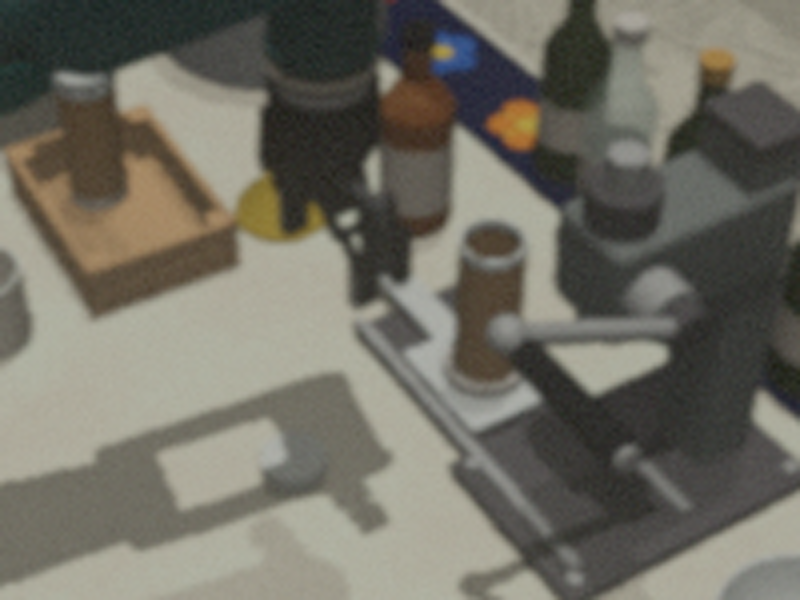

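View pics/t6a.png

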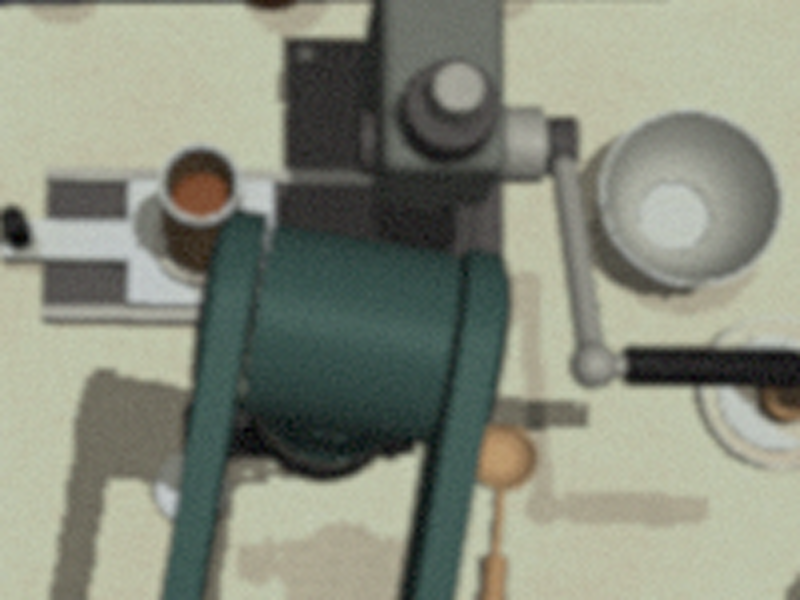

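```bash
python3 -m pendant '[0,0,-0.16,-20,-30,5,1, 0,0,-0.16,-20,-40,0,1, 0,0,-0.16,-20,-40,0,1, 0,0,-0.16,-10,-40,0,1, 0,0,-0.16,0,-40,0,1, 0,0,-0.16,0,-40,0,1, 0,0,-0.16,0,-40,0,1, 0,0,-0.16,0,-40,0,1, 0,0,-0.16,0,-30,0,1, 0,0,-0.1,0,-20,0,1]';python3 st.py 535.6 -412.5 390
```

```text
time_s: 33.33
position: [0.3981, -0.4027, 0.4549]
ee_rot: [3.126, -0.043, 0.008]
force: [-0.4, 0.4, -0.6]
gripper_width: 0.0852
t 33.325 pos mm [ 398.1 -402.7  454.9] tiltfix rad [0.0158 0.0051 0.    ] jaw deg -1.6 F [-0.4  0.4 -0.6] T [ 0.02 -0.03  0.01] w 85.2 q6 -0.86
need [137.5  -9.8 -64.9]
```

```bash
python3 -m pendant '[0.016,0.005,0,20,2,0,1, 0,0,0,35,0,-10,1, 0,0,0,40,0,-20,1, 0,0,0,25,0,-20,1, 0,0,0,12,0,0,1, 0,0,0,0,0,0,1, 0,0,0,0,0,0,1]';python3 st.py 535.6 -412.5 268
python3 - <<'E'
from h import *
grab("side","s7");grab("top","t7");crop("s7",290,260,160,120,"s7a",5);crop("t7",350,130,160,120,"t7a",5)
for z,px in((.156,(366,320.7)),(.006,(240+476/4,260+366/4))): print(atz("side",*px,z))
print(atz("top",432.5,210,.156))
E
```

```text
time_s: 34.2
position: [0.5371, -0.4036, 0.404]
ee_rot: [3.14, -0.05, 0.005]
force: [-0.2, 0.6, -0.1]
gripper_width: 0.0856
t 34.2 pos mm [ 537.1 -403.6  404. ] tiltfix rad [0.0017 0.0034 0.    ] jaw deg -1.8 F [-0.2  0.6 -0.1] T [ 0.01  0.02 -0.03] w 85.6 q6 -0.7
need [  -1.5   -8.9 -136. ]
[ 0.53259077 -0.41559469  0.156     ]
[ 0.53522178 -0.41588142  0.006     ]
[ 0.53343418 -0.40937517  0.156     ]
```

View pics/s7a.png

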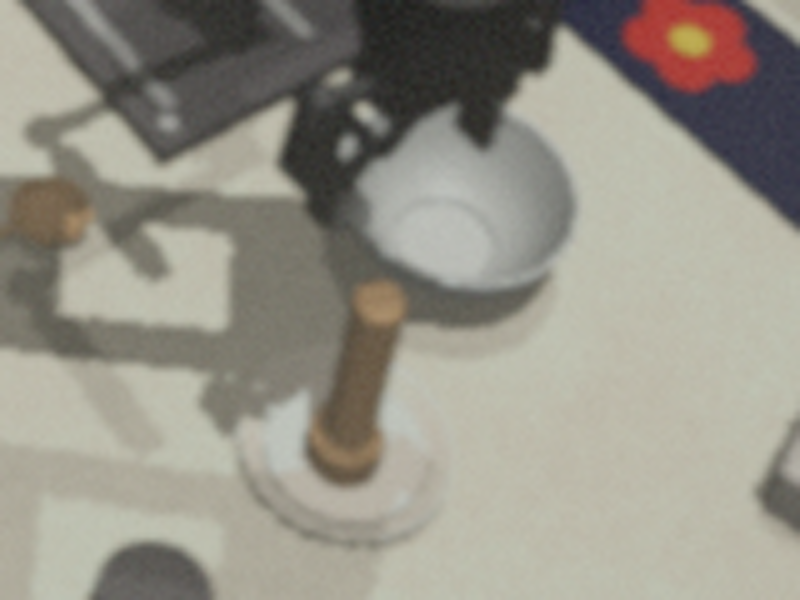

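View pics/t7a.png

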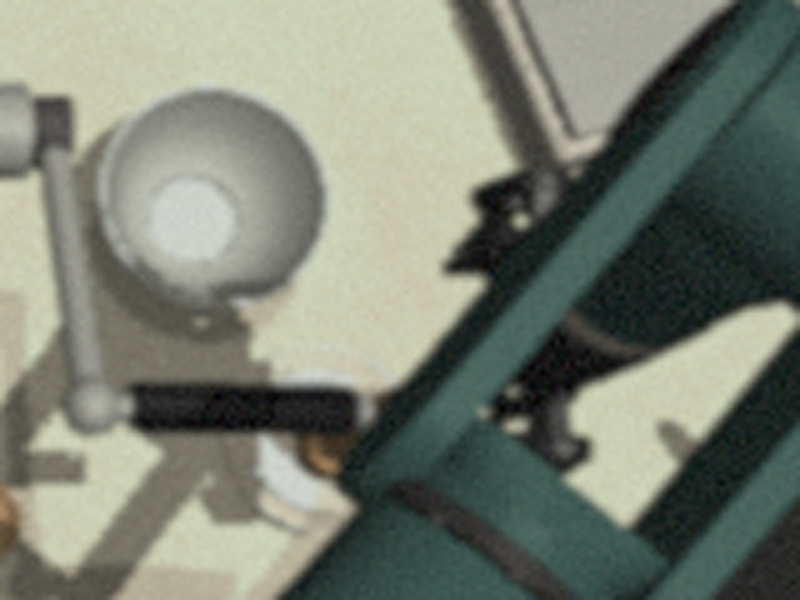

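```bash
python3 -m pendant '[0,0.003,-0.16,-3,-9,0,1, 0,0,-0.16,0,0,-20,1, 0,0,-0.16,0,0,-10,1, 0,0,-0.16,0,0,0,1, 0,0,-0.16,0,0,0,1, 0,0,-0.16,0,0,0,1, 0,0,-0.16,0,0,0,1, 0,0,-0.16,0,0,0,1, 0,0,-0.16,0,0,0,1, 0,0,-0.1,0,0,0,1]';python3 st.py 534 -413 268
```

```text
time_s: 35.55
position: [0.5251, -0.4152, 0.3871]
ee_rot: [2.14, -2.281, 0.015]
force: [-0.8, -0.5, -0.8]
gripper_width: 0.0852
t 35.55 pos mm [ 525.1 -415.2  387.1] tiltfix rad [ 0.0165 -0.0032  0.    ] jaw deg -93.7 F [-0.8 -0.5 -0.8] T [-0.03  0.05  0.03] w 85.2 q6 0.88
need [   8.9    2.2 -119.1]
```

```bash
python3 -m pendant '[0.016,-0.003,0.06,9,2,-10,1, 0,0,0,0,0,-20,1, 0,0,0,0,0,-15,1, 0,0,0,0,0,-5,1, 0,0,0,0,0,0,1, 0,0,0,0,0,0,1]';python3 st.py 534 -413 268
python3 - <<'E'
from h import *
grab("side","s8");grab("top","t8");crop("s8",290,230,160,120,"s8a",5);crop("t8",350,130,160,120,"t8a",5)
E
```

```text
time_s: 36.3
position: [0.5312, -0.4143, 0.3425]
ee_rot: [-2.214, 2.229, -0.016]
force: [0.2, 0.2, -0.4]
gripper_width: 0.085
t 36.3 pos mm [ 531.2 -414.3  342.5] tiltfix rad [0.0072 0.0075 0.    ] jaw deg -90.4 F [ 0.2  0.2 -0.4] T [ 0.05 -0.   -0.01] w 85.0 q6 0.83
need [  2.8   1.3 -74.5]
```

View pics/s8a.png

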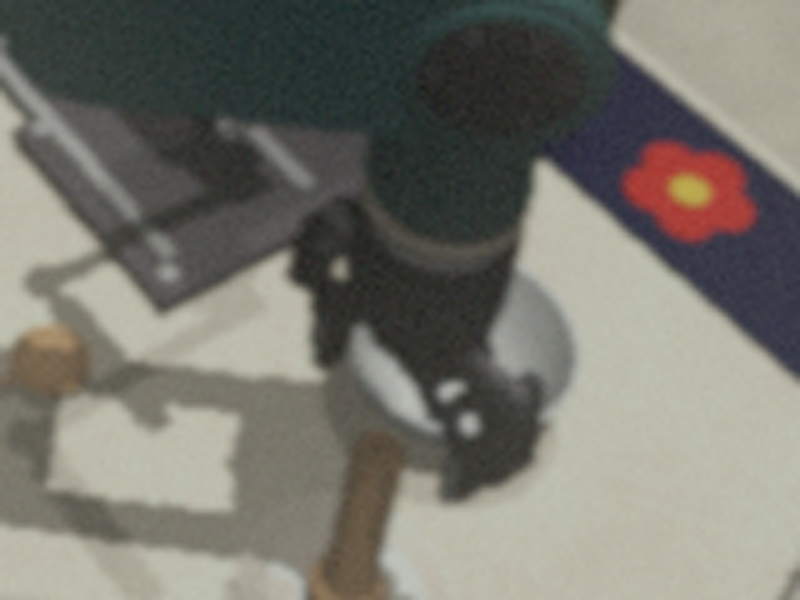

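View pics/t8a.png

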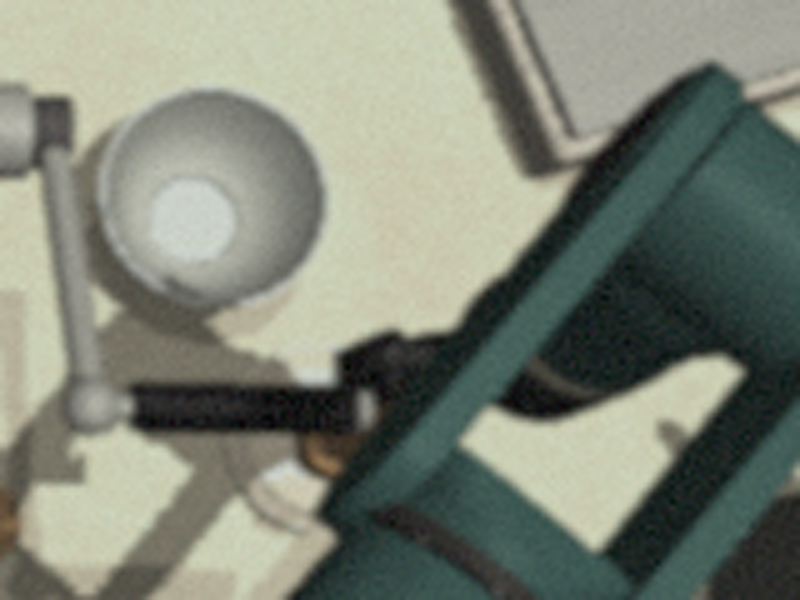

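```bash
python3 -m pendant '[0.007,0.007,0,3,1,-10,1, 0,0,0,0,0,-20,1, 0,0,0,0,0,-15,1, 0,0,0,0,0,-5,1, 0,0,0,0,0,0,1]';python3 st.py 534 -413 268
```

```text
time_s: 37.02
position: [0.5344, -0.4127, 0.2874]
ee_rot: [-2.214, 2.228, 0.004]
force: [-0.0, 0.9, 0.1]
gripper_width: 0.0855
t 37.025 pos mm [ 534.4 -412.7  287.4] tiltfix rad [-0.002  -0.0019 -0.    ] jaw deg -90.4 F [-0.   0.9  0.1] T [-0.    0.03 -0.03] w 85.5 q6 0.84
need [ -0.4  -0.3 -19.4]
```

```bash
python3 -m pendant '[0,0,0,0,0,-10,1, 0,0,0,0,0,-8,1, 0,0,0,0,0,0,1]';python3 st.py 534 -413 268; python3 -m pendant '[0,0,0,0,0,0,0, 0,0,0,0,0,0,-0.3, 0,0,0,0,0,0,-0.3, 0,0,0,0,0,0,-0.5, 0,0,0,0,0,0,-0.5, 0,0,0,0,0,0,-0.5]';python3 st.py 534 -413 268
```

```text
time_s: 37.4
position: [0.5344, -0.4129, 0.269]
ee_rot: [-2.214, 2.228, 0.002]
force: [0.6, 1.0, 0.5]
gripper_width: 0.0853
t 37.4 pos mm [ 534.4 -412.9  269. ] tiltfix rad [-0.001  -0.0008 -0.    ] jaw deg -90.4 F [0.6 1.  0.5] T [-0.01  0.   -0.04] w 85.3 q6 0.84
need [-0.4 -0.1 -1. ]
time_s: 38.15
position: [0.5347, -0.413, 0.2703]
ee_rot: [-2.214, 2.228, -0.002]
force: [1.1, 0.7, -0.6]
gripper_width: 0.0267
t 38.15 pos mm [ 534.7 -413.   270.3] tiltfix rad [0.0005 0.0009 0.    ] jaw deg -90.4 F [ 1.1  0.7 -0.6] T [ 0.06 -0.01  0.03] w 26.7 q6 0.84
need [-0.7  0.  -2.3]
```

```bash
python3 -m pendant '[0,0,0,0,0,0,0.4, 0,0,0,0,0,0,0.4, 0,0,0.15,0,0,0,0.4, 0,0,0.15,0,0,0,0.4, 0,0,0.15,0,0,0,0.4, 0,0,0.15,0,0,0,0.4, 0,0,0.15,0,0,0,0.4]';python3 -m pendant '[0,0,0.15,0,0,0,0.4, 0,0,0.15,0,0,0,0.4, 0,0,0.15,0,0,0,0.4, 0,0,0.15,0,0,0,0.4, 0,0,0.15,0,0,0,0.4, 0,0,0,0,0,0,0.4, 0,0,0,0,0,0,0.4]';python3 st.py 534 -413 268
```

```text
time_s: 39.02
position: [0.5347, -0.4133, 0.2707]
ee_rot: [-2.892, 1.227, -0.003]
force: [0.4, 0.5, -0.2]
gripper_width: 0.0598
time_s: 39.9
position: [0.5347, -0.4135, 0.2712]
ee_rot: [-3.141, 0.049, -0.004]
force: [-0.2, 0.2, -0.3]
gripper_width: 0.0597
t 39.9 pos mm [ 534.7 -413.5  271.2] tiltfix rad [-0.0004  0.0022  0.    ] jaw deg -1.8 F [-0.2  0.2 -0.3] T [-0.01 -0.04 -0.  ] w 59.7 q6 -0.71
need [-0.7  0.5 -3.2]
```

```bash
python3 -m pendant '[0,0.002,0,0,0.5,-3,0.4, 0,0,0,0,0,0,-1, 0,0,0,0,0,0,-1, 0,0,0,0,0,0,-1, 0,0,0,0,0,0,-1, 0,0,0,0,0,0,-1, 0,0,0,0,0,0,-1]';python3 st.py 534 -413 268;python3 -m pendant '[0,0,0,0,0,20,-1, 0,0,0,0,0,30,-1, 0,0,0,0,0,30,-1, 0,0,0,0,0,30,-1, 0,0,0,0,0,20,-1, 0,0,0,0,0,0,-1]';python3 st.py 400 -413 460
```

```text
time_s: 40.78
position: [0.5345, -0.4131, 0.2682]
ee_rot: [-3.141, 0.053, 0.001]
force: [0.1, 0.8, 0.4]
gripper_width: 0.0269
t 40.775 pos mm [ 534.5 -413.1  268.2] tiltfix rad [-0.0001 -0.0004 -0.    ] jaw deg -1.9 F [0.1 0.8 0.4] T [ 0.   -0.01 -0.08] w 26.9 q6 -0.71
need [-0.5  0.1 -0.2]
time_s: 41.52
position: [0.5337, -0.412, 0.4075]
ee_rot: [3.14, -0.053, 0.003]
force: [0.7, -0.6, -1.2]
gripper_width: 0.0268
t 41.525 pos mm [ 533.7 -412.   407.5] tiltfix rad [0.0016 0.002  0.    ] jaw deg -1.9 F [ 0.7 -0.6 -1.2] T [-0.05 -0.06  0.04] w 26.8 q6 -0.71
need [-133.7   -1.    52.5]
```

```bash
python3 -m pendant '[0,0,0,-20,0,20,-1, 0,0,0,-35,10,20,-1, 0,0,0,-35,20,15,-1, 0,0,0,-30,40,0,-1, 0,0,0,-10,45,0,-1, 0,0,0,0,45,0,-1, 0,0,0,0,45,0,-1, 0,0,0,0,45,0,-1, 0,0,0,0,45,0,-1, 0,0,0,10,45,0,-1]';python3 st.py 661 28.6 470
```

```text
time_s: 42.78
position: [0.4064, -0.0639, 0.4552]
ee_rot: [-3.135, 0.065, 0.01]
force: [0.2, 0.5, -1.3]
gripper_width: 0.0265
t 42.775 pos mm [406.4 -63.9 455.2] tiltfix rad [-0.0064 -0.0062 -0.    ] jaw deg -2.4 F [ 0.2  0.5 -1.3] T [-0.04 -0.05 -0.03] w 26.5 q6 -0.25
need [254.6  92.5  14.8]
```

```bash
python3 -m pendant '[-0.006,-0.006,0,20,30,10,-1, 0,0,0,35,20,10,-1, 0,0,0,40,10,5,-1, 0,0,0,40,5,0,-1, 0,0,0,40,0,0,-1, 0,0,0,30,0,0,-1, 0,0,0,20,0,0,-1, 0,0,0,5,0,0,-1, 0,0,0,0,0,0,-1]';python3 st.py 661 28.6 460
```

```text
time_s: 43.9
position: [0.6412, 0.0085, 0.4733]
ee_rot: [-3.14, 0.053, 0.018]
force: [0.4, 0.5, -1.5]
gripper_width: 0.0269
t 43.9 pos mm [641.2   8.5 473.3] tiltfix rad [-0.0016 -0.0116 -0.    ] jaw deg -1.9 F [ 0.4  0.5 -1.5] T [-0.01 -0.01  0.04] w 26.9 q6 -0.04
need [ 19.8  20.1 -13.3]
```

```bash
python3 -m pendant '[-0.002,-0.012,0,18,18,-4,-1, 0,0,0,0,0,0,-1, 0,0,0,0,0,0,-1]';python3 st.py 661 28.6 450
```

```text
time_s: 44.28
position: [0.6571, 0.0263, 0.4705]
ee_rot: [3.14, -0.054, -0.0]
force: [0.0, -0.6, -1.4]
gripper_width: 0.0265
t 44.275 pos mm [657.1  26.3 470.5] tiltfix rad [ 0.0012 -0.0002  0.    ] jaw deg -2.0 F [ 0.  -0.6 -1.4] T [-0.04  0.01 -0.04] w 26.5 q6 -0.01
need [  3.9   2.3 -20.5]
```

```bash
python3 -m pendant '[0,0,0,3.8,2.3,-6,-1, 0,0,0,0,0,0,-1, 0,0,0,0,0,0,-1]';python3 st.py 661 28.6 450;  python3 - <<'E'
from h import *
grab("side","s9");grab("top","t9");crop("s9",250,130,100,75,"s9a",8);crop("t9",220,110,100,75,"t9a",8)
E
```

```text
time_s: 44.65
position: [0.6599, 0.0279, 0.4653]
ee_rot: [3.14, -0.056, 0.001]
force: [0.4, -0.6, -1.1]
gripper_width: 0.0268
t 44.65 pos mm [659.9  27.9 465.3] tiltfix rad [0.0016 0.0006 0.    ] jaw deg -2.0 F [ 0.4 -0.6 -1.1] T [-0.01 -0.    0.01] w 26.8 q6 -0.01
need [  1.1   0.7 -15.3]
```

View pics/s9a.png

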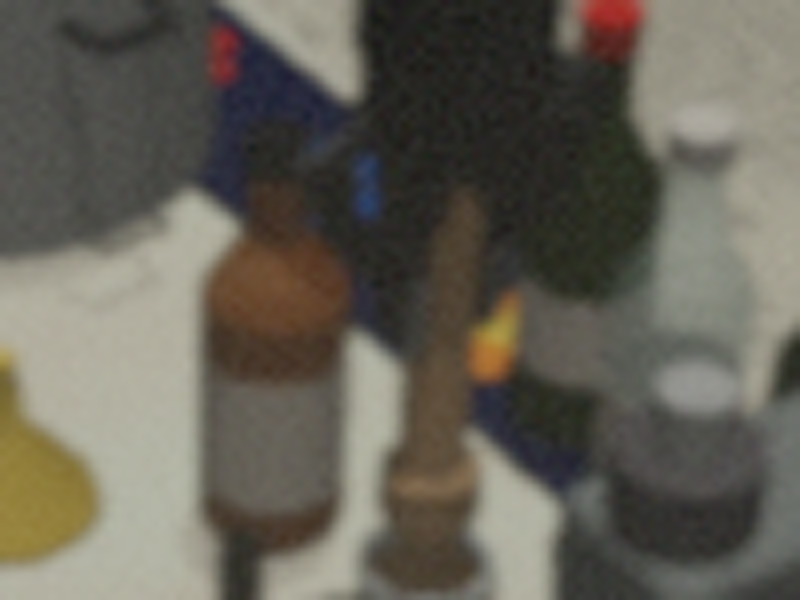

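View pics/t9a.png

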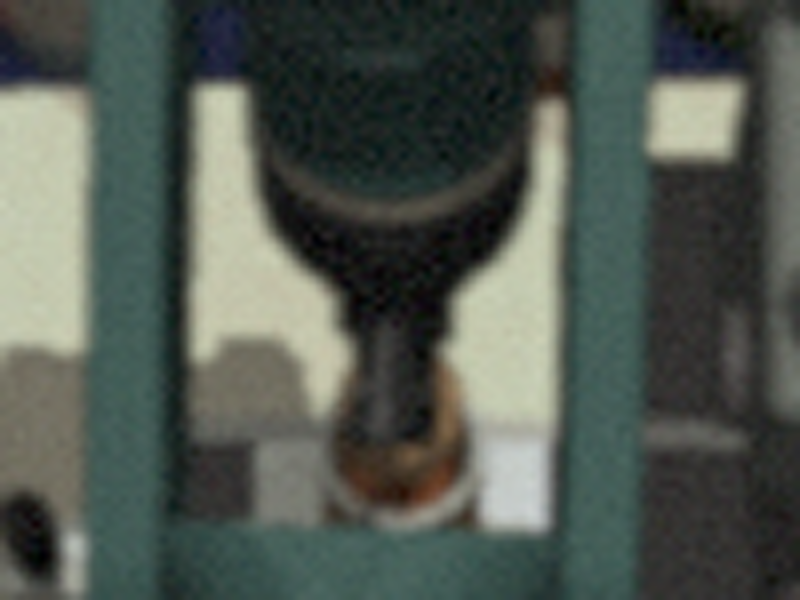

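```bash
python3 -m pendant '[0,0,0,1,0.7,-8,-1, 0,0,0,0,0,-12,-1, 0,0,0,0,0,-10,-1, 0,0,0,0,0,-6,-1, 0,0,0,0,0,0,-1]';python3 st.py 661 28.6 410
```

```text
time_s: 45.38
position: [0.6609, 0.0286, 0.4249]
ee_rot: [3.14, -0.056, -0.004]
force: [-0.0, 1.6, -0.6]
gripper_width: 0.0266
t 45.375 pos mm [660.9  28.6 424.9] tiltfix rad [ 0.0014 -0.0025  0.    ] jaw deg -2.0 F [-0.   1.6 -0.6] T [-0.    0.05 -0.01] w 26.6 q6 -0.01
need [  0.1  -0.  -14.9]
```

Foot is inside the ring; keep pushing.

```bash
python3 -m pendant '[0,0,0,0,0,-6,-1, 0,0,0,0,0,-6,-1, 0,0,0,0,0,-6,-1, 0,0,0,0,0,-4,-1]';python3 st.py 661 28.6 366;python3 -m pendant '[0,0,0,0,0,-5,-1, 0,0,0,0,0,-5,-1, 0,0,0,0,0,-5,-1]';python3 st.py 661 28.6 366
```

```text
time_s: 45.88
position: [0.661, 0.0286, 0.4026]
ee_rot: [3.14, -0.056, -0.0]
force: [-0.5, 0.6, -0.8]
gripper_width: 0.0268
t 45.875 pos mm [661.   28.6 402.6] tiltfix rad [ 0.0015 -0.0003  0.    ] jaw deg -2.0 F [-0.5  0.6 -0.8] T [-0.    0.01  0.  ] w 26.8 q6 -0.01
need [  0.   -0.  -36.6]
time_s: 46.25
position: [0.6606, 0.0286, 0.3907]
ee_rot: [3.14, -0.056, 0.006]
force: [-2.7, -0.7, 8.6]
gripper_width: 0.0271
t 46.25 pos mm [660.6  28.6 390.7] tiltfix rad [0.0017 0.0037 0.    ] jaw deg -2.0 F [-2.7 -0.7  8.6] T [ 0.13  0.9  -0.01] w 27.1 q6 -0.01
need [  0.4  -0.  -24.7]
```

```bash
python3 -m pendant '[0,0.003,0,0.5,0,-6,-1, 0,0,0,0,0,-6,-1]';python3 st.py 661 28.6 366;python3 -m pendant '[0,0,0,0,0,-6,-1, 0,0,0,0,0,-6,-1]';python3 st.py 661 28.6 366
```

```text
time_s: 46.5
position: [0.6599, 0.0287, 0.3863]
ee_rot: [3.139, -0.056, 0.011]
force: [-3.6, 0.1, 9.2]
gripper_width: 0.027
t 46.5 pos mm [659.9  28.7 386.3] tiltfix rad [0.002 0.007 0.   ] jaw deg -2.0 F [-3.6  0.1  9.2] T [ 0.06  1.12 -0.04] w 27.0 q6 -0.01
need [  1.1  -0.1 -20.3]
time_s: 46.75
position: [0.6584, 0.0289, 0.3821]
ee_rot: [3.139, -0.056, 0.02]
force: [-3.3, -1.0, 9.0]
gripper_width: 0.0268
t 46.75 pos mm [658.4  28.9 382.1] tiltfix rad [0.0024 0.0127 0.    ] jaw deg -2.0 F [-3.3 -1.   9. ] T [0.01 1.1  0.02] w 26.8 q6 -0.01
need [  2.6  -0.3 -16.1]
```

```bash
python3 -m pendant '[0,0.013,0,3,0,-8,-1, 0,0.006,0,1.5,0,-8,-1]';python3 st.py 661 28.6 366;python3 -m pendant '[0,0.006,0,1.5,0,-8,-1, 0,0.006,0,1,0,-8,-1]';python3 st.py 661 28.6 366
```

```text
time_s: 47.0
position: [0.6616, 0.029, 0.3745]
ee_rot: [3.138, -0.055, 0.001]
force: [-3.5, -0.6, 9.2]
gripper_width: 0.0268
t 47.0 pos mm [661.6  29.  374.5] tiltfix rad [0.0028 0.0009 0.    ] jaw deg -2.0 F [-3.5 -0.6  9.2] T [0.05 1.02 0.01] w 26.8 q6 -0.01
need [-0.6 -0.4 -8.5]
time_s: 47.25
position: [0.6631, 0.0291, 0.3666]
ee_rot: [3.138, -0.055, -0.006]
force: [-2.7, -0.3, 9.4]
gripper_width: 0.0268
t 47.25 pos mm [663.1  29.1 366.6] tiltfix rad [ 0.0032 -0.004   0.    ] jaw deg -2.0 F [-2.7 -0.3  9.4] T [0.04 0.79 0.03] w 26.8 q6 -0.01
need [-2.1 -0.5 -0.6]
```

```bash
python3 -m pendant '[0,-0.003,0,-1.5,0,-5,-1, 0,0,0,-0.5,0,-5,-1]';python3 st.py 661 28.6 366;python3 -m pendant '[0,0,0,0,0,-5,-1]';python3 st.py 661 28.6 366
```

```text
time_s: 47.5
position: [0.6599, 0.0292, 0.366]
ee_rot: [3.138, -0.055, 0.011]
force: [-4.8, 0.1, 12.6]
gripper_width: 0.0266
t 47.5 pos mm [659.9  29.2 366. ] tiltfix rad [0.0036 0.0069 0.    ] jaw deg -2.0 F [-4.8  0.1 12.6] T [ 0.04  1.29 -0.02] w 26.6 q6 -0.01
need [ 1.1 -0.6 -0. ]
time_s: 47.62
position: [0.6591, 0.0293, 0.366]
ee_rot: [3.137, -0.055, 0.017]
force: [-4.7, 0.1, 11.9]
gripper_width: 0.0267
t 47.625 pos mm [659.1  29.3 366. ] tiltfix rad [0.0038 0.0105 0.    ] jaw deg -2.0 F [-4.7  0.1 11.9] T [-0.02  1.47 -0.01] w 26.7 q6 -0.01
need [ 1.9 -0.7 -0. ]
```

```bash
python3 -m pendant '[0,0.01,0,2,0,-10,-1, 0,0.005,0,1,0,-12,-1]';python3 st.py 661 28.6 366;python3 -m pendant '[0,0.004,0,1,0,-12,-1,0,0.004,0,1,0,-12,-1]';python3 st.py 661 28.6 366
```

```text
time_s: 47.88
position: [0.6598, 0.0295, 0.3658]
ee_rot: [3.136, -0.055, 0.021]
force: [-11.7, -0.8, 34.2]
gripper_width: 0.0269
t 47.875 pos mm [659.8  29.5 365.8] tiltfix rad [0.0049 0.0131 0.    ] jaw deg -2.0 F [-11.7  -0.8  34.2] T [ 0.1   3.45 -0.  ] w 26.9 q6 -0.01
need [ 1.2 -0.9  0.2]
time_s: 48.12
position: [0.658, 0.0298, 0.3659]
ee_rot: [3.135, -0.055, 0.032]
force: [-12.8, 0.2, 30.2]
gripper_width: 0.0267
t 48.125 pos mm [658.   29.8 365.9] tiltfix rad [0.006  0.0203 0.    ] jaw deg -2.0 F [-12.8   0.2  30.2] T [ 0.12  3.49 -0.03] w 26.7 q6 -0.01
need [ 3.  -1.2  0.1]
```

```bash
python3 -m pendant '[0.004,0.012,0,1.5,-0.5,4,-1, 0,0.006,0,1,0,5,-1, 0,0,0,0,0,8,-1]';python3 st.py 661 28.6 400
```

```text
time_s: 48.5
position: [0.6602, 0.0294, 0.3856]
ee_rot: [3.139, -0.055, 0.008]
force: [-1.3, -0.8, -1.6]
gripper_width: 0.0264
t 48.5 pos mm [660.2  29.4 385.6] tiltfix rad [0.0021 0.005  0.    ] jaw deg -2.0 F [-1.3 -0.8 -1.6] T [-0.06  0.05  0.03] w 26.4 q6 -0.01
need [ 0.8 -0.8 14.4]
```

```bash
python3 -m pendant '[0.002,0.005,0,0.8,-0.6,8,-1, 0,0,0,0,0,20,-1, 0,0,0,0,0,30,-1, 0,0,0,0,0,30,-1, 0,0,0,0,0,10,-1, 0,0,0,0,0,0,-1]';python3 st.py 661 28.6 465;  python3 - <<'E'
from h import *
grab("side","s10");grab("top","t10");crop("s10",250,130,100,75,"s10a",8);crop("t10",180,110,160,120,"t10a",5)
E
```

```text
time_s: 49.25
position: [0.6627, 0.0284, 0.4804]
ee_rot: [-3.141, 0.055, 0.017]
force: [-0.3, 0.5, -2.1]
gripper_width: 0.0269
t 49.25 pos mm [662.7  28.4 480.4] tiltfix rad [-0.0007 -0.011  -0.    ] jaw deg -2.0 F [-0.3  0.5 -2.1] T [-0.04  0.   -0.03] w 26.9 q6 -0.01
need [ -1.7   0.2 -15.4]
```

View pics/s10a.png

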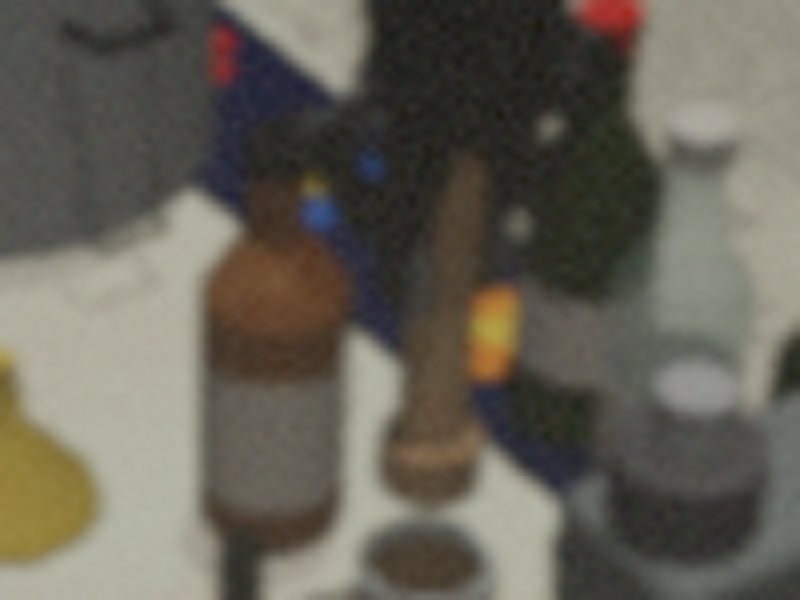

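View pics/t10a.png

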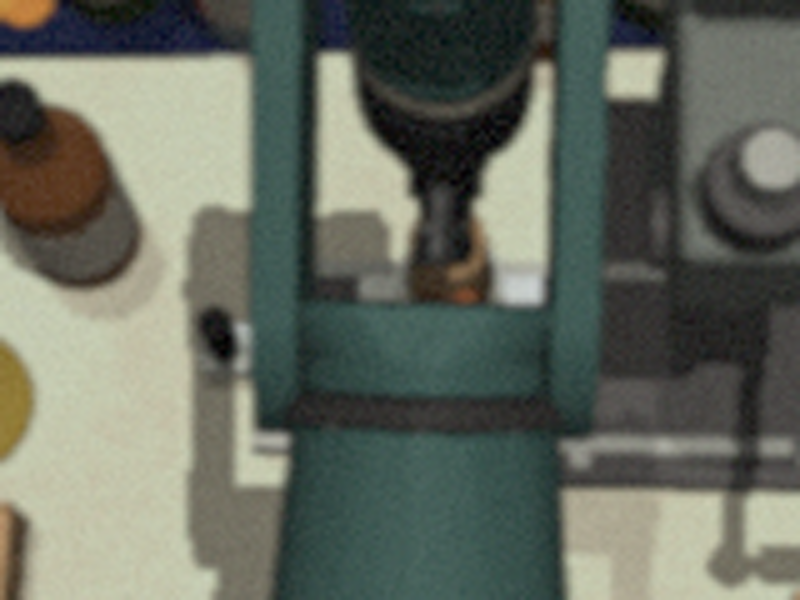

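```bash
python3 -m pendant '[0,-0.01,0,-25,0,0,-1, 0,0,0,-40,0,0,-1, 0,0,0,-45,0,0,-1, 0,0,0,-45,-10,0,-1, 0,0,0,-45,-25,0,-1, 0,0,0,-35,-40,0,-1, 0,0,0,-15,-45,0,-1, 0,0,0,0,-45,0,-1, 0,0,0,0,-45,0,-1, 0,0,0,0,-45,0,-1]';python3 st.py 400 -413 465
```

```text
time_s: 50.6
position: [0.4028, -0.2295, 0.4603]
ee_rot: [-3.136, 0.043, 0.044]
force: [0.3, 0.1, -1.8]
gripper_width: 0.0269
t 50.6 pos mm [ 402.8 -229.5  460.3] tiltfix rad [-0.0054 -0.0279 -0.    ] jaw deg -1.6 F [ 0.3  0.1 -1.8] T [ 0.02 -0.09 -0.02] w 26.9 q6 -0.61
need [  -2.8 -183.5    4.7]
```

```bash
python3 -m pendant '[-0.005,-0.014,0,0,-45,0,-1, 0,-0.014,0,0,-45,0,-1, 0,0,0,0,-45,0,-1, 0,0,0,10,-30,-5,-1, 0,0,0,25,0,-10,-1, 0,0,0,35,0,-10,-1, 0,0,0,35,0,-10,-1, 0,0,0,20,0,-10,-1, 0,0,0,0,0,0,-1, 0,0,0,0,0,0,-1]';python3 st.py 534.5 -413.1 270
```

```text
time_s: 51.85
position: [0.5274, -0.4037, 0.3944]
ee_rot: [-3.12, 0.056, 0.034]
force: [-0.2, 0.3, -0.1]
gripper_width: 0.0267
t 51.85 pos mm [ 527.4 -403.7  394.4] tiltfix rad [-0.0211 -0.0212 -0.    ] jaw deg -2.1 F [-0.2  0.3 -0.1] T [-0.08 -0.03 -0.  ] w 26.7 q6 -0.7
need [   7.1   -9.4 -124.4]
```

```bash
python3 -m pendant '[-0.02,-0.02,0,6,-8,-10,-1, 0,0,0,0,0,-25,-1, 0,0,0,0,0,-25,-1, 0,0,0,0,0,-10,-1, 0,0,0,0,0,0,-1]';python3 st.py 534.5 -413.1 270
```

```text
time_s: 52.48
position: [0.5291, -0.4127, 0.327]
ee_rot: [3.137, -0.063, 0.003]
force: [0.3, -0.4, -1.5]
gripper_width: 0.0268
t 52.475 pos mm [ 529.1 -412.7  327. ] tiltfix rad [0.0036 0.0018 0.    ] jaw deg -2.3 F [ 0.3 -0.4 -1.5] T [-0.   -0.01  0.  ] w 26.8 q6 -0.71
need [  5.4  -0.4 -57. ]
```

```bash
python3 -m pendant '[0.003,0.002,0,4,0,-15,-1, 0,0,0,0,0,-18,-1, 0,0,0,0,0,-12,-1, 0,0,0,0,0,-6,-1, 0,0,0,0,0,0,-1]';python3 st.py 534.5 -413.1 270
```

```text
time_s: 53.1
position: [0.5334, -0.4128, 0.2746]
ee_rot: [3.139, -0.063, 0.003]
force: [0.7, -1.1, -1.4]
gripper_width: 0.0266
t 53.1 pos mm [ 533.4 -412.8  274.6] tiltfix rad [0.0024 0.0019 0.    ] jaw deg -2.3 F [ 0.7 -1.1 -1.4] T [-0.03  0.    0.03] w 26.6 q6 -0.7
need [ 1.1 -0.3 -4.6]
```

```bash
python3 -m pendant '[0.002,0.002,0,0.5,0,-3,-1, 0,0,0,0,0,-2,-1, 0,0,0,0,0,-1,-1]';python3 st.py 534.5 -413.1 268.2;python3 -m pendant '[0,0,0,0,0,-1.5,-1, 0,0,0,0,0,-1,-1]';python3 st.py 534.5 -413.1 268.2
```

```text
time_s: 53.48
position: [0.5342, -0.4131, 0.2696]
ee_rot: [3.139, -0.063, 0.003]
force: [-0.9, -0.4, -1.3]
gripper_width: 0.0272
t 53.475 pos mm [ 534.2 -413.1  269.6] tiltfix rad [0.002  0.0017 0.    ] jaw deg -2.3 F [-0.9 -0.4 -1.3] T [-0.01 -0.02 -0.04] w 27.2 q6 -0.7
need [ 0.3 -0.  -1.4]
time_s: 53.72
position: [0.5343, -0.4132, 0.2681]
ee_rot: [3.138, -0.063, 0.004]
force: [-0.5, 0.3, 3.0]
gripper_width: 0.0264
t 53.725 pos mm [ 534.3 -413.2  268.1] tiltfix rad [0.003  0.0024 0.    ] jaw deg -2.3 F [-0.5  0.3  3. ] T [ 0.13  0.31 -0.04] w 26.4 q6 -0.7
need [0.2 0.1 0.1]
```

```bash
python3 -m pendant '[0,0,0,0,0,0,-0.2, 0,0,0,0,0,0,0.2, 0,0,0,0,0,0,0.5, 0,0,0,0,0,10,0.5, 0,0,0,0,0,25,0.5, 0,0,0,0,0,30,0.5, 0,0,0,0,0,30,1, 0,0,0,0,0,20,1, 0,0,0,-25,0,10,1, 0,0,0,-40,0,10,1]';python3 st.py 400 -400 420;  python3 - <<'E'
from h import *
grab("side","s11");crop("s11",290,260,160,120,"s11a",5)
E
```

```text
time_s: 54.98
position: [0.4695, -0.4123, 0.4115]
ee_rot: [3.135, -0.058, 0.01]
force: [0.7, -0.3, 0.1]
gripper_width: 0.0855
t 54.975 pos mm [ 469.5 -412.3  411.5] tiltfix rad [0.0062 0.0065 0.    ] jaw deg -2.1 F [ 0.7 -0.3  0.1] T [ 0.04  0.04 -0.01] w 85.5 q6 -0.77
need [-69.5  12.3   8.5]
```

View pics/s11a.png

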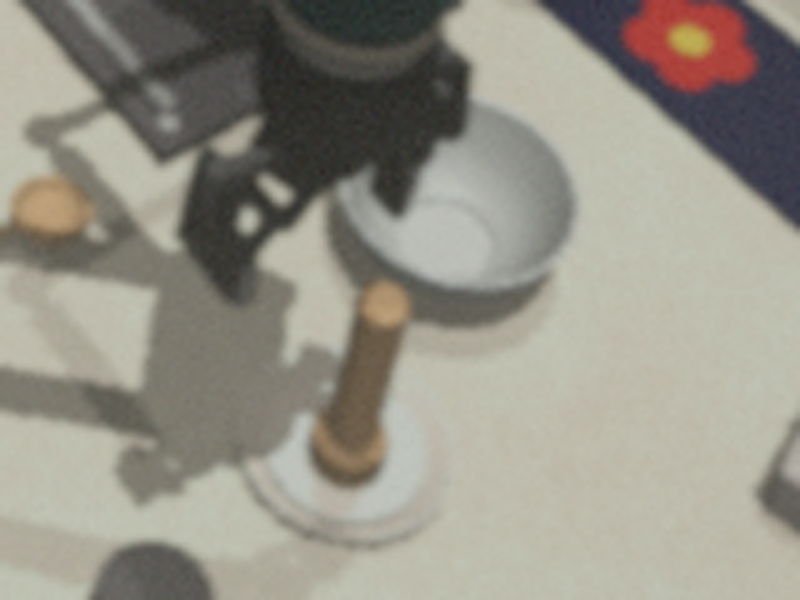

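```bash
python3 -m pendant '[0.006,0.006,0,-35,20,0,1, 0,0,0,-20,45,0,1, 0,0,0,0,50,0,1, 0,0,0,0,50,0,1, 0,0,0,0,50,0,1, 0,0,0,0,50,0,1, 0,0,0,0,50,0,1, 0,0,0,15,45,-10,1, 0,0,0,20,30,-10,1, 0,0,0,10,10,0,1]';python3 st.py 473 38 300;  python3 - <<'E'
from h import *
grab("side","s12");grab("top","t12");crop("s12",180,200,160,120,"s12a",5);crop("t12",180,170,160,120,"t12a",5)
E
```

```text
time_s: 56.28
position: [0.4496, -0.0017, 0.4049]
ee_rot: [3.13, -0.075, 0.028]
force: [-0.3, -0.3, 0.7]
gripper_width: 0.0853
t 56.275 pos mm [449.6  -1.7 404.9] tiltfix rad [0.0109 0.0174 0.    ] jaw deg -2.7 F [-0.3 -0.3  0.7] T [-0.02 -0.01  0.01] w 85.3 q6 -0.08
need [  23.4   39.7 -104.9]
```

View pics/s12a.png

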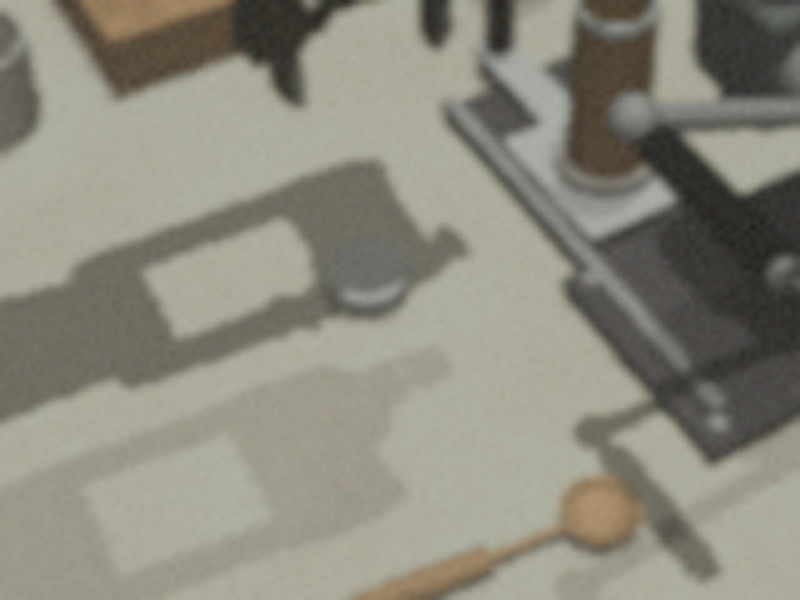

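View pics/t12a.png

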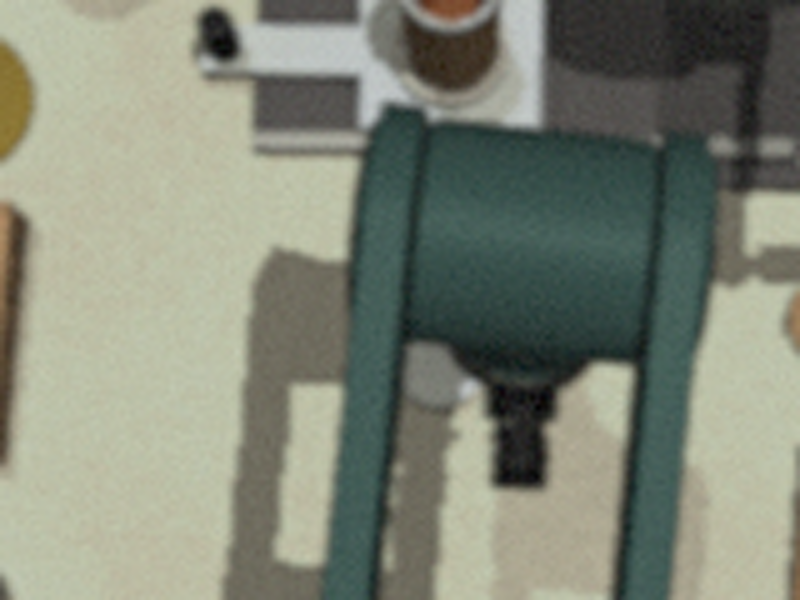

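```bash
python3 -m pendant '[0.01,0.017,0.03,12,20,-20,1, 0,0,0,10,18,-40,1, 0,0,0,0,0,-40,1, 0,0,0,0,0,-30,1, 0,0,0,0,0,-10,1, 0,0,0,0,0,0,1]';python3 st.py 473 38 182
```

```text
time_s: 57.12
position: [0.473, 0.0292, 0.2683]
ee_rot: [3.135, -0.043, 0.017]
force: [-0.3, -0.1, 0.4]
gripper_width: 0.0854
t 57.125 pos mm [473.   29.2 268.3] tiltfix rad [0.0063 0.0109 0.    ] jaw deg -1.6 F [-0.3 -0.1  0.4] T [-0.02  0.   -0.04] w 85.4 q6 -0.03
need [ -0.    8.8 -86.3]
```

```bash
python3 -m pendant '[0.006,0.011,0,0,8.5,-15,1, 0,0,0,0,0,-25,1, 0,0,0,0,0,-20,1, 0,0,0,0,0,-10,1, 0,0,0,0,0,0,1]';python3 st.py 473 38 182
```

```text
time_s: 57.75
position: [0.4752, 0.0384, 0.2009]
ee_rot: [-3.14, 0.045, -0.015]
force: [0.3, -0.1, 0.7]
gripper_width: 0.0855
t 57.75 pos mm [475.2  38.4 200.9] tiltfix rad [-0.0008  0.0096  0.    ] jaw deg -1.6 F [ 0.3 -0.1  0.7] T [-0.04 -0.01  0.01] w 85.5 q6 -0.01
need [ -2.2  -0.4 -18.9]
```

```bash
python3 -m pendant '[0,0.009,0.02,-2,0,-9,1, 0,0,0,0,0,-8,1, 0,0,0,0,0,-2,1, 0,0,0,0,0,0,1]';python3 st.py 473 38 182
```

```text
time_s: 58.25
position: [0.474, 0.0385, 0.1826]
ee_rot: [-3.141, 0.011, -0.006]
force: [0.7, 0.6, -0.6]
gripper_width: 0.0856
t 58.25 pos mm [474.   38.5 182.6] tiltfix rad [-0.0009  0.0038  0.    ] jaw deg -0.4 F [ 0.7  0.6 -0.6] T [-0.02 -0.    0.06] w 85.6 q6 -0.03
need [-1.  -0.5 -0.6]
```

```bash
python3 -m pendant '[0,0.003,0,0,0,0,0.4, 0,0,0,0,0,0,0.3, 0,0,0,0,0,0,0.2, 0,0,0,0,0,0,0.2, 0,0,0,0,0,0,0.2]';python3 st.py 473 38 182
python3 - <<'E'
from h import *
grab("side","s13");crop("s13",200,210,120,90,"s13a",6)
E
```

```text
time_s: 58.88
position: [0.4746, 0.0385, 0.1838]
ee_rot: [-3.141, 0.012, -0.005]
force: [0.4, -0.4, 0.8]
gripper_width: 0.0538
t 58.875 pos mm [474.6  38.5 183.8] tiltfix rad [-0.0008  0.0029  0.    ] jaw deg -0.4 F [ 0.4 -0.4  0.8] T [-0.02  0.02 -0.01] w 53.8 q6 -0.03
need [-1.6 -0.5 -1.8]
```

View pics/s13a.png

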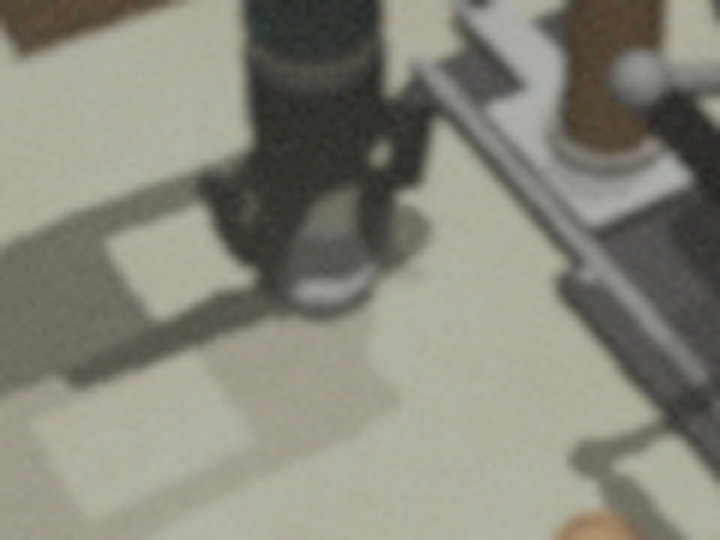

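```bash
python3 -m pendant '[0,0.003,0,0,0,0,0, 0,0,0,0,0,0,0]';python3 st.py 473 38 182
```

```text
time_s: 59.18
position: [0.4747, 0.0384, 0.1838]
ee_rot: [-3.141, 0.012, -0.0]
force: [-0.3, 0.1, 1.4]
gripper_width: 0.0543
t 59.175 pos mm [474.7  38.4 183.8] tiltfix rad [-0.0008  0.0001  0.    ] jaw deg -0.4 F [-0.3  0.1  1.4] T [ 0.01 -0.    0.02] w 54.3 q6 -0.03
need [-1.7 -0.4 -1.8]
```

```bash
python3 -m pendant '[0,0,0,0,0,0,1, 0,0,0,0,0,0,1, 0,0,0,0,0,0,1, 0,0,0.15,0,0,0,1, 0,0,0.15,0,0,0,1, 0,0,0.15,0,0,0,1, 0,0,0.15,0,0,0,1, 0,0,0.15,0,0,0,1]';python3 -m pendant '[0,0,0.15,0,0,0,1, 0,0,0.15,0,0,0,1, 0,0,0.15,0,0,0,1, 0,0,0.15,0,0,0,1, 0,0,0.15,0,0,0,1, 0,0,0,0,0,0,1, 0,0,0,0,0,0,1]';python3 st.py 474.7 38.4 182
```

```text
time_s: 60.18
position: [0.4742, 0.0385, 0.1832]
ee_rot: [-2.913, -1.175, 0.003]
force: [0.3, 0.3, 0.3]
gripper_width: 0.0853
time_s: 61.05
position: [0.474, 0.0385, 0.1828]
ee_rot: [-2.256, -2.186, 0.004]
force: [0.3, 0.2, -0.1]
gripper_width: 0.0852
t 61.05 pos mm [474.   38.5 182.8] tiltfix rad [ 0.0016 -0.0019  0.    ] jaw deg 88.2 F [ 0.3  0.2 -0.1] T [-0.04  0.03 -0.03] w 85.2 q6 -1.58
need [ 0.7 -0.1 -0.8]
```

```bash
python3 -m pendant '[0.002,-0.002,0.02,0.8,0,-1,1, 0,0,0,0,0,0,-1, 0,0,0,0,0,0,-1, 0,0,0,0,0,0,-1, 0,0,0,0,0,0,-1, 0,0,0,0,0,0,-1]';python3 st.py 474.7 38.4 182; python3 -m pendant '[0,0,0,0,0,10,-1, 0,0,0,0,0,30,-1, 0,0,0,0,0,45,-1, 0,0,0,0,0,45,-1, 0,0,0,0,0,40,-1, 0,0,0,0,0,20,-1, 0,0,0,0,0,0,-1]';python3 st.py 661 28.6 375
```

```text
time_s: 61.8
position: [0.4751, 0.0385, 0.1825]
ee_rot: [2.236, 2.206, 0.002]
force: [-0.0, 0.2, 1.1]
gripper_width: 0.0546
t 61.8 pos mm [475.1  38.5 182.5] tiltfix rad [-0.0005  0.001   0.    ] jaw deg 89.2 F [-0.   0.2  1.1] T [ 0.05  0.06 -0.05] w 54.6 q6 -1.6
need [-0.4 -0.1 -0.5]
time_s: 62.68
position: [0.4725, 0.0386, 0.3808]
ee_rot: [2.236, 2.206, 0.001]
force: [-0.2, -0.4, -0.8]
gripper_width: 0.0548
t 62.675 pos mm [472.5  38.6 380.8] tiltfix rad [-0.0005  0.0008  0.    ] jaw deg 89.2 F [-0.2 -0.4 -0.8] T [-0.02 -0.02 -0.01] w 54.8 q6 -1.6
need [188.5 -10.   -5.8]
```

```bash
python3 -m pendant '[0,0,0,20,-2,8,-1, 0,0,0,35,-2,5,-1, 0,0,0,38,-2,0,-1, 0,0,0,38,-2,0,-1, 0,-0.012,0,26,-2,0,-1, 0,-0.012,0,14,0,0,-1, 0,0,0,4,0,0,-1, 0,0,0,0,0,0,-1, 0,0,0,0,0,0,-1]';python3 st.py 661.3 28.6 385
```

```text
time_s: 63.8
position: [0.6496, 0.0287, 0.3837]
ee_rot: [2.233, 2.204, 0.01]
force: [0.1, -1.0, -0.1]
gripper_width: 0.054
t 63.8 pos mm [649.6  28.7 383.7] tiltfix rad [-0.0014  0.0074  0.    ] jaw deg 89.3 F [ 0.1 -1.  -0.1] T [0.01 0.02 0.03] w 54.0 q6 -1.6
need [11.7 -0.1  1.3]
```

```bash
python3 -m pendant '[-0.001,0.007,0,10.5,0,0,-1, 0,0,0,0,0,0,-1, 0,0,0,0,0,0,-1]';python3 st.py 661.3 28.6 385
python3 - <<'E'
from h import *
grab("side","s14");grab("top","t14");crop("s14",250,140,100,75,"s14a",8);crop("t14",220,110,100,75,"t14a",8)
E
```

```text
time_s: 64.18
position: [0.66, 0.0289, 0.385]
ee_rot: [2.235, 2.207, 0.002]
force: [-0.8, 0.2, -1.2]
gripper_width: 0.0544
t 64.175 pos mm [660.   28.9 385. ] tiltfix rad [-0.0003  0.0015  0.    ] jaw deg 89.3 F [-0.8  0.2 -1.2] T [0.   0.01 0.02] w 54.4 q6 -1.6
need [ 1.3 -0.3  0. ]
```

View pics/s14a.png

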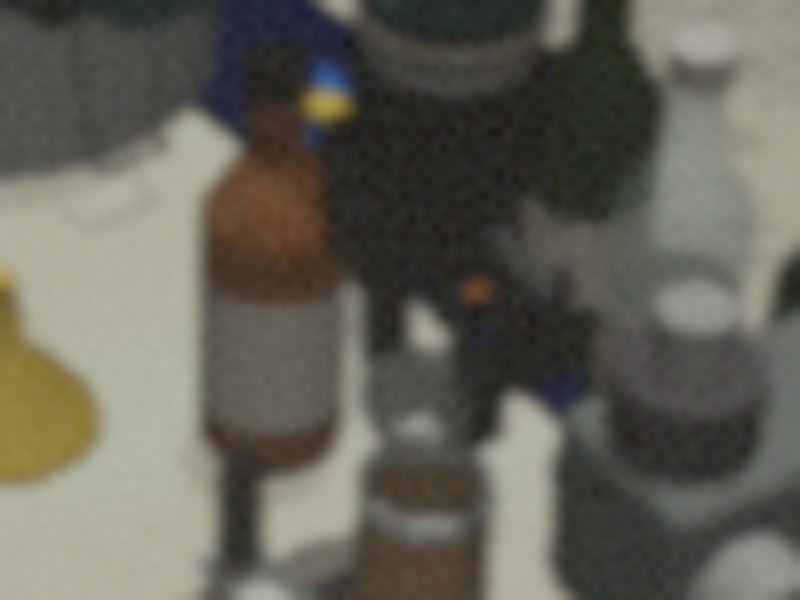

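View pics/t14a.png

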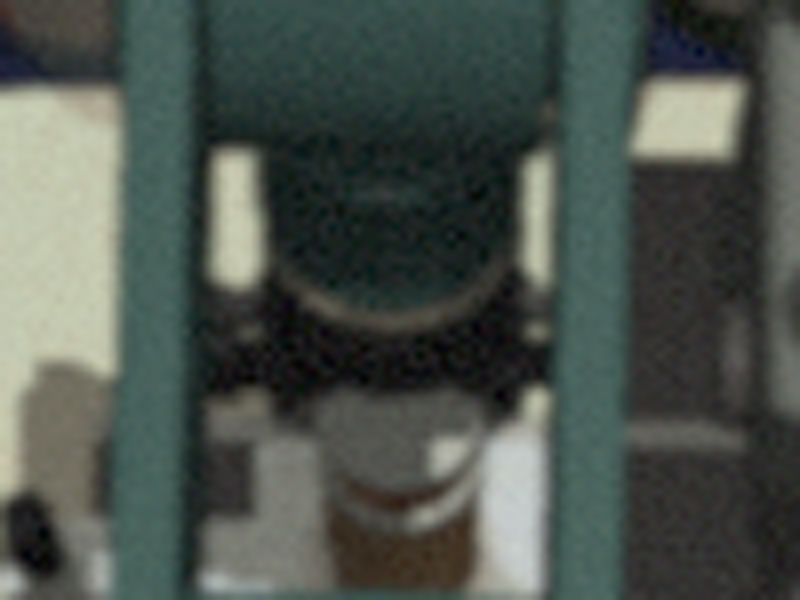

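```bash
python3 -m pendant '[0,0.001,0,1.2,-0.3,-8,-1, 0,0,0,0,0,-7,-1, 0,0,0,0,0,-3,-1, 0,0,0,0,0,0,-1]';python3 st.py 661.3 28.6 358
```

```text
time_s: 64.78
position: [0.6609, 0.0286, 0.3647]
ee_rot: [-2.235, -2.206, 0.001]
force: [-0.2, -1.2, -1.0]
gripper_width: 0.0543
t 64.775 pos mm [660.9  28.6 364.7] tiltfix rad [-0.0004 -0.0014 -0.    ] jaw deg 89.3 F [-0.2 -1.2 -1. ] T [ 0.05  0.05 -0.02] w 54.3 q6 -1.6
need [ 0.4  0.  -6.7]
```

```bash
python3 -m pendant '[0,0,0,0.3,0,-3,-1, 0,0,0,0,0,-3,-1, 0,0,0,0,0,-2,-1]';python3 st.py 661.3 28.6 350;python3 -m pendant '[0,0,0,0,0,-2,-1, 0,0,0,0,0,-2,-1]';python3 st.py 661.3 28.6 350
```

```text
time_s: 65.15
position: [0.6613, 0.0286, 0.3567]
ee_rot: [-2.235, -2.207, 0.0]
force: [0.5, 0.1, -0.2]
gripper_width: 0.0542
t 65.15 pos mm [661.3  28.6 356.7] tiltfix rad [-0.0003 -0.0004 -0.    ] jaw deg 89.3 F [ 0.5  0.1 -0.2] T [-0.03 -0.02  0.02] w 54.2 q6 -1.6
need [ 0.   0.  -6.7]
time_s: 65.4
position: [0.6613, 0.0286, 0.3526]
ee_rot: [-2.236, -2.207, -0.0]
force: [0.2, -0.4, -0.5]
gripper_width: 0.0545
t 65.4 pos mm [661.3  28.6 352.6] tiltfix rad [-0.0003 -0.0002 -0.    ] jaw deg 89.3 F [ 0.2 -0.4 -0.5] T [-0.04 -0.01 -0.02] w 54.5 q6 -1.6
need [-0.   0.  -2.6]
```

```bash
python3 -m pendant '[0,0,0,0,0,-2,-1, 0,0,0,0,0,-1.5,-1, 0,0,0,0,0,0,-1]';python3 st.py 661.3 28.6 348
```

```text
time_s: 65.78
position: [0.6613, 0.0286, 0.3486]
ee_rot: [-2.235, -2.207, 0.0]
force: [0.3, 0.7, -0.4]
gripper_width: 0.0545
t 65.775 pos mm [661.3  28.6 348.6] tiltfix rad [-0.0003 -0.0005 -0.    ] jaw deg 89.3 F [ 0.3  0.7 -0.4] T [ 0.    0.04 -0.01] w 54.5 q6 -1.6
need [ 0.   0.  -0.6]
```

Plug is 10 mm in with no contact force. Release and look.

```bash
python3 -m pendant '[0,0,0,0,0,0,0.6, 0,0,0,0,0,0,1, 0,0,0,0,0,0,1, 0,0,0,0,0,20,1, 0,0,0,0,0,30,1, 0,0,0,-15,10,20,1, 0,0,0,-25,25,0,1, 0,0,0,-25,25,0,1, 0,0,0,0,15,0,1, 0,0,0,0,0,0,1]';python3 st.py 666 165 300
python3 - <<'E'
from h import *
grab("side","s15");grab("top","t15");crop("s15",250,150,100,75,"s15a",8);crop("t15",200,130,120,90,"t15a",6)
E
```

```text
time_s: 67.03
position: [0.5916, 0.1071, 0.4222]
ee_rot: [-2.235, -2.207, -0.002]
force: [-0.2, 0.4, -0.1]
gripper_width: 0.0852
t 67.025 pos mm [591.6 107.1 422.2] tiltfix rad [-0.0016  0.0004  0.    ] jaw deg 89.3 F [-0.2  0.4 -0.1] T [-0.03 -0.03  0.02] w 85.2 q6 -1.47
need [  74.4   57.9 -122.2]
```

View pics/s15a.png

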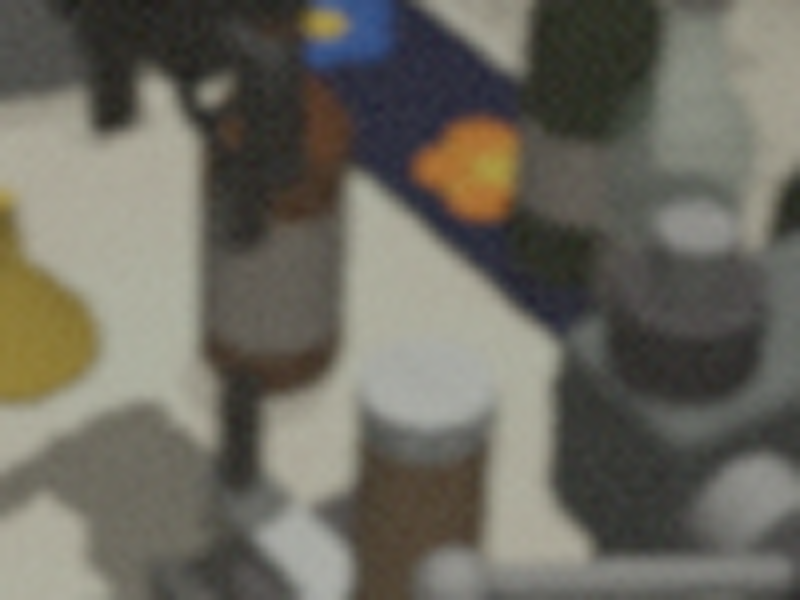

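View pics/t15a.png

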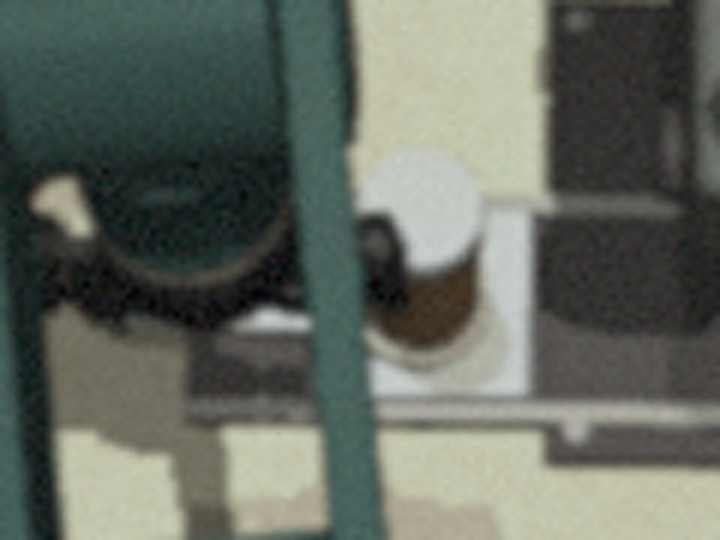

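Run:
```python
from h import *
f=lambda x,y:(180+x/4,140+y/4); g=lambda x,y:(100+x/4,130+y/4)
print("cap",tri(f(421,30),g(330,8)))
# base centre estimates: top view base circle ~ (388,105) ; side base bottom (416,232)->front edge
print(atz("top",*g(388,108),.03),atz("side",*f(416,222),.0))
print("funnel",tri(f(281,140),g(256,211)))
print("knob top edges",tri(f(399,232),g(492,176)),atz("top",*g(492,205),.03))
```

```text
cap (array([0.7463, 0.2557, 0.2153]), array([3.1, 3.1]))
[0.73590327 0.25166009 0.03      ] [0.74203113 0.24561631 0.        ]
funnel (array([0.6435, 0.3343, 0.0848]), array([2.2, 2.2]))
knob top edges (array([0.6663, 0.1659, 0.0805]), array([0.4, 0.4])) [0.65787403 0.17195566 0.03      ]
```

```bash
python3 -m pendant '[0,0,0,20,15,-10,1, 0,0,0,30,23,-25,1, 0,0,0,18,14,-30,1, 0,0,0,4,3,-25,1, 0,0,0,0,0,0,1, 0,0,0,0,0,0,1]';python3 st.py 666.5 165.7 220
```

```text
time_s: 67.88
position: [0.6701, 0.1564, 0.3284]
ee_rot: [2.245, 2.194, -0.0]
force: [0.6, 0.1, 0.3]
gripper_width: 0.0854
t 67.875 pos mm [670.1 156.4 328.4] tiltfix rad [0.0019 0.0014 0.    ] jaw deg 88.7 F [0.6 0.1 0.3] T [ 0.06 -0.01 -0.01] w 85.4 q6 -1.4
need [  -3.6    9.3 -108.4]
```

```bash
python3 -m pendant '[0,0,0,-3,9,-10,1, 0,0,0,0,0,-25,1, 0,0,0,0,0,-25,1, 0,0,0,0,0,-10,1, 0,0,0,0,0,0,1]';python3 st.py 666.5 165.7 220
```

```text
time_s: 68.5
position: [0.6666, 0.1664, 0.263]
ee_rot: [2.242, 2.189, 0.015]
force: [0.3, -0.6, -0.5]
gripper_width: 0.0851
t 68.5 pos mm [666.6 166.4 263. ] tiltfix rad [-0.0008  0.0123  0.    ] jaw deg 88.6 F [ 0.3 -0.6 -0.5] T [-0.03  0.   -0.04] w 85.1 q6 -1.38
need [ -0.1  -0.7 -43. ]
```

```bash
python3 -m pendant '[0,0.012,0,0,-0.5,-15,1, 0,0,0,0,0,-18,1, 0,0,0,0,0,-8,1, 0,0,0,0,0,0,1]';python3 st.py 666.5 165.7 220; python3 -m pendant '[0,0,0,0,0,0,0.2, 0,0,0,0,0,0,-0.4, 0,0,0,0,0,0,-0.6, 0,0,0,0,0,0,-0.8, 0,0,0,0,0,0,-0.8, 0,0,0,0,0,0,-0.8]';python3 st.py 666.5 165.7 220
```

```text
time_s: 69.0
position: [0.667, 0.166, 0.2215]
ee_rot: [2.247, 2.194, 0.005]
force: [0.9, -1.0, 0.4]
gripper_width: 0.0854
t 69.0 pos mm [667.  166.  221.5] tiltfix rad [-0.0014  0.003   0.    ] jaw deg 88.6 F [ 0.9 -1.   0.4] T [-0.04 -0.03 -0.08] w 85.4 q6 -1.39
need [-0.5 -0.3 -1.5]
time_s: 69.75
position: [0.6674, 0.1662, 0.2231]
ee_rot: [2.246, 2.193, 0.009]
force: [0.1, 1.0, -0.8]
gripper_width: 0.0208
t 69.75 pos mm [667.4 166.2 223.1] tiltfix rad [-0.002   0.0057  0.    ] jaw deg 88.6 F [ 0.1  1.  -0.8] T [-0.03 -0.   -0.01] w 20.8 q6 -1.39
need [-0.9 -0.5 -3.1]
```

```bash
python3 -m pendant '[0,0,0,0,-6,0,-0.8, 0,0,0,-0.3,-10,0,-0.8, 0,0,0,-0.4,-14,0,-0.8, 0,0,0,-0.5,-14,0,-0.8, 0,0,0,-0.5,-14,0,-0.8]';python3 st.py 661.3 16.2 222
```

```text
time_s: 70.38
position: [0.6654, 0.1097, 0.2232]
ee_rot: [-2.243, -2.198, -0.018]
force: [0.5, 3.8, -0.8]
gripper_width: 0.0207
t 70.375 pos mm [665.4 109.7 223.2] tiltfix rad [-0.0085  0.0074  0.    ] jaw deg 88.9 F [ 0.5  3.8 -0.8] T [ 0.14 -0.15 -0.19] w 20.7 q6 -1.47
need [ -4.1 -93.5  -1.2]
```

```bash
python3 -m pendant '[0,0.004,0,-0.5,-14,0,-0.8, 0,0.004,0,-0.5,-14,0,-0.8, 0,0,0,-0.5,-14,0,-0.8, 0,0,0,-0.5,-14,0,-0.8, 0,0,0,-0.5,-12,0,-0.8, 0,0,0,-0.3,-8,0,-0.8]';python3 st.py 661.3 16.2 222
```

```text
time_s: 71.12
position: [0.6632, 0.0282, 0.2231]
ee_rot: [-2.242, -2.196, -0.016]
force: [1.3, 4.7, -0.4]
gripper_width: 0.0207
t 71.125 pos mm [663.2  28.2 223.1] tiltfix rad [-0.0093  0.0048  0.    ] jaw deg 88.8 F [ 1.3  4.7 -0.4] T [ 0.05 -0.25 -0.11] w 20.7 q6 -1.6
need [ -1.9 -12.   -1.1]
```

```bash
python3 -m pendant '[0,0.004,0,-0.5,-6,0,-0.8, 0,0,0,-0.5,-5,0,-0.8, 0,0,0,-0.3,-4,0,-0.8]';python3 st.py 661.3 16.2 222;python3 -m pendant '[0,0,0,0,-4,0,-0.8, 0,0,0,0,-4,0,-0.8]';python3 st.py 661.3 16.2 222
```

```text
time_s: 71.5
position: [0.6627, 0.0143, 0.2232]
ee_rot: [-2.238, -2.192, -0.023]
force: [3.8, 18.2, -0.7]
gripper_width: 0.0204
t 71.5 pos mm [662.7  14.3 223.2] tiltfix rad [-0.0163  0.0049  0.    ] jaw deg 88.8 F [ 3.8 18.2 -0.7] T [ 1.73 -0.48 -0.11] w 20.4 q6 -1.62
need [-1.4  1.9 -1.2]
time_s: 71.75
position: [0.6627, 0.0123, 0.2232]
ee_rot: [-2.227, -2.191, -0.038]
force: [2.3, 15.1, -1.3]
gripper_width: 0.0205
t 71.75 pos mm [662.7  12.3 223.2] tiltfix rad [-0.0292  0.0053  0.    ] jaw deg 89.1 F [ 2.3 15.1 -1.3] T [ 0.44 -0.27 -0.26] w 20.5 q6 -1.63
need [-1.4  3.9 -1.2]
```

```bash
python3 -m pendant '[-0.01,0,0,0,1,0,-0.8, -0.01,0,0,0,1,0,-0.5, 0,0,0,0,0,0,0, 0,0,0,0,0,0,0.3, 0,0,0,0,0,20,0.3, 0,0,0,0,0,30,0.5, 0,0,0,0,0,30,1, 0,0,0,-20,0,20,1, 0,0,0,-30,0,10,1, 0,0,0,-40,0,0,1]';python3 st.py 661.3 16.2 222;python3 - <<'E'
from h import *
grab("side","s16");grab("top","t16");crop("s16",270,150,120,90,"s16a",6);crop("t16",240,100,160,120,"t16a",5)
E
```

```text
time_s: 73.0
position: [0.5712, 0.0105, 0.3459]
ee_rot: [2.238, 2.196, 0.017]
force: [-0.8, -0.1, 0.0]
gripper_width: 0.0853
t 73.0 pos mm [571.2  10.5 345.9] tiltfix rad [-0.0029  0.0123  0.    ] jaw deg 88.9 F [-0.8 -0.1  0. ] T [ 0.    0.02 -0.01] w 85.3 q6 -1.63
need [  90.1    5.7 -123.9]
```

View pics/s16a.png

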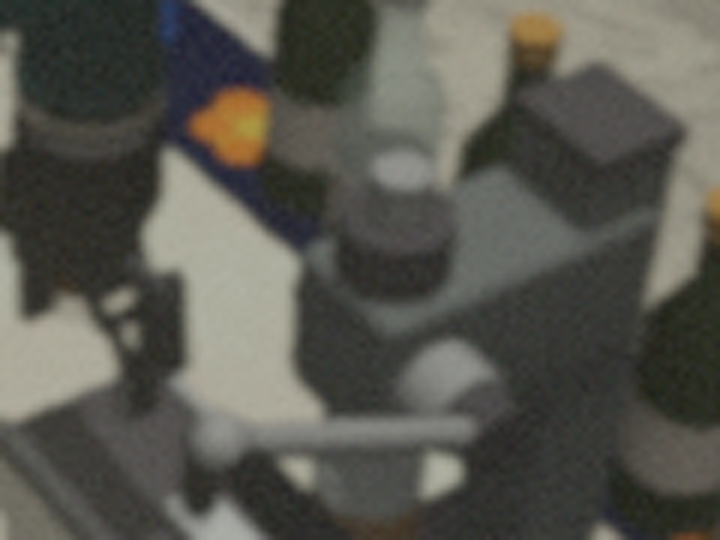

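View pics/t16a.png

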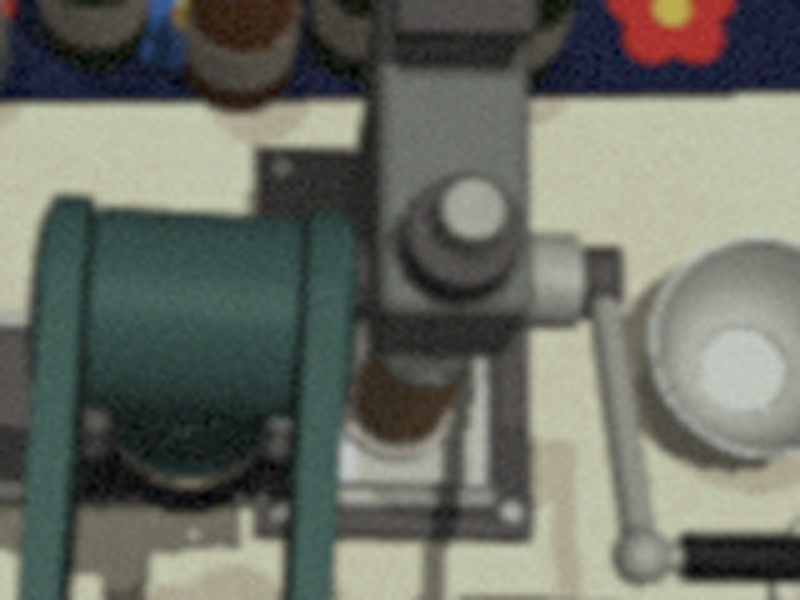

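```bash
python3 -m pendant '[0,0,-0.16,-10,0,30,1, 0,0,-0.16,-15,-10,40,1, 0,0,-0.16,-15,-20,45,1, 0,0,-0.16,-15,-30,45,1, 0,0,-0.16,-5,-35,40,1, 0,0,-0.16,-5,-40,15,1, 0,0,-0.16,-5,-40,0,1, 0,0,-0.16,0,-40,0,1, 0,0,-0.16,0,-30,0,1, 0,0,-0.12,0,-15,0,1]';python3 st.py 498 -270 540
```

```text
time_s: 74.35
position: [0.4921, -0.2581, 0.5831]
ee_rot: [3.112, -0.098, 0.033]
force: [0.6, 0.0, -0.3]
gripper_width: 0.0856
t 74.35 pos mm [ 492.1 -258.1  583.1] tiltfix rad [0.0289 0.0203 0.    ] jaw deg -3.6 F [ 0.6  0.  -0.3] T [ 0.05  0.06 -0.01] w 85.6 q6 -0.53
need [  5.9 -11.9 -43.1]
```

```bash
python3 -m pendant '[0.029,0.02,0.02,5,-8,-10,1, 0,0,0,0,0,-10,1, 0,0,0,0,0,0,1]';python3 st.py 498 -270 490;python3 - <<'E'
from h import *
grab("side","s17");grab("top","t17");crop("s17",270,120,160,120,"s17a",5);crop("t17",320,100,160,120,"t17a",5)
E
```

```text
time_s: 74.72
position: [0.4975, -0.2674, 0.5628]
ee_rot: [-3.139, 0.061, -0.001]
force: [0.1, -0.5, 0.9]
gripper_width: 0.0855
t 74.725 pos mm [ 497.5 -267.4  562.8] tiltfix rad [-0.002   0.0005  0.    ] jaw deg -2.2 F [ 0.1 -0.5  0.9] T [ 0.02 -0.03  0.01] w 85.5 q6 -0.55
need [  0.5  -2.6 -72.8]
```

View pics/s17a.png

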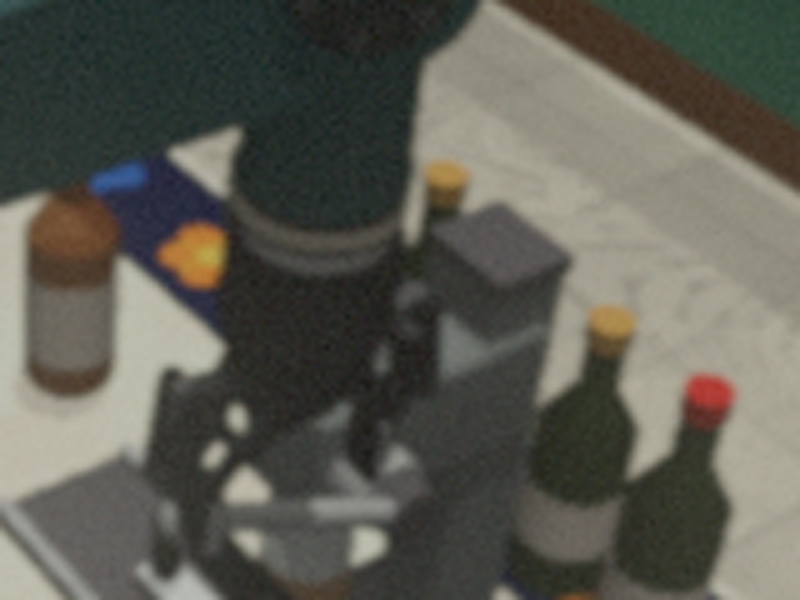

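View pics/t17a.png

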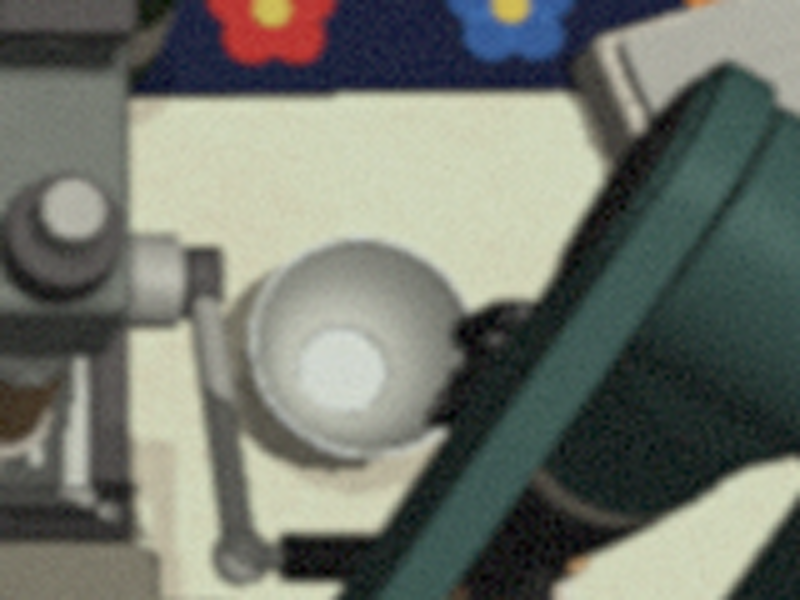

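```bash
python3 -m pendant '[-0.002,0,0,0,-2,-15,1, 0,0,0,0,0,-25,1, 0,0,0,0,0,-20,1, 0,0,0,0,0,-8,1, 0,0,0,0,0,0,1]';python3 st.py 498 -270 489
```

```text
time_s: 75.45
position: [0.4969, -0.2655, 0.498]
ee_rot: [3.136, -0.051, 0.012]
force: [-0.6, -0.1, 0.5]
gripper_width: 0.0855
t 75.45 pos mm [ 496.9 -265.5  498. ] tiltfix rad [0.0048 0.0079 0.    ] jaw deg -1.9 F [-0.6 -0.1  0.5] T [-0.03 -0.02  0.04] w 85.5 q6 -0.56
need [ 1.1 -4.5 -9. ]
```

```bash
python3 -m pendant '[0.005,0.008,0,0.5,-4,-6,1, 0,0,0,0,0,-3,1, 0,0,0,0,0,0,1]';python3 st.py 498 -270 489;python3 - <<'E'
from h import *
grab("side","s18");crop("s18",270,140,160,120,"s18a",5)
E
```

```text
time_s: 75.82
position: [0.4975, -0.2697, 0.4908]
ee_rot: [3.139, -0.05, 0.004]
force: [-0.5, 0.4, -0.9]
gripper_width: 0.0852
t 75.825 pos mm [ 497.5 -269.7  490.8] tiltfix rad [0.0018 0.0028 0.    ] jaw deg -1.8 F [-0.5  0.4 -0.9] T [0.01 0.03 0.02] w 85.2 q6 -0.56
need [ 0.5 -0.3 -1.8]
```

View pics/s18a.png

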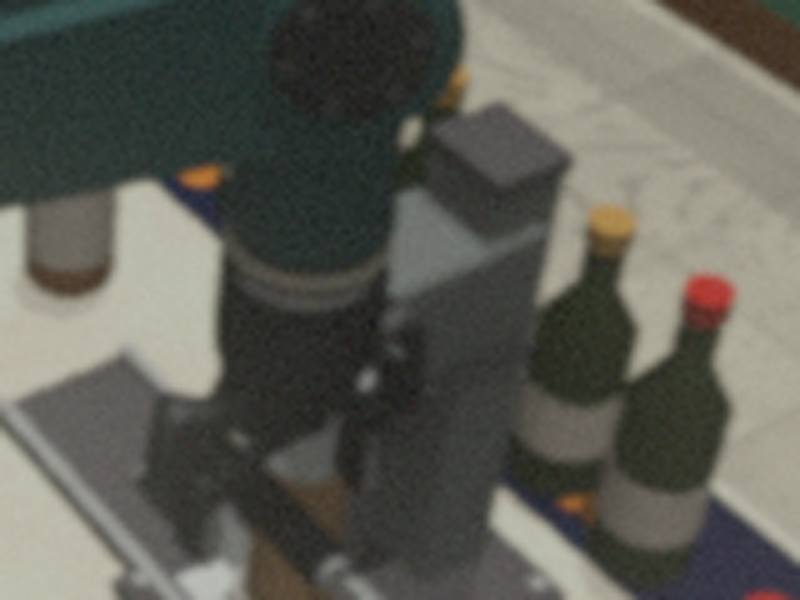

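```bash
python3 -m pendant '[0,0.003,0,0.5,0,-4,0.5, 0,0,0,0,0,0,0, 0,0,0,0,0,0,-0.4, 0,0,0,0,0,0,-1, 0,0,0,0,0,0,-1, 0,0,0,0,0,0,-1, 0,0,0,0,0,0,-1]';python3 st.py 498 -270 486
```

```text
time_s: 76.75
position: [0.4975, -0.2698, 0.487]
ee_rot: [3.139, -0.052, -0.003]
force: [-0.6, 0.6, -0.6]
gripper_width: 0.0227
t 76.75 pos mm [ 497.5 -269.8  487. ] tiltfix rad [ 0.0019 -0.002   0.    ] jaw deg -1.9 F [-0.6  0.6 -0.6] T [-0.02  0.19  0.03] w 22.7 q6 -0.56
need [ 0.5 -0.2 -1. ]
```

```bash
cat > lev.py <<'E'
from h import *
s=manip.observe();p=np.array(s["position"])*1000
x0=497.5+.9063*170;z0=487-.4226*170
dx=x0-p[0];dz=p[2]-z0;phi=np.arctan2(dz,dx);th=np.radians(25)-phi
z=R.from_rotvec(s["ee_rot"]).as_matrix()[:,2]
print("t",s["time_s"],"theta",th.round(3),"r",np.hypot(dx,dz).round(1),"pos",p.round(1),"tiltfix",np.cross(z,[0,0,-1]).round(4),"F",np.round(s["force"],1),"w",round(s["gripper_width"]*1000,1))
for t in (th-.1,th+.1,th+.2,th+.3):
    f=np.radians(25)-t; print("  th %.2f d"%t,np.round([x0-170*np.cos(f)-p[0],z0+170*np.sin(f)-p[2]],1))
E
python3 -m pendant '[0,0,0,-3,0,-8,-1, 0,0,0,-5,0,-14,-1, 0,0,0,-4.5,0,-15,-1]'; python3 lev.py
```

```text
time_s: 77.12
position: [0.4846, -0.2688, 0.4541]
ee_rot: [3.135, -0.05, 0.012]
force: [0.7, 0.7, 4.1]
gripper_width: 0.0226
t 77.125 theta 0.207 r 171.5 pos [ 484.6 -268.8  454.1] tiltfix [0.0059 0.0077 0.    ] F [0.7 0.7 4.1] w 22.6
  th 0.11 d [ 6.1 16. ]
  th 0.31 d [ -1.6 -17.1]
  th 0.41 d [ -2.9 -34. ]
  th 0.51 d [ -2.6 -51. ]
```

```bash
python3 -m pendant '[0.003,0.004,0,-2,-0.5,-16,-1, 0.002,0.003,0,-1,0,-17,-1, 0,0,0,0,0,-17,-1, 0,0,0,2,0,-17,-1]'; python3 lev.py
```

```text
time_s: 77.62
position: [0.4818, -0.2687, 0.3908]
ee_rot: [3.135, -0.05, 0.012]
force: [-2.9, 0.7, 6.4]
gripper_width: 0.0224
t 77.625 theta 0.579 r 171.5 pos [ 481.8 -268.7  390.8] tiltfix [0.0064 0.0078 0.    ] F [-2.9  0.7  6.4] w 22.4
  th 0.48 d [-0.1 17.1]
  th 0.68 d [  4.7 -16.5]
  th 0.78 d [  9.6 -32.7]
  th 0.88 d [ 16.1 -48.4]
```

```bash
python3 -m pendant '[0.003,0.004,0,4,-0.5,-17,-1, 0.002,0.003,0,5,0,-17,-1, 0,0,0,6,0,-16,-1]'; python3 lev.py
```

```text
time_s: 78.0
position: [0.4958, -0.2692, 0.3445]
ee_rot: [3.135, -0.051, 0.008]
force: [-5.6, 2.5, 11.7]
gripper_width: 0.0225
t 78.0 theta 0.862 r 171.1 pos [ 495.8 -269.2  344.5] tiltfix [0.0062 0.0049 0.    ] F [-5.6  2.5 11.7] w 22.5
  th 0.76 d [-5.3 16.2]
  th 0.96 d [  8.8 -14.7]
  th 1.06 d [ 18.  -28.9]
  th 1.16 d [ 28.6 -42.2]
```

```bash
python3 -m pendant '[0.003,0.003,0,9,-0.5,-18,-1, 0.002,0.002,0,10,0,-18,-1]'; python3 lev.py
```

```text
time_s: 78.25
position: [0.5142, -0.2698, 0.3135]
ee_rot: [3.136, -0.052, 0.006]
force: [-3.1, 1.5, 13.7]
gripper_width: 0.0225
t 78.25 theta 1.074 r 170.9 pos [ 514.2 -269.8  313.5] tiltfix [0.0056 0.0036 0.    ] F [-3.1  1.5 13.7] w 22.5
  th 0.97 d [-8.7 14.7]
  th 1.17 d [ 11.5 -12.6]
  th 1.27 d [ 23.5 -24.6]
  th 1.37 d [ 36.7 -35.3]
```

```bash
python3 -m pendant '[0.003,0.002,0,11,-0.3,-17,-1, 0.002,0.002,0,9,0,-15,-1]'; python3 lev.py;  python3 -m pendant '[0.003,0.002,0,6,0,-12,-1, 0,0,0,5,0,-12,-1, 0,0,0,5,0,-12,-1]'; python3 lev.py
```

```text
time_s: 78.5
position: [0.5315, -0.2703, 0.2949]
ee_rot: [3.134, -0.052, -0.009]
force: [-47.2, 12.4, 66.3]
gripper_width: 0.0225
t 78.5 theta 1.222 r 169.9 pos [ 531.5 -270.3  294.9] tiltfix [ 0.0066 -0.006   0.    ] F [-47.2  12.4  66.3] w 22.5
  th 1.12 d [-11.5  12.5]
  th 1.32 d [ 12.5 -11.5]
  th 1.42 d [ 26.2 -21.5]
  th 1.52 d [ 40.8 -30.2]
time_s: 78.88
position: [0.5351, -0.2696, 0.2955]
ee_rot: [3.128, -0.057, -0.055]
force: [-31.0, 11.3, 46.8]
gripper_width: 0.0221
t 78.875 theta 1.235 r 167.0 pos [ 535.1 -269.6  295.5] tiltfix [ 0.0123 -0.0353  0.    ] F [-31.   11.3  46.8] w 22.1
  th 1.14 d [-13.6  10.3]
  th 1.34 d [ 10.7 -13.3]
  th 1.44 d [ 24.5 -23.2]
  th 1.54 d [ 39.2 -31.7]
```

```bash
python3 -m pendant '[0.005,-0.015,0,-2,0,1,-1]'; python3 lev.py;  python3 -m pendant '[0.003,-0.01,0,-2,0,2,-1]'; python3 lev.py
```

```text
time_s: 79.0
position: [0.5299, -0.2696, 0.3002]
ee_rot: [3.131, -0.059, -0.044]
force: [-12.9, -1.8, 2.8]
gripper_width: 0.0224
t 79.0 theta 1.193 r 167.4 pos [ 529.9 -269.6  300.2] tiltfix [ 0.0094 -0.028   0.    ] F [-12.9  -1.8   2.8] w 22.4
  th 1.09 d [-12.9  11.1]
  th 1.29 d [ 10.4 -13.5]
  th 1.39 d [ 23.8 -24. ]
  th 1.49 d [ 38.1 -33.1]
time_s: 79.12
position: [0.5258, -0.2698, 0.3036]
ee_rot: [3.133, -0.061, -0.034]
force: [-7.1, 0.3, 5.2]
gripper_width: 0.0224
t 79.125 theta 1.162 r 168.1 pos [ 525.8 -269.8  303.6] tiltfix [ 0.0076 -0.0217  0.    ] F [-7.1  0.3  5.2] w 22.4
  th 1.06 d [-12.  12.]
  th 1.26 d [ 10.5 -13.4]
  th 1.36 d [ 23.5 -24.3]
  th 1.46 d [ 37.6 -33.8]
```

```bash
python3 -m pendant '[0.003,-0.01,0,-7,0,5,-1, 0.002,-0.007,0,-7,0,6,-1, 0,-0.004,0,-6,0,7,-1]'; python3 lev.py
```

```text
time_s: 79.5
position: [0.5045, -0.2697, 0.327]
ee_rot: [3.136, -0.061, 0.01]
force: [-2.7, 3.4, 6.6]
gripper_width: 0.0226
t 79.5 theta 0.976 r 171.4 pos [ 504.5 -269.7  327. ] tiltfix [0.0056 0.0062 0.    ] F [-2.7  3.4  6.6] w 22.6
  th 0.88 d [-6.8 15.7]
  th 1.08 d [ 10.7 -13.4]
  th 1.18 d [ 21.5 -26.5]
  th 1.28 d [ 33.6 -38.5]
```

```bash
python3 -m pendant '[0.003,0.003,0,-4,0,8,-1, 0.002,0,0,-4,0,9,-1, 0,0,0,-3,0,9,-1]'; python3 lev.py
```

```text
time_s: 79.88
position: [0.4912, -0.2696, 0.3564]
ee_rot: [3.138, -0.062, 0.003]
force: [-3.7, 0.5, 4.9]
gripper_width: 0.0223
t 79.875 theta 0.787 r 170.8 pos [ 491.2 -269.6  356.4] tiltfix [0.0032 0.0022 0.    ] F [-3.7  0.5  4.9] w 22.3
  th 0.69 d [-4.3 16.5]
  th 0.89 d [  7.4 -15.4]
  th 0.99 d [ 15.6 -30.3]
  th 1.09 d [ 25.2 -44.3]
```

```bash
python3 -m pendant '[0.002,0.001,0,-3,0,9,-1, 0,0,0,-2,0,9,-1, 0,0,0,-1,0,9,-1, 0,0,0,0,0,9,-1]'; python3 lev.py
```

```text
time_s: 80.38
position: [0.4828, -0.2694, 0.3953]
ee_rot: [3.138, -0.063, -0.004]
force: [-7.0, 1.0, 4.2]
gripper_width: 0.0225
t 80.375 theta 0.554 r 170.0 pos [ 482.8 -269.4  395.3] tiltfix [ 0.0024 -0.0024  0.    ] F [-7.   1.   4.2] w 22.5
  th 0.45 d [-1.2 17. ]
  th 0.65 d [  2.8 -16.8]
  th 0.75 d [  7.3 -33.1]
  th 0.85 d [ 13.4 -49. ]
```

```bash
python3 -m pendant '[0.002,-0.002,0,-1,0,9,-1, 0,0,0,0,0,9,-1, 0,0,0,1,0,9,-1, 0,0,0,1.5,0,9,-1, 0,0,0,2,0,9,-1]'; python3 lev.py
```

```text
time_s: 81.0
position: [0.4847, -0.2697, 0.4426]
ee_rot: [3.14, -0.065, -0.011]
force: [-5.2, 0.9, 3.4]
gripper_width: 0.0221
t 81.0 theta 0.273 r 169.1 pos [ 484.7 -269.7  442.6] tiltfix [ 0.0004 -0.0071  0.    ] F [-5.2  0.9  3.4] w 22.1
  th 0.17 d [ 2.7 16.8]
  th 0.37 d [ -2.8 -16.7]
  th 0.47 d [ -3.  -33.7]
  th 0.57 d [ -1.6 -50.7]
```

```bash
python3 -m pendant '[0,-0.006,0,2,0,8,-1, 0,0,0,2.5,0,8,-1, 0,0,0,3,0,8,-1, 0,0,0,3,0,7,-1]'; python3 lev.py
```

```text
time_s: 81.5
position: [0.494, -0.2699, 0.4764]
ee_rot: [3.14, -0.067, -0.011]
force: [-4.8, 0.7, 4.7]
gripper_width: 0.0223
t 81.5 theta 0.065 r 169.1 pos [ 494.  -269.9  476.4] tiltfix [ 0.001  -0.0069  0.    ] F [-4.8  0.7  4.7] w 22.3
  th -0.03 d [ 6.1 15.8]
  th 0.17 d [ -6.2 -15.8]
  th 0.27 d [ -9.9 -32.4]
  th 0.37 d [-12.  -49.2]
```

```bash
python3 -m pendant '[0,-0.004,0,2,0,5,-1, 0,-0.002,0,2,0,4,-1, 0,0,0,0,0,2,-1, 0,0,0,0,0,1,-1]'; python3 lev.py
```

```text
time_s: 82.0
position: [0.4984, -0.2704, 0.4866]
ee_rot: [-3.14, 0.067, 0.012]
force: [-3.6, -0.2, -0.9]
gripper_width: 0.0224
t 82.0 theta 0.0 r 169.0 pos [ 498.4 -270.4  486.6] tiltfix [-0.0015 -0.0073 -0.    ] F [-3.6 -0.2 -0.9] w 22.4
  th -0.10 d [ 7.1 15.4]
  th 0.10 d [ -7.3 -15.3]
  th 0.20 d [-12.1 -31.6]
  th 0.30 d [-15.2 -48.3]
```

```bash
python3 -m pendant '[0,0,0,0,0,1,-1, 0,0,0,0,0,0.5,-0.3, 0,0,0,0,0,0,0.2, 0,0,0,0,0,0,0.8, 0,0,0,0,0,0,1, 0,0,0,0,0,15,1, 0,0,0,0,0,30,1, 0,0,0,0,0,35,1, 0,0,0,-10,10,10,1, 0,0,0,-20,30,0,1]'; python3 st.py 662 15.5 500;python3 - <<'E'
from h import *
grab("side","s19");grab("top","t19");crop("s19",270,140,160,120,"s19a",5);crop("t19",260,100,160,120,"t19a",5)
E
```

```text
time_s: 83.25
position: [0.4691, -0.2299, 0.5837]
ee_rot: [-3.141, 0.067, -0.002]
force: [0.1, 0.3, 0.1]
gripper_width: 0.0855
t 83.25 pos mm [ 469.1 -229.9  583.7] tiltfix rad [-0.0001  0.0011  0.    ] jaw deg -2.4 F [0.1 0.3 0.1] T [ 0.   -0.02 -0.  ] w 85.5 q6 -0.52
need [192.9 245.4 -83.7]
```

View pics/s19a.png

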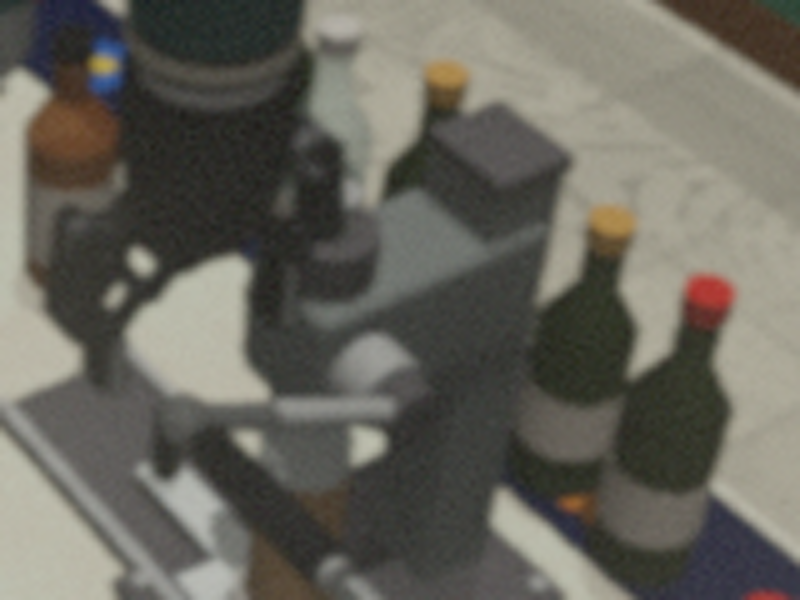

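View pics/t19a.png

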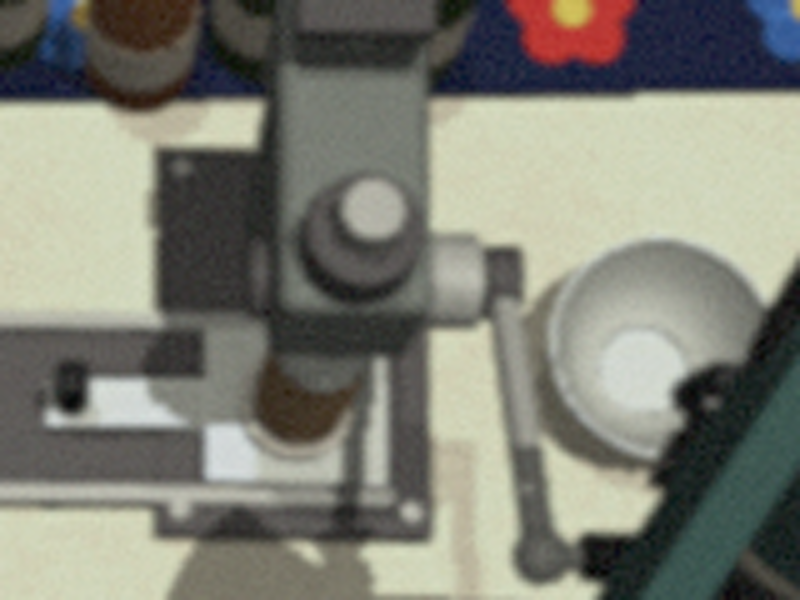

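```bash
python3 -m pendant '[0,0,0,10,30,0,1, 0,0,0,20,40,0,1, 0,0,0,30,40,0,1, 0,0,0,35,40,0,1, 0,0,0,35,40,-10,1, 0,0,0,30,25,-30,1, 0,0,0,20,15,-40,1, 0,0,0,5,5,-40,1, 0,0,0,0,0,-20,1, 0,0,0,0,0,0,1]'; python3 st.py 662 15.5 222; python3 -c "
from h import *
print(atz('top',260+70/5,100+372/5,.084))"
```

```text
time_s: 84.6
position: [0.6541, 0.0177, 0.4364]
ee_rot: [3.139, -0.063, -0.003]
force: [0.6, -0.3, 0.3]
gripper_width: 0.0854
t 84.6 pos mm [654.1  17.7 436.4] tiltfix rad [ 0.0023 -0.0018  0.    ] jaw deg -2.3 F [ 0.6 -0.3  0.3] T [-0.02  0.   -0.04] w 85.4 q6 -0.02
need [   7.9   -2.2 -214.4]
[0.66125861 0.01747696 0.084     ]
```

```bash
python3 -m pendant '[0.002,-0.002,0,7,-2,-15,1, 0,0,0,0,0,-35,1, 0,0,0,0,0,-40,1, 0,0,0,0,0,-40,1, 0,0,0,0,0,-30,1, 0,0,0,0,0,-15,1, 0,0,0,0,0,0,1]'; python3 st.py 662 15.8 222
```

```text
time_s: 85.48
position: [0.663, 0.0129, 0.2625]
ee_rot: [3.14, -0.068, 0.026]
force: [-0.4, -0.4, 1.0]
gripper_width: 0.0854
t 85.475 pos mm [663.   12.9 262.5] tiltfix rad [0.0015 0.0167 0.    ] jaw deg -2.5 F [-0.4 -0.4  1. ] T [ 0.04 -0.01  0.03] w 85.4 q6 -0.02
need [ -1.    2.9 -40.5]
```

```bash
python3 -m pendant '[0.002,0.016,0,0,3,-12,1, 0,0,0,0,0,-18,1, 0,0,0,0,0,-10,1, 0,0,0,0,0,0,1]'; python3 st.py 662 15.8 222; python3 -m pendant '[0,0,0,0,0,0,0.2, 0,0,0,0,0,0,-0.4, 0,0,0,0,0,0,-0.6, 0,0,0,0,0,0,-1, 0,0,0,0,0,0,-1, 0,0,0,0,0,0,-1]';python3 st.py 666.5 165.7 220
```

```text
time_s: 85.98
position: [0.6642, 0.0161, 0.2238]
ee_rot: [-3.14, 0.068, -0.01]
force: [0.1, -0.8, 0.7]
gripper_width: 0.0857
t 85.975 pos mm [664.2  16.1 223.8] tiltfix rad [-0.0003  0.0065  0.    ] jaw deg -2.5 F [ 0.1 -0.8  0.7] T [ 0.    0.01 -0.04] w 85.7 q6 -0.02
need [-2.2 -0.3 -1.8]
time_s: 86.72
position: [0.6611, 0.0163, 0.2259]
ee_rot: [-3.141, 0.067, 0.008]
force: [0.3, -0.0, -1.5]
gripper_width: 0.0204
t 86.725 pos mm [661.1  16.3 225.9] tiltfix rad [-0.0003 -0.005  -0.    ] jaw deg -2.5 F [ 0.3 -0.  -1.5] T [ 0.   -0.03  0.  ] w 20.4 q6 -0.02
need [  5.4 149.4  -5.9]
```

```bash
python3 -m pendant '[0,0,0,0,6,0,-1, 0,0,0,0.4,10,0,-1, 0,0,0,0.5,15,0,-1, 0,0,0,0.6,15,0,-1, 0,0,0,0.6,15,0,-1, 0,0,0,0.6,15,0,-1, 0,0,0,0.6,15,0,-1, 0,0,0,0.6,15,0,-1]'; python3 st.py 666.5 166 223; python3 -m pendant '[0,0,0,0.6,13,0,-1, 0,0,0,0.6,11,0,-1, 0,0,0,0.4,8,0,-1]'; python3 st.py 666.5 166 223
```

```text
time_s: 87.72
position: [0.665, 0.1199, 0.2258]
ee_rot: [3.126, -0.074, -0.014]
force: [-1.8, -5.4, 0.2]
gripper_width: 0.0203
t 87.725 pos mm [665.  119.9 225.8] tiltfix rad [ 0.0145 -0.009   0.    ] jaw deg -2.7 F [-1.8 -5.4  0.2] T [-0.37 -0.08  0.22] w 20.3 q6 0.15
need [ 1.5 46.1 -2.8]
time_s: 88.1
position: [0.6664, 0.1535, 0.2259]
ee_rot: [3.124, -0.073, -0.016]
force: [-2.6, -4.8, -0.1]
gripper_width: 0.0204
t 88.1 pos mm [666.4 153.5 225.9] tiltfix rad [ 0.0161 -0.0104  0.    ] jaw deg -2.7 F [-2.6 -4.8 -0.1] T [-0.24 -0.11  0.14] w 20.4 q6 0.2
need [ 0.1 12.5 -2.9]
```

```bash
python3 -m pendant '[0,0,0,0.4,8,0,-1, 0,0,0,0.2,6,0,-1, 0,0,0,0,4,0,-1]'; python3 st.py 666.5 166 223
```

```text
time_s: 88.48
position: [0.667, 0.1702, 0.2258]
ee_rot: [3.116, -0.074, -0.017]
force: [-2.3, -17.4, 1.2]
gripper_width: 0.0208
t 88.475 pos mm [667.  170.2 225.8] tiltfix rad [ 0.0241 -0.0117  0.    ] jaw deg -2.7 F [ -2.3 -17.4   1.2] T [-2.13 -0.03  0.28] w 20.8 q6 0.22
need [-0.5 -4.2 -2.8]
```

```bash
python3 -m pendant '[0.012,-0.006,0,0,-2,0,-1, 0.01,-0.005,0,0,0,0,-0.4, 0,0,0,0,0,0,0.2, 0,0,0,0,0,0,0.5, 0,0,0,0,0,15,0.5, 0,0,0,0,0,35,0.5, 0,0,0,0,0,45,1, 0,0,0,0,-10,40,1, 0,0,0,0,-25,30,1, 0,0,0,-5,-35,0,1]'; python3 st.py 661 28.6 300
```

```text
time_s: 89.72
position: [0.6604, 0.1027, 0.4033]
ee_rot: [-3.136, 0.064, -0.011]
force: [-0.4, -0.0, -0.5]
gripper_width: 0.0855
t 89.725 pos mm [660.4 102.7 403.3] tiltfix rad [-0.0044  0.0072  0.    ] jaw deg -2.3 F [-0.4 -0.  -0.5] T [ 0.   -0.04  0.01] w 85.5 q6 0.11
need [   0.6  -74.1 -103.3]
```

Run:
```python
from h import *
grab("side","s20");grab("top","t20");crop("s20",260,150,120,90,"s20a",6);crop("t20",200,110,160,120,"t20a",5)
```

```text
(no output)
```

View pics/s20a.png

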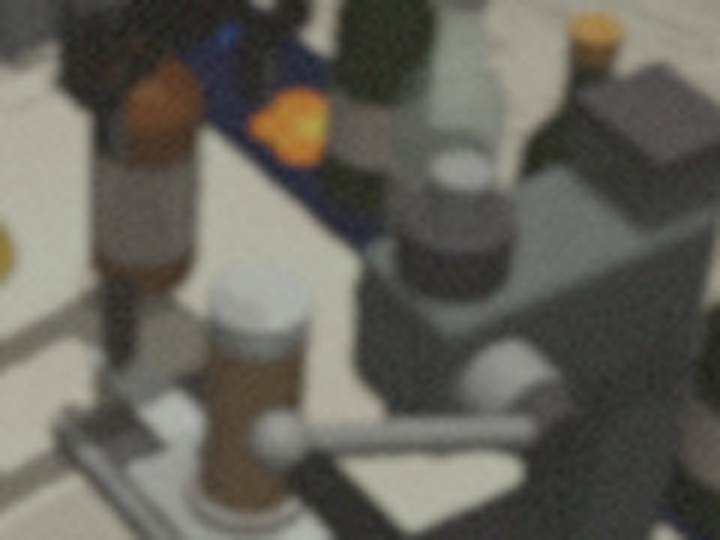

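View pics/t20a.png

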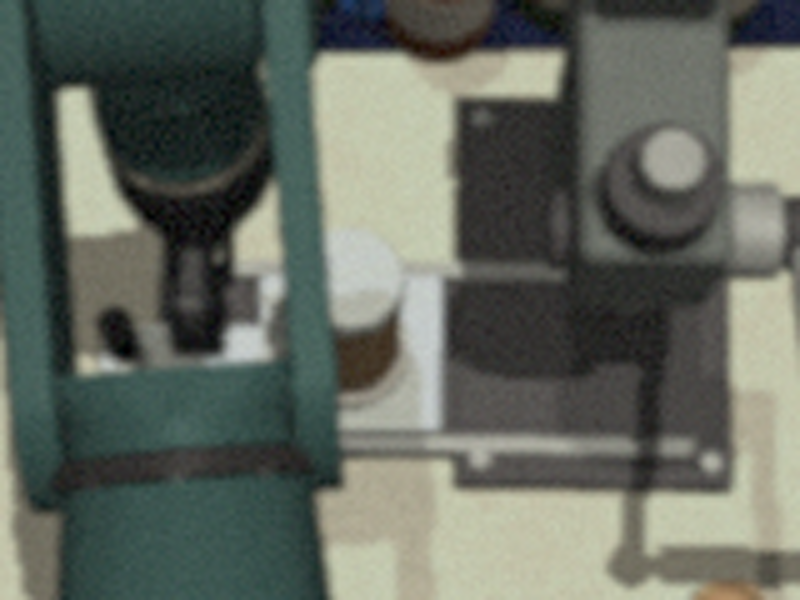

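```bash
python3 -m pendant '[-0.004,0.007,0,0,-22,0,1, 0,0,0,0,-30,0,1, 0,0,0,0,-16,0,1, 0,0,0,0,-3,0,1, 0,0,0,0,0,0,1, 0,0,0,0,0,0,1]'; python3 st.py 661 28.6 293
```

```text
time_s: 90.58
position: [0.6601, 0.0271, 0.401]
ee_rot: [3.14, -0.069, -0.009]
force: [-0.3, 0.2, -0.4]
gripper_width: 0.0856
t 90.575 pos mm [660.1  27.1 401. ] tiltfix rad [ 0.0008 -0.0058  0.    ] jaw deg -2.5 F [-0.3  0.2 -0.4] T [ 0.08 -0.02  0.02] w 85.6 q6 -0.0
need [   0.9    1.5 -108. ]
```

```bash
python3 -m pendant '[0,-0.006,0,0.9,1.3,-15,1, 0,0,0,0,0,-25,1, 0,0,0,0,0,-25,1, 0,0,0,0,0,-15,1, 0,0,0,0,0,-4,1, 0,0,0,0,0,0,1]'; python3 st.py 661 28.6 293
```

```text
time_s: 91.32
position: [0.6604, 0.0321, 0.311]
ee_rot: [-3.141, 0.061, 0.001]
force: [0.3, -0.4, 0.2]
gripper_width: 0.0855
t 91.325 pos mm [660.4  32.1 311. ] tiltfix rad [-0.0003 -0.0008 -0.    ] jaw deg -2.2 F [ 0.3 -0.4  0.2] T [-0.01  0.07  0.03] w 85.5 q6 0.0
need [  0.6  -3.5 -18. ]
```

```bash
python3 -m pendant '[0,0,0,0.5,-3.3,-8,1, 0,0,0,0,0,-8,1, 0,0,0,0,0,-2,1, 0,0,0,0,0,0,1]'; python3 st.py 661 28.6 293; python3 -m pendant '[0,0,0,0,0,0,0.4, 0,0,0,0,0,0,0.2, 0,0,0,0,0,0,-1, 0,0,0,0,0,0,-1, 0,0,0,0,0,0,-1, 0,0,0,0,0,0,-1]'; python3 st.py 661 28.6 293
```

```text
time_s: 91.82
position: [0.6615, 0.0283, 0.2943]
ee_rot: [-3.141, 0.062, -0.006]
force: [0.6, 0.1, -0.1]
gripper_width: 0.0852
t 91.825 pos mm [661.5  28.3 294.3] tiltfix rad [-0.0001  0.0037  0.    ] jaw deg -2.3 F [ 0.6  0.1 -0.1] T [ 0.03 -0.   -0.07] w 85.2 q6 -0.0
need [-0.5  0.3 -1.3]
time_s: 92.58
position: [0.6613, 0.0284, 0.2952]
ee_rot: [-3.141, 0.062, -0.006]
force: [-0.2, -0.3, 1.0]
gripper_width: 0.0569
t 92.575 pos mm [661.3  28.4 295.2] tiltfix rad [0.     0.0037 0.    ] jaw deg -2.2 F [-0.2 -0.3  1. ] T [ 0.04  0.07 -0.02] w 56.9 q6 -0.0
need [-0.3  0.2 -2.2]
```

```bash
python3 -m pendant '[0,0.003,0,0,0,8,-1, 0,0,0,0,0,15,-1, 0,0,0,0,0,25,-1, 0,0,0,0,0,30,-1, 0,0,0,0,0,30,-1, 0,0,0,0,0,10,-1, 0,0,0,0,0,0,-1]'; python3 st.py 495 150 400
python3 - <<'E'
from h import *
grab("side","s21");grab("top","t21");crop("s21",180,110,200,150,"s21a",4);crop("t21",90,170,160,120,"t21a",5)
E
```

```text
time_s: 93.45
position: [0.66, 0.0283, 0.4159]
ee_rot: [3.14, -0.062, -0.011]
force: [0.1, -0.1, -4.4]
gripper_width: 0.0571
t 93.45 pos mm [660.   28.3 415.9] tiltfix rad [ 0.0005 -0.0068  0.    ] jaw deg -2.3 F [ 0.1 -0.1 -4.4] T [ 0.01 -0.01 -0.  ] w 57.1 q6 -0.0
need [-165.   121.7  -15.9]
```

View pics/s21a.png

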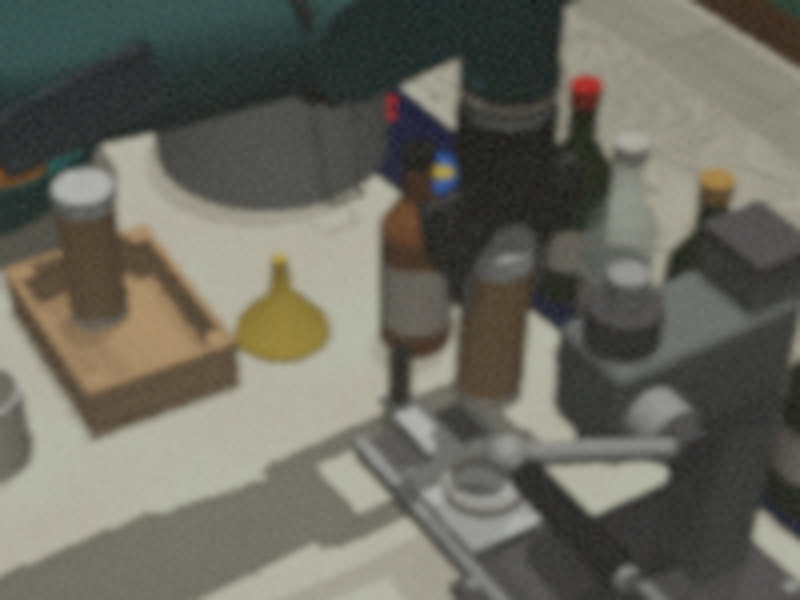

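View pics/t21a.png

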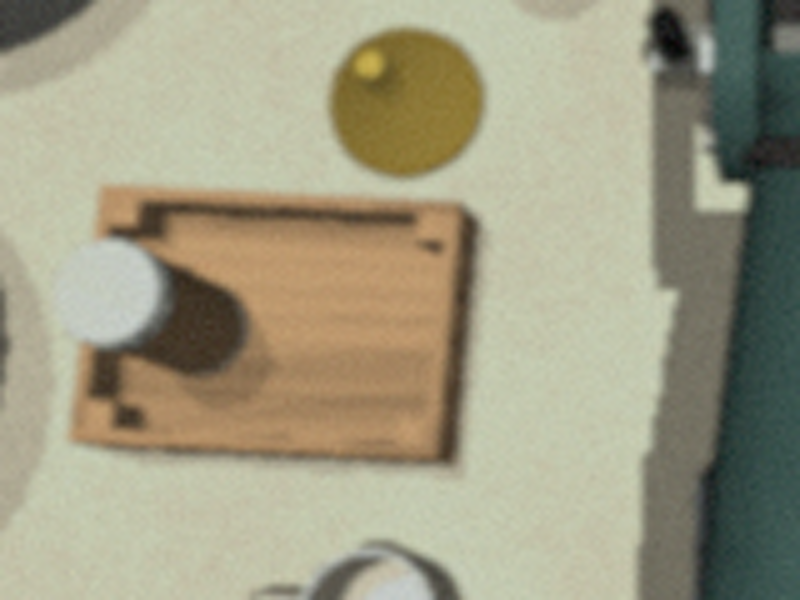

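```bash
python3 -m pendant '[0,-0.006,0,-15,5,0,-1, 0,0,0,-28,14,0,-1, 0,0,0,-32,22,0,-1, 0,0,0,-32,28,0,-1, 0,0,0,-28,34,0,-1, 0,0,0,-15,38,0,-1, 0,0,0,-5,38,0,-1, 0,0,0,0,36,0,-1, 0,0,0,0,32,0,-1, 0,0,0,0,20,0,-1]'; python3 st.py 495 337.5 400
```

```text
time_s: 94.8
position: [0.497, 0.3001, 0.3938]
ee_rot: [3.133, -0.069, -0.056]
force: [0.2, 0.3, -3.3]
gripper_width: 0.0572
t 94.8 pos mm [497.  300.1 393.8] tiltfix rad [ 0.0069 -0.0361  0.    ] jaw deg -2.5 F [ 0.2  0.3 -3.3] T [-0.01 -0.09  0.03] w 57.2 q6 0.49
need [-2.  37.4  6.2]
```

```bash
python3 -m pendant '[0.007,-0.036,0,0,14,0,-1, 0,0,0,0,10,0,-1, 0,0,0,0,0,0,-1, 0,0,0,0,0,0,-1]'; python3 st.py 495 337.5 400
```

```text
time_s: 95.3
position: [0.4973, 0.3246, 0.3917]
ee_rot: [3.138, -0.07, -0.001]
force: [-0.4, 0.6, -4.4]
gripper_width: 0.0572
t 95.3 pos mm [497.3 324.6 391.7] tiltfix rad [ 0.0033 -0.0008  0.    ] jaw deg -2.6 F [-0.4  0.6 -4.4] T [-0.04  0.01 -0.04] w 57.2 q6 0.53
need [-2.3 12.9  8.3]
```

```bash
python3 -m pendant '[0.003,0,0,-2,12,-5,-1, 0,0,0,0,0,-10,-1, 0,0,0,0,0,-5,-1, 0,0,0,0,0,0,-1]'; python3 st.py 495 337.5 277
python3 - <<'E'
from h import *
grab("side","s22");grab("top","t22");crop("s22",150,110,160,120,"s22a",5);crop("t22",80,170,160,120,"t22a",5)
E
```

```text
time_s: 95.8
position: [0.4954, 0.3361, 0.3699]
ee_rot: [3.14, -0.073, -0.002]
force: [0.1, -0.9, -3.5]
gripper_width: 0.057
t 95.8 pos mm [495.4 336.1 369.9] tiltfix rad [ 0.0009 -0.0015  0.    ] jaw deg -2.7 F [ 0.1 -0.9 -3.5] T [-0.01  0.03 -0.01] w 57.0 q6 0.55
need [ -0.4   1.4 -92.9]
```

View pics/s22a.png

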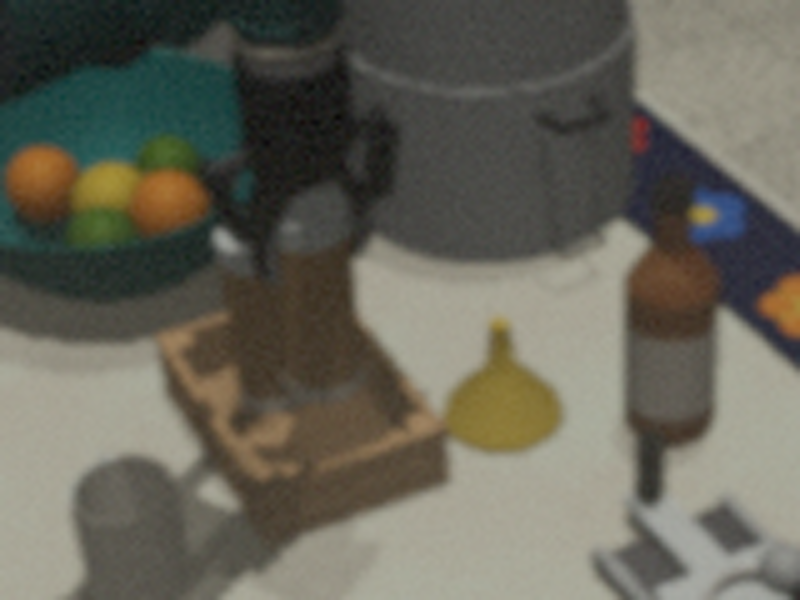

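View pics/t22a.png

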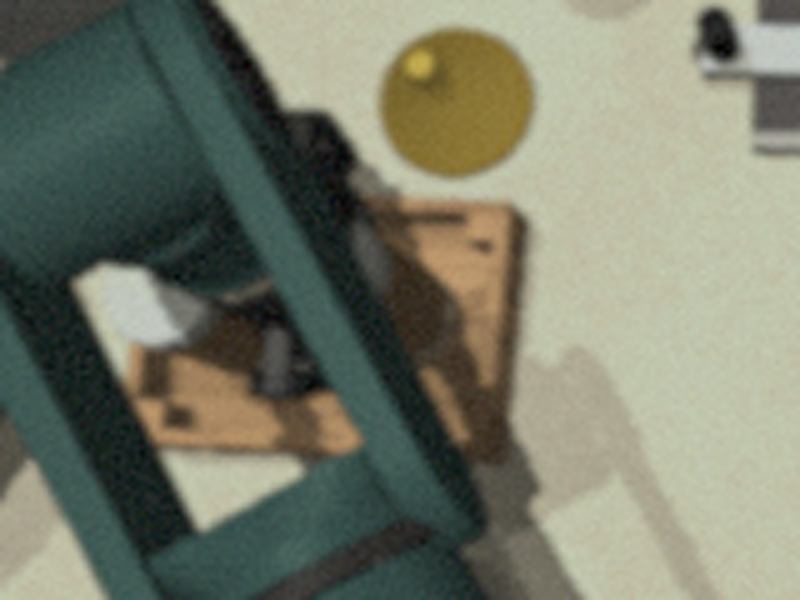

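```bash
python3 -m pendant '[0,0,0,0,1,-15,-1, 0,0,0,0,0,-20,-1, 0,0,0,0,0,-20,-1, 0,0,0,0,0,-12,-1, 0,0,0,0,0,-4,-1, 0,0,0,0,0,0,-1]'; python3 st.py 495 337.5 277
```

```text
time_s: 96.65
position: [0.4953, 0.337, 0.2958]
ee_rot: [-3.141, 0.074, -0.001]
force: [0.0, 0.6, -3.9]
gripper_width: 0.0574
t 96.65 pos mm [495.3 337.  295.8] tiltfix rad [-0.0001  0.0003  0.    ] jaw deg -2.7 F [ 0.   0.6 -3.9] T [0.01 0.01 0.03] w 57.4 q6 0.55
need [ -0.3   0.5 -18.8]
```

```bash
python3 -m pendant '[0,0,0,0,0,-6,-1, 0,0,0,0,0,-6,-1, 0,0,0,0,0,-3,-1, 0,0,0,0,0,-1,-1]'; python3 st.py 495 337.5 277; python3 -m pendant '[0,0,0,0,0,-2,-1, 0,0,0,0,0,-1,-1]'; python3 st.py 495 337.5 277
```

```text
time_s: 97.15
position: [0.4958, 0.3372, 0.2809]
ee_rot: [-3.139, 0.074, -0.006]
force: [-0.2, 0.3, -3.4]
gripper_width: 0.0571
t 97.15 pos mm [495.8 337.2 280.9] tiltfix rad [-0.002   0.0038  0.    ] jaw deg -2.7 F [-0.2  0.3 -3.4] T [ 0.01 -0.01 -0.04] w 57.1 q6 0.55
need [-0.8  0.3 -3.9]
time_s: 97.4
position: [0.4959, 0.3373, 0.278]
ee_rot: [-3.138, 0.074, -0.007]
force: [-0.5, -0.2, -3.2]
gripper_width: 0.0571
t 97.4 pos mm [495.9 337.3 278. ] tiltfix rad [-0.0023  0.0043  0.    ] jaw deg -2.7 F [-0.5 -0.2 -3.2] T [-0.05  0.01  0.02] w 57.1 q6 0.55
need [-0.9  0.2 -1. ]
```

```bash
python3 -m pendant '[-0.002,0.004,0,0,0,-1,-1, 0,0,0,0,0,-1,-1]'; python3 st.py 495 337.5 277; python3 -m pendant '[0,0,0,0,0,-1,-1]'; python3 st.py 495 337.5 277
```

```text
time_s: 97.65
position: [0.496, 0.3374, 0.2773]
ee_rot: [-3.14, 0.074, -0.002]
force: [-1.9, -1.1, 2.2]
gripper_width: 0.057
t 97.65 pos mm [496.  337.4 277.3] tiltfix rad [-0.001   0.0013  0.    ] jaw deg -2.7 F [-1.9 -1.1  2.2] T [-0.18  0.38 -0.  ] w 57.0 q6 0.55
need [-1.   0.1 -0.3]
time_s: 97.78
position: [0.4959, 0.3375, 0.2773]
ee_rot: [-3.139, 0.074, -0.003]
force: [-2.9, -1.5, 2.1]
gripper_width: 0.0571
t 97.775 pos mm [495.9 337.5 277.3] tiltfix rad [-0.0014  0.0016  0.    ] jaw deg -2.7 F [-2.9 -1.5  2.1] T [-0.25  0.47  0.01] w 57.1 q6 0.55
need [-0.9  0.  -0.3]
```

Tube is on the crate floor (at the predicted height). Release and back off straight up.

```bash
python3 -m pendant '[0,0,0,0,0,0,0.35, 0,0,0,0,0,0,0.6, 0,0,0,0,0,0,1, 0,0,0,0,0,0,1, 0,0,0,0,0,12,1, 0,0,0,0,0,25,1, 0,0,0,0,0,35,1, 0,0,0,0,0,35,1, 0,0,0,-20,-20,20,1, 0,0,0,-40,-30,20,1]'; python3 -m pendant '[0,0,0,-40,-40,10,1, 0,0,0,-40,-40,0,1, 0,0,0,-20,-40,0,1, 0,0,0,0,-30,0,1, 0,0,0,0,0,0,1, 0,0,0,0,0,0,1, 0,0,0,0,0,0,1]'; python3 st.py
python3 - <<'E'
from h import *
grab("side","s23");grab("top","t23");crop("s23",130,110,160,120,"s23a",5);crop("t23",80,170,160,120,"t23a",5)
E
```

```text
time_s: 99.02
position: [0.4364, 0.2873, 0.4318]
ee_rot: [-3.137, 0.073, -0.01]
force: [0.0, 0.1, -0.4]
gripper_width: 0.0854
time_s: 99.9
position: [0.329, 0.133, 0.4534]
ee_rot: [-3.13, 0.071, -0.043]
force: [-0.7, -0.6, -0.0]
gripper_width: 0.0854
t 99.9 pos mm [329.  133.  453.4] tiltfix rad [-0.0103  0.0279  0.    ] jaw deg -2.6 F [-0.7 -0.6 -0. ] T [-0.03  0.04 -0.02] w 85.4 q6 0.27
```

View pics/s23.png

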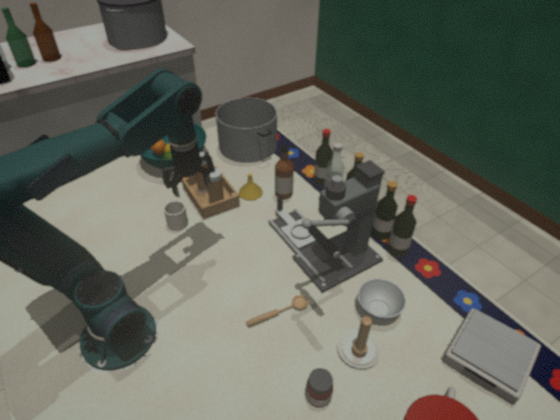

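View pics/s23a.png

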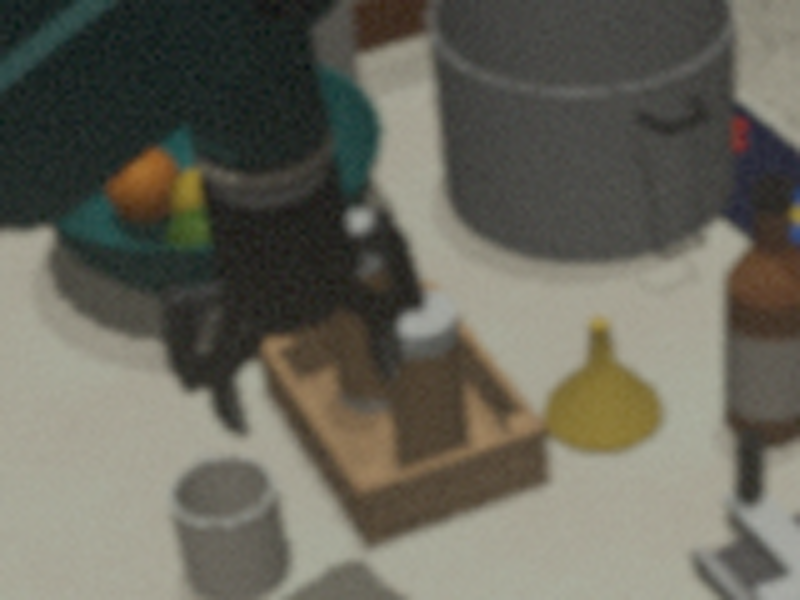

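View pics/t23.png

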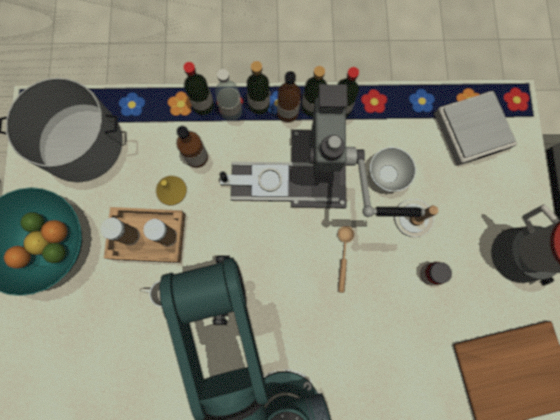

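Run:
```python
from h import *
crop("t23",90,190,120,90,"t23b",6);crop("t23",330,130,120,90,"t23c",6)
print(tri((130+427/5,110+315/5),(155,231)), proj("side",[.496,.3375,.160]),proj("top",[.496,.3375,.160]))
```

```text
(array([0.4963, 0.3332, 0.157 ]), array([6.4, 6.4])) [212.9 172. ] [154.1 228.7]
```

View pics/t23b.png

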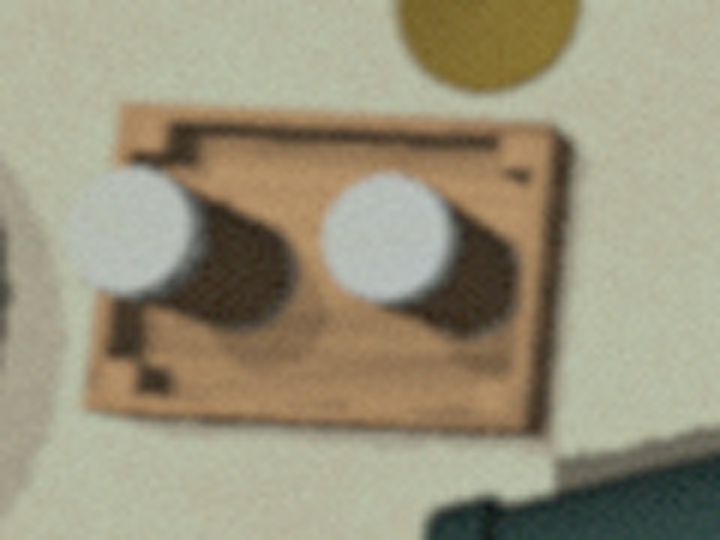

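View pics/t23c.png

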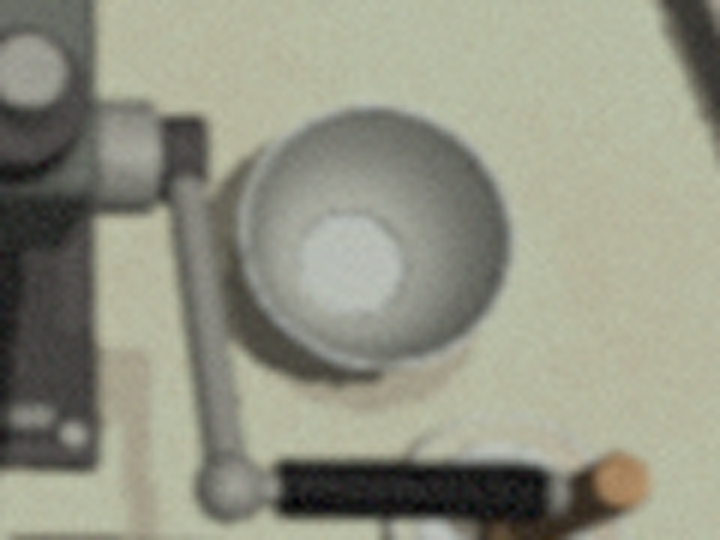

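Run:
```python
from h import *
for p in([.496,.3375,.008],[.496,.3375,.055],[.496,.3375,.160],[.5014,.4474,.008],[.5014,.4474,.160],[.661,.0286,.178],[.661,.0286,.026]): print(p,proj("side",p),proj("top",p))
crop("s23",190,140,60,60,"s23b",10);crop("s0",0,0,1,1,"x") if 0 else None
```

```text
[0.496, 0.3375, 0.008] [216.5 204.1] [168.2 236.4]
[0.496, 0.3375, 0.055] [215.5 194.6] [164.2 234.2]
[0.496, 0.3375, 0.16] [212.9 172. ] [154.1 228.7]
[0.5014, 0.4474, 0.008] [204.6 188.1] [131.3 235.3]
[0.5014, 0.4474, 0.16] [200.3 156.4] [112.3 227.5]
[0.661, 0.0286, 0.178] [302.5 199. ] [269.9 164.9]
[0.661, 0.0286, 0.026] [300.5 232.1] [270.4 179.8]
```

View pics/s23b.png

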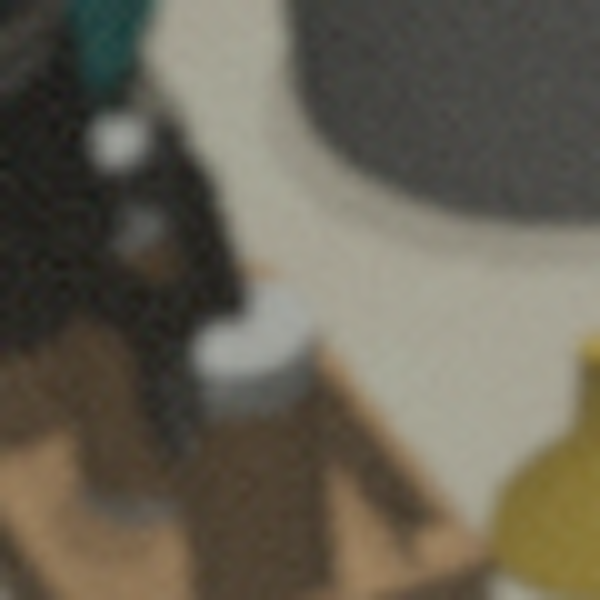

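```bash
python3 -m pendant '[0,0,0,0,-30,5,1, 0,0,0,0,-40,5,1, 0,0,0,0,-40,0,1, 0,0,0,0,-30,0,1, 0,0,0,0,0,0,1, 0,0,0,0,0,0,1]'
python3 - <<'E'
from h import *
grab("side","s24");crop("s24",180,130,90,90,"s24a",6);crop("s24",320,290,90,90,"s24b",6)
a=cv2.imread("pics/s24a.png");b=cv2.imread("pics/s24b.png");cv2.imwrite("pics/s24c.png",cv2.resize(np.hstack([a,b]),(800,400)))
E
```

```text
time_s: 100.75
position: [0.3308, -0.0078, 0.4617]
ee_rot: [-3.129, 0.056, -0.034]
force: [0.6, 0.7, 0.2]
gripper_width: 0.0854
```

View pics/s24c.png

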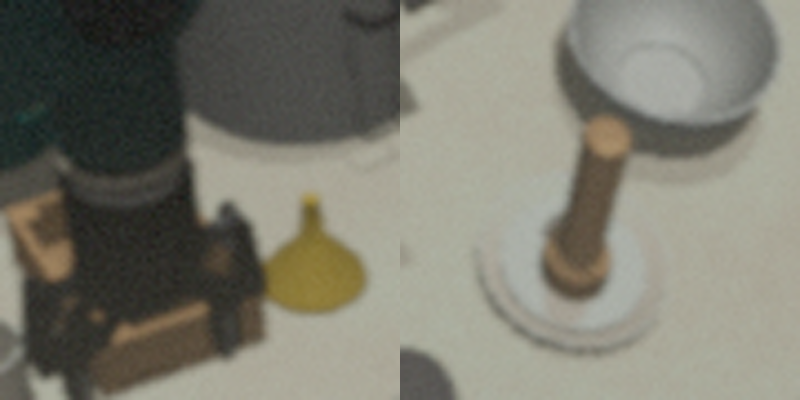

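```bash
python3 -m pendant '[0,0,0,0,-30,0,1, 0,0,0,0,-40,0,1, 0,0,0,0,-40,0,1, 0,0,0,0,-40,0,1, 0,0,0,0,-30,0,1, 0,0,0,0,0,0,1, 0,0,0,0,0,0,1, 0,0,0,0,0,0,1]'
python3 - <<'E'
from h import *
grab("side","s25");crop("s25",180,130,100,75,"s25a",8)
E
```

```text
time_s: 101.8
position: [0.3337, -0.1843, 0.4614]
ee_rot: [-3.125, 0.02, -0.036]
force: [0.4, 0.7, 0.3]
gripper_width: 0.0853
```

View pics/s25a.png

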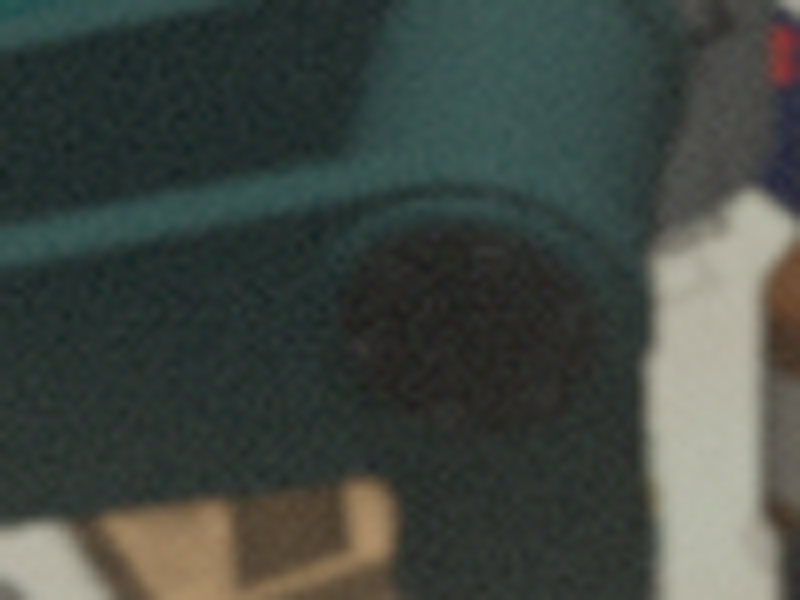

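```bash
python3 -m pendant '[0,0,0,0,-30,0,1, 0,0,0,0,-40,0,1, 0,0,0,0,-40,0,1, 0,0,0,0,-40,0,1, 0,0,0,0,-40,0,1, 0,0,0,0,-20,0,1, 0,0,0,0,0,0,1, 0,0,0,0,0,0,1, 0,0,0,0,0,0,1]'
python3 - <<'E'
from h import *
grab("side","s26");crop("s26",180,130,100,75,"s26a",8)
E
```

```text
time_s: 102.98
position: [0.336, -0.3916, 0.4639]
ee_rot: [-3.124, -0.005, -0.045]
force: [-0.4, -0.1, 0.0]
gripper_width: 0.0854
```

View pics/s26a.png

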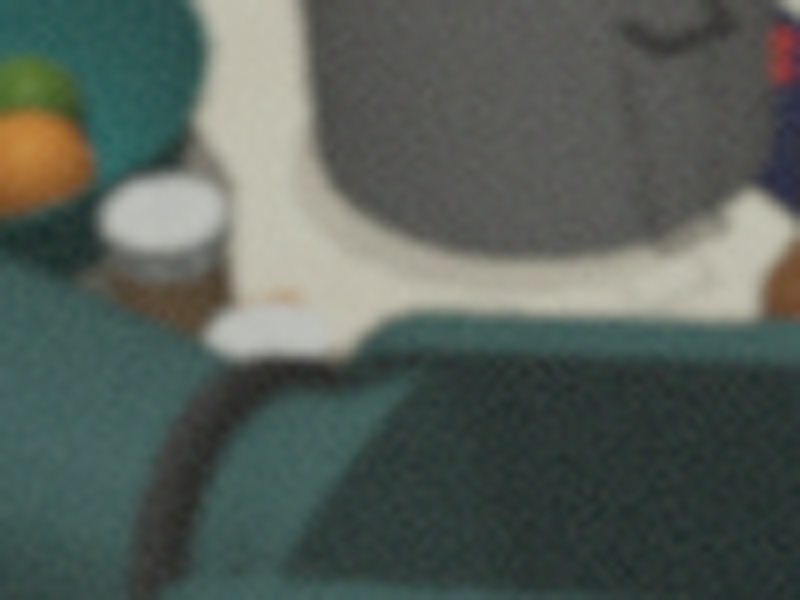

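View pics/s26.png

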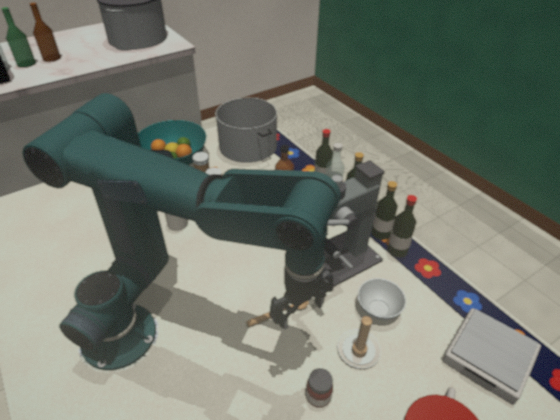

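```bash
python3 -c "
from bench import manip
s=manip.observe();print(s['time_s'],s['joint_vel'],s['force'])
print(manip.close_job())"
```

```text
103.025 [-0.00304749  0.00156658 -0.0038352  -0.00191239 -0.00321514 -0.00146524] [ 0.152996   -1.05666089 -0.20926197]
the job is handed in; nothing more can be done
None
```

I finished every step and handed the job in at 103 s of the 210 s. No verdict was reported.

- **Rounds and rod:** Only two rounds were on the table. One was knocked aside during the run, so I measured it again before gripping it. Both went into the tube. I rammed them until the rod stopped at the height expected with the base at the bottom, and pressed with about 30 N. The rod is back standing in its saucer.
- **Lid and press:**
  - The lid went into the ring without contact force, and I slid the carriage in until it hit its stop.
  - I pulled the lever to its end stop, at about 1.2 rad from the hand position. The force at the stop peaked at about 66 N on one axis (roughly 82 N in total), below the 120 N wrist limit.
  - I eased the lever back up at well under 1.5 rad/s and let go only at rest.
  - The lid then sat about 2 pixels lower in the side view, which matches 8 mm of ring travel.
- **Final checks:**
  - The tube stands on the crate floor next to the finished one, and both views show its lid within about 1 pixel of where an upright tube's lid would be.
  - Lever, rod and bystanders looked in place in the last pictures.
  - The gripper was clear of everything.

One triangulation of the tube's lid in the crate disagreed, with a 6 mm residual. A gripper finger was hiding part of the lid in that picture. After I moved the arm away, the side view agreed.

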